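# Post the tape measure through the tool-returns flap

## Task

Return the yellow tape measure to the blue tool-returns box: push it along the entry tray and right through the sprung flap, so that it drops inside and the flap snaps shut behind it. Leave the other things on the bench where they are.

Things in the scene. Friction and masses are not known exactly. Their poses are not given: they have to be found in the camera images.
- tape_center (a point): Centre (30 mm above its underside) of the loose yellow tape measure, upright on the bench. 74 mm long along its y axis, 32 mm thick along x (flat sides: grasp across them), 60 mm high along z, rounded upper corners, 0.17 to 0.34 kg. May go in either end first.
- returns_box: Blue sheet-metal returns box, fixed. Origin on the bench, in the plane of its front face, middle of its width; x points into the box, y left as one faces the front, z up. Body x = 0 to 0.132, 150 mm wide, 230 mm high, closed all round, pale translucent window on top, inner floor at z = 0.006; inside the port things fall down to it.
- tray_center (a point): Middle of the entry tray's top, 69 mm before the port. Flat steel plate, top 100 mm above the bench, 130 mm wide, no side walls, from box x = -0.140 to 0.002. Two yellow guide plates 24 mm high stand on it, flaring from the port's sides to about 84 mm apart at x = -0.036.
- port_sill (a point): Middle of the port's lower edge, in the front face, level with the tray; axes as the box. The port is 56 mm wide and 80 mm high. Fingers holding the tape measure are in general too wide for it; closed fingers can go in a little (10 to 25 mm), enough to push the tape measure off the tray's end.
- visor_edge (a point): Middle of the front edge of the yellow visor, an overhang 164 mm wide over the tray: 30 mm before the port, its underside 127 mm above the tray. A gripper pointing straight down cannot come near the port; fingers tilted 35 to 45 degrees from vertical, pointing toward the box with the gripper leaning back from it, pass below it.
- flap (a joint): Angle (rad) of the sprung aluminium flap closing the port, 54 mm wide, 76 mm long, hinged at the port's upper edge just inside; 0 = shut, grows as it swings into the box, at most 1.55. Spring torque about 0.02 N m shut, 0.11 open: pushing the tape measure through takes some 3 to 12 N, and the flap rests on it until it is right through.
- torch (a point): Obstacle, fixed: the brazing torch and locking pliers held in the bench vise, left of the work. They fill about x = 0.28 to 0.50, y = 0.03 to 0.27 up to 0.42 m above the bench; this point is near the top. Pass over or round them. To their rear, wall cabinets and a lamp hang 0.50 m above the bench from x = 0.63 on.
- tub: Bystander: black round tub with lid, 76 mm wide, 58 mm high; origin under its centre.
- mug: Bystander: green and white mug, 86 mm wide, 121 mm with handle, 99 mm high; origin at its underside.
- screw_jar: Bystander: clear jar with black lid, 63 mm wide, 94 mm high; origin under its centre.
- flux_tin: Bystander: flat tin with yellow lid, 67 mm wide, 31 mm high; origin under its centre.

How it is judged:
By the outcome, as a careful person would: the job done as asked, in the order asked, and still so for the second after the job is handed in, with the robot touching nothing.
It also fails if it takes over 61 s, if anything falls off the work surface, if the arm or the gripper's body presses on something with over 40 N, if the wrist force passes 120 N, or if a joint passes its speed limit or range.

## Robot

A 6-joint arm with a two-finger parallel gripper is mounted at the origin on a cart in front of the work surface, level with it; the furniture and walls round the work are solid. World frame = base frame: x ahead of the robot, y to its left, z up, the work surface at z = 0. Lengths are in m, angles in rad, forces in N, time in s.
With the tool pointing down it reaches from about 0.425 to 0.95 m from the base axis. Payload 3.5 kg.
Tool frame: the origin (TCP) lies at the very end of the fingers, on their centre line; the grasp point (between the pads) lies 19 mm behind it; y points along the fingers, z is the direction in which the jaws open and shut, and the axes are right-handed (so a half turn about y gives the same grasp; the last joint's range is limited). The gripper opens to 85 mm and grips with 20 to 120 N. Pads are 22 mm wide; open, the fingers measure 114 mm over their backs; the gripper's body (76 mm by 85 mm) begins 54 mm behind the grasp point. The pads swing forward as they close: fully open they stand 13 mm farther back than shut.
Start: joints at [-1.376, 0.286, 1.577, -0, 1.279, -0.15], TCP at [0.228, -0.635, 0.231] pointing down, gripper open.
Joint ranges: [-2.77, 2.77], [-0.9, 2.22], [0.21, 2.48], [-1.53, 4.67], [0.24, 2.81], [-2.84, 2.84]. Speed limits (rad/s): [2.79, 2.79, 3.14, 3.14, 3.14, 3.14].

## Interface

Orientations are given as a unit quaternion [x, y, z, w].
In Python, from plant import ctrl, cams gives the robot as it stands.
- The arm moves only by the tool play_rows, never from a script. Its argument "steps" is a list of rows, each an object of numbers: "claw": the finger opening in cm, from 0 to 8.54; "tx", "ty", "tz": the shift along the tool's x, y, z in cm; "ax", "ay", "az": the turn, a rotation vector about the tool's x, y, z in degrees. A call has 1 to 12 rows; each row is the pose to reach, as a shift and turn from the pose commanded when the call began, along the tool's axes at that moment; what a row does not reach only later rows make up. A row lasts 1/12 s, in which the tool goes at most 41.7 mm and 7.16 degrees, less where a joint would pass 70% of its speed; a pose out of reach is approached as far as the arm can. A call with a gripper value outside its range is refused whole. The fingers move at their own pace and stop on an object; "grip_force" is the grip in N (left out, the last holds). Time passes only in rows, so rows that repeat a pose let the fingers close. It gives the time, the measured TCP pose, the force and the opening at its end, in the units of the state.
- ctrl.get_state(): the state, without advancing time (a new reading comes with each control period).
- cams.read_camera(name): name is "side" or "top"; returns (picture, depth): 480x640x3 uint8, blue, green, red; 480x640 float32, m along the optical axis (not along the pixel's ray), 0 where there is no reading.
- cams.camera_model(name): a dict with "intrinsics" (3x3 intrinsics, pixels), "rvec" (rotation vector, rad) and "tvec" (3), from world to camera coordinates, as OpenCV has them. Camera axes: x right, y down, z forward; pixel columns grow to the right and rows downward; lengths in m; the calibration is good to about 2 mm. A picture is of the moment at which its call begins. camera_model takes no time and is no camera call.
- ctrl.sign_off(): hands the job in, once; it reports no verdict.
The state is a dict: "time": time; "qpos": joint angles; "dq": joint speeds; "joint_efforts": joint torques, N m; "eef_pos": TCP position; "tcp_rot": TCP orientation; "contact_force": force on the tool from outside, world axes, zero at the start; "wrist_torque": the same for the moment, N m; "opening": opening from 0.0 (shut) to 1.0 (fully open).
Only numpy, scipy, OpenCV 4.12 (cv2) and the standard library are available. Lean on these libraries where they do the work, as an engineer would, in place of code of your own. Each camera call takes 0.05 s, during which the arm holds its last target.

## Working session

There is one attempt and no reset: what is moved stays moved. The work goes in short steps, Python scripts to look and compute and a tool call to move; the robot and the scene stay as the last step left them, time stands still between calls to the robot, and variables do not carry over. Pictures are saved under pics/ and viewed, and the job is handed in when it is done.

Besides the shell and the picture viewer there is one more tool, called after "Call:" in YAML: its name, and indented under it one key for each argument. play_rows: Moves the arm, as the interface text tells. Its arguments: {"type":"object","properties":{"steps":{"type":"array","items":{"type":"object","properties":{"claw":{"type":"number"},"tx":{"type":"number"},"ty":{"type":"number"},"tz":{"type":"number"},"ax":{"type":"number"},"ay":{"type":"number"},"az":{"type":"number"}}}},"grip_force":{"type":"number"}},"required":["steps"]}

```bash
mkdir -p pics; ls
python3 - <<'E'
from plant import ctrl,cams
import cv2,numpy as np
s=ctrl.get_state();print(s)
for n in("side","top"):
    p,d=cams.read_camera(n);cv2.imwrite(f"pics/{n}0.png",p);np.savez(f"/tmp/{n}0.npz",p=p,d=d)
    m=cams.camera_model(n);print(m)
    R=cv2.Rodrigues(np.array(m['rvec'],float))[0];print(n,-R.T@np.array(m['tvec']).ravel(),R[2])
E
```

```text
pics
{'time': 0.0, 'qpos': array([-1.37601682e+00,  2.87172663e-01,  1.57816516e+00,  2.87665485e-05,
        1.27858275e+00, -1.49973046e-01]), 'dq': array([-0.00207288, -0.00140845, -0.00032349, -0.00045276,  0.00085743,
       -0.00015491]), 'joint_efforts': array([-3.14700328e-04, -4.05981302e+01, -2.92625356e+01, -1.87594892e-04,
        5.82937835e-03,  1.23159968e-06]), 'eef_pos': array([ 0.2280505 , -0.6346223 ,  0.22994891]), 'tcp_rot': array([-0.12129143,  0.69745052, -0.69580441,  0.12127402]), 'contact_force': array([0.46988267, 0.12083243, 0.48062686]), 'wrist_torque': array([-0.00640294, -0.03143625, -0.00118441]), 'opening': 0.9996214279305722}
{'intrinsics': array([[582.39325353,   0.        , 321.35749358],
       [  0.        , 582.39325353, 228.90498345],
       [  0.        ,   0.        ,   1.        ]]), 'rvec': array([ 0.55005164, -2.43823388,  1.48420313]), 'tvec': array([0.53941029, 0.2698175 , 1.62415206])}
side [-0.08725249  1.42144623  0.98666736] [ 0.38557325 -0.80076279 -0.45838   ]
{'intrinsics': array([[582.13022496,   0.        , 310.06516571],
       [  0.        , 582.13022496, 246.59830231],
       [  0.        ,   0.        ,   1.        ]]), 'rvec': array([ 1.52816762, -2.14669362,  0.75311693]), 'tvec': array([0.28043549, 0.52861854, 1.23748128])}
top [-0.26510726  0.37132979  1.29663945] [ 0.60006896 -0.19576475 -0.77562453]
```

View pics/side0.png

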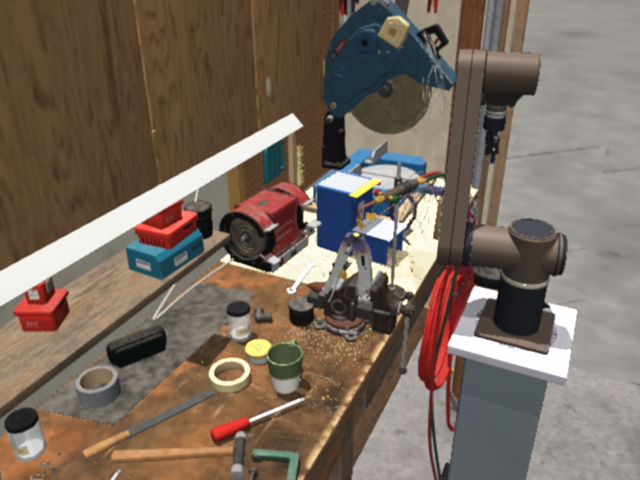

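View pics/top0.png

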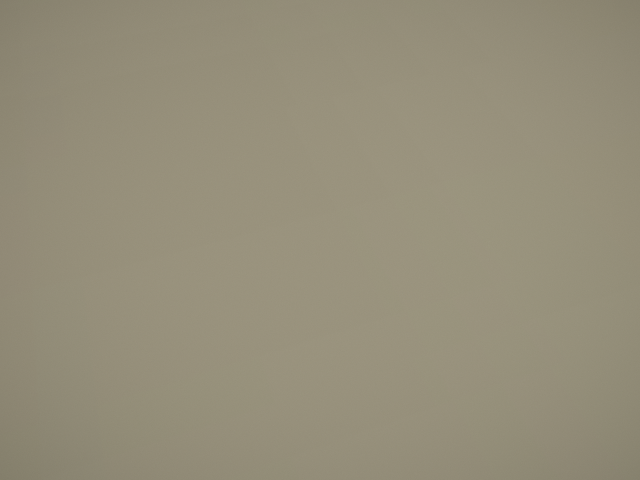

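The side view shows the blue box near (345,215), the visor near (362,190), the vise and torch near (355,290), and the mug, flux tin and jar at lower left. I can't make out the tape measure yet. The top picture is blank, so I'll check its depth and zoom the side view.

Run:
```python
import cv2,numpy as np
a=np.load('/tmp/top0.npz');d=a['d'];p=a['p'];print(d.min(),d.max(),np.median(d),(d==0).mean(),p.std((0,1)),p.reshape(-1,3).min(0),p.reshape(-1,3).max(0))
s=np.load('/tmp/side0.npz')['p']
cv2.imwrite('pics/zoom0.png',cv2.resize(s[150:350,270:480],None,fx=3.8,fy=3,interpolation=cv2.INTER_CUBIC)[:600,:800])
```

```text
0.0 0.0 0.0 1.0 [3.44750915 3.9729057  4.13904417] [106 125 131] [129 150 156]
```

View pics/zoom0.png

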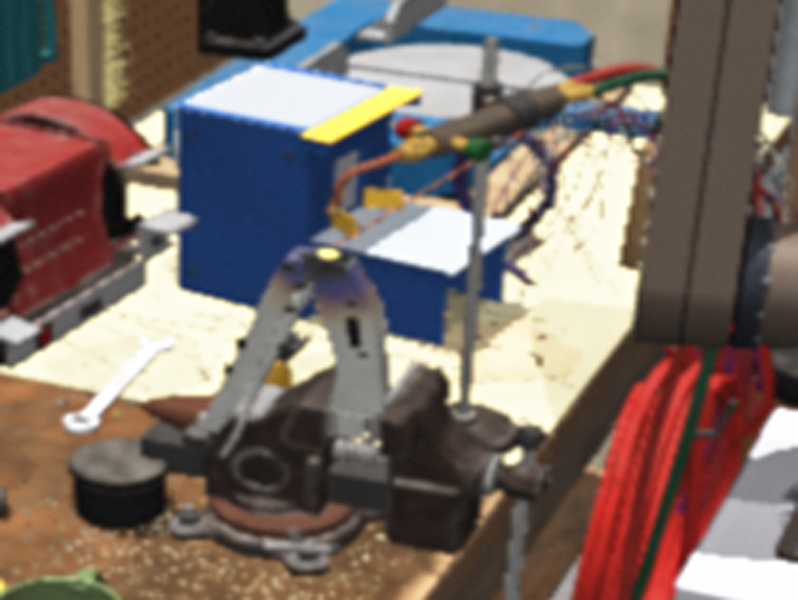

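In the zoom the tape measure shows yellow and black through the pliers at about zoom (270,360), i.e. full-image (341,270). The tray is at (385,230), and the guides are the yellow bits at (360-370,220). I'll retry the top camera and measure from the side depth.

```bash
cat > h.py <<'E'
import cv2,numpy as np
from plant import ctrl,cams
def cam(n):
    m=cams.camera_model(n);return np.array(m['intrinsics']),cv2.Rodrigues(np.array(m['rvec'],float))[0],np.array(m['tvec']).reshape(3,1)
def cloud(n,d):
    K,R,t=cam(n);v,u=np.mgrid[:480,:640]
    X=np.stack([(u-K[0,2])/K[0,0]*d,(v-K[1,2])/K[1,1]*d,d],-1)
    return (X.reshape(-1,3)-t.T)@R .reshape(3,3) if 0 else ((X.reshape(-1,3)-t.T)@R).reshape(480,640,3)
def ray(n,u,v,z):
    K,R,t=cam(n);c=(-R.T@t).ravel();r=R.T@np.linalg.inv(K)@np.array([u,v,1.]);return c+r*(z-c[2])/r[2]
E
python3 - <<'E'
from h import *
p,d=cams.read_camera('top');print('top',p.std(),d.max())
p,d=cams.read_camera('side');W=cloud('side',d);np.savez('/tmp/s1.npz',p=p,d=d,W=W)
print((d==0).mean())
for v in range(258,286,2):
    print(v,[ (u,*(W[v,u]*1000).round().astype(int),*p[v,u]) for u in range(328,356,3)] )
E
```

```text
top 12.171274897224185 0.0
0.09632486979166667
258 [(328, np.int64(631), np.int64(-120), np.int64(-1), np.uint8(230), np.uint8(250), np.uint8(252)), (331, np.int64(618), np.int64(-117), np.int64(4), np.uint8(230), np.uint8(250), np.uint8(252)), (334, np.int64(611), np.int64(-126), np.int64(1), np.uint8(203), np.uint8(238), np.uint8(245)), (337, np.int64(437), np.int64(241), np.int64(237), np.uint8(126), np.uint8(129), np.uint8(129)), (340, np.int64(428), np.int64(243), np.int64(240), np.uint8(132), np.uint8(136), np.uint8(135)), (343, np.int64(420), np.int64(242), np.int64(242), np.uint8(137), np.uint8(139), np.uint8(140)), (346, np.int64(412), np.int64(242), np.int64(244), np.uint8(124), np.uint8(134), np.uint8(139)), (349, np.int64(564), np.int64(-143), np.int64(4), np.uint8(213), np.uint8(245), np.uint8(250)), (352, np.int64(558), np.int64(-155), np.int64(-1), np.uint8(183), np.uint8(226), np.uint8(233)), (355, np.int64(385), np.int64(247), np.int64(253), np.uint8(121), np.uint8(137), np.uint8(145))]
260 [(328, np.int64(625), np.int64(-108), np.int64(-1), np.uint8(233), np.uint8(2
[... 11742 characters left out ...]
2), np.uint8(156), np.uint8(157)), (337, np.int64(453), np.int64(205), np.int64(133), np.uint8(169), np.uint8(172), np.uint8(174)), (340, np.int64(445), np.int64(201), np.int64(132), np.uint8(170), np.uint8(173), np.uint8(176)), (343, np.int64(435), np.int64(205), np.int64(138), np.uint8(60), np.uint8(65), np.uint8(74)), (346, np.int64(417), np.int64(227), np.int64(156), np.uint8(55), np.uint8(60), np.uint8(68)), (349, np.int64(402), np.int64(242), np.int64(168), np.uint8(80), np.uint8(88), np.uint8(96)), (352, np.int64(394), np.int64(240), np.int64(169), np.uint8(85), np.uint8(93), np.uint8(104)), (355, np.int64(389), np.int64(232), np.int64(166), np.uint8(82), np.uint8(89), np.uint8(100))]
```

Run:
```python
import cv2,numpy as np
a=np.load('/tmp/s1.npz');p=a['p'];W=a['W']
cv2.imwrite('pics/z1.png',cv2.resize(p[240:300,310:390],None,fx=10,fy=10,interpolation=cv2.INTER_NEAREST))
cv2.imwrite('pics/z2.png',cv2.resize(p[170:260,310:430],None,fx=6.6,fy=6.6,interpolation=cv2.INTER_NEAREST))
```

```text
(no output)
```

View pics/z1.png

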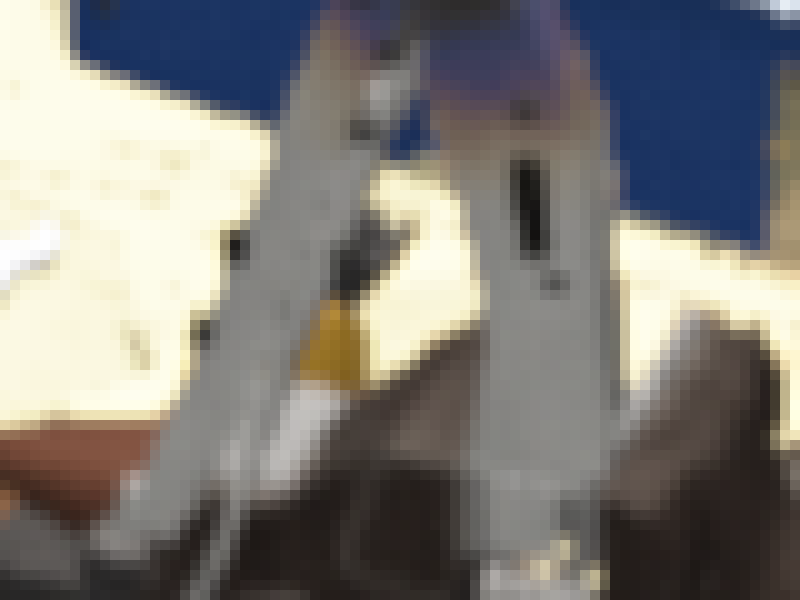

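View pics/z2.png

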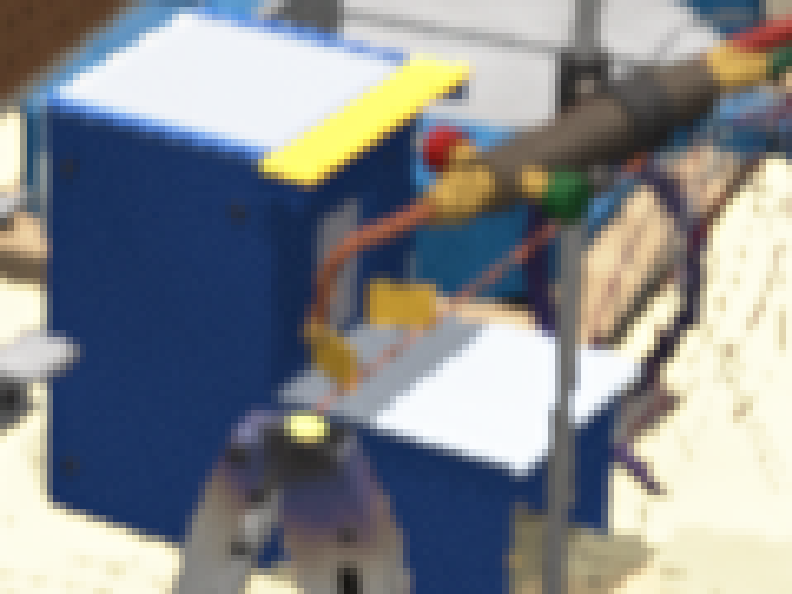

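The top camera's picture changed between the two reads, so I'll look again.

Run:
```python
from h import *
p,d=cams.read_camera('top');print('top',p.std(),d.max(),ctrl.get_state()['time']);cv2.imwrite('pics/top2.png',p);np.savez('/tmp/t2.npz',p=p,d=d)
```

```text
top 12.17087382892761 0.0 0.25
```

View pics/top2.png

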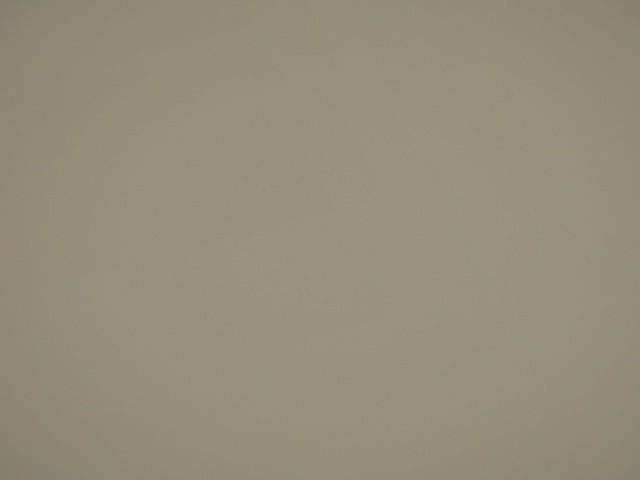

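The top picture is still uniform grey with no depth. I'll stretch the contrast once in case there's a faint image, and list every tape-like point in the side depth.

Run:
```python
from h import *
p=np.load('/tmp/t2.npz')['p'].astype(float)
e=p-cv2.GaussianBlur(p,(0,0),40);print(e.std())
e=np.clip(128+e*40,0,255).astype(np.uint8);cv2.imwrite('pics/top2e.png',e)
D=[]
for i in range(1):pass
a=np.load('/tmp/s1.npz');W=a['W'];P=a['p']
x,y,z=W[...,0],W[...,1],W[...,2]
m=(x>.46)&(x<.62)&(y>-.06)&(y<.14)&(z>.012)&(z<.075)
v,u=np.where(m)
for i in range(len(v)): 
    print(u[i],v[i],(W[v[i],u[i]]*1000).round().astype(int).tolist(),P[v[i],u[i]].tolist())
```

```text
1.000198550010743
343 270 [515, 19, 59] [61, 121, 156]
342 271 [514, 29, 61] [70, 130, 164]
343 271 [515, 18, 54] [56, 137, 178]
344 271 [514, 14, 52] [55, 111, 142]
345 271 [516, 1, 44] [101, 146, 166]
342 272 [515, 26, 55] [55, 125, 163]
343 272 [515, 18, 51] [42, 123, 162]
344 272 [513, 16, 50] [41, 110, 144]
345 272 [513, 8, 45] [74, 132, 159]
346 272 [512, 3, 43] [149, 200, 217]
341 273 [514, 37, 58] [65, 112, 140]
342 273 [516, 25, 51] [44, 118, 155]
343 273 [515, 20, 48] [38, 113, 151]
344 273 [512, 18, 48] [34, 106, 140]
345 273 [514, 6, 41] [51, 113, 144]
346 273 [511, 5, 41] [117, 171, 190]
341 274 [514, 37, 55] [51, 113, 148]
342 274 [514, 29, 50] [40, 116, 153]
343 274 [513, 23, 47] [37, 111, 146]
344 274 [514, 13, 41] [36, 105, 141]
345 274 [513, 9, 39] [43, 107, 139]
346 274 [515, -4, 32] [100, 155, 177]
340 275 [518, 35, 49] [64, 110, 137]
341 275 [515, 33, 49] [43, 115, 151]
342 275 [516, 24, 43] [37, 113, 149]
343 275 [515, 20, 41] [36, 109, 144]
344 275 [516, 8, 34] [33, 103, 136]
345 275 [513, 9, 35] [42, 105, 136]
346 275 [512, 3, 33] [99, 153, 176]
328 276 [550, 54, 47] [184, 238, 247]
340 276 [518, 34, 45] [51, 112, 144]
341 276 [518, 28, 41] [37, 114, 150]
342 276 [516, 25, 40] [36, 110, 146]
343 276 [513, 23, 40] [35, 106, 140]
344 276 [514, 13, 34] [32, 101, 133]
345 276 [512, 10, 33] [40, 103, 133]
346 276 [514, -2, 25] [98, 152, 174]
340 277 [517, 37, 43] [78, 126, 154]
341 277 [516, 32, 40] [67, 122, 154]
342 277 [516, 24, 36] [58, 115, 148]
343 277 [515, 19, 34] [41, 104, 138]
344 277 [514, 13, 30] [31, 96, 129]
345 277 [510, 14, 32] [41, 100, 129]
346 277 [513, 0, 23] [93, 144, 166]
343 278 [512, 27, 35] [82, 120, 145]
344 278 [514, 13, 27] [53, 100, 129]
345 278 [513, 8, 24] [53, 98, 125]
```

View pics/top2e.png

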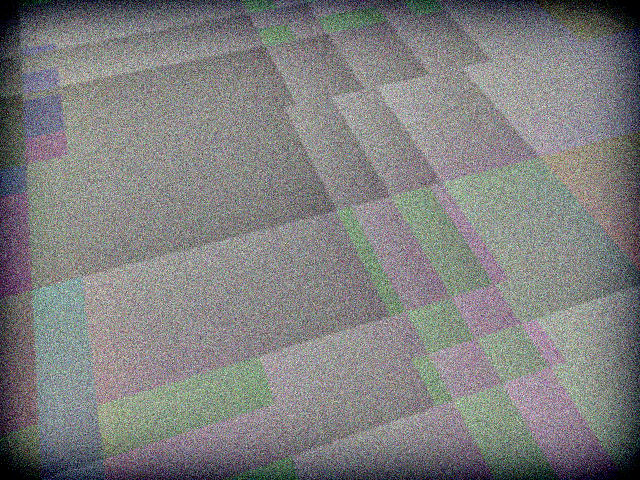

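The top camera is useless: it shows only compression noise and no depth. That leaves the side camera. There the tape's flat face shows at u 341-346, v 270-278, at x≈0.514 with its -y end near y≈0. Next I'll average some depth frames, fit that face, and measure the box and the obstacles.

```bash
cat > m1.py <<'E'
from h import *
S=np.load('/tmp/s1.npz');P=S['p']
D=[]
for i in range(8):
    p,d=cams.read_camera('side');D.append(d)
D=np.array(D);D[D==0]=np.nan
d=np.nan_to_num(np.nanmedian(D,0));W=cloud('side',d);np.savez('/tmp/avg.npz',p=p,d=d,W=W)
E
python3 m1.py
cat > m2.py <<'E'
from h import *
A=np.load('/tmp/avg.npz');W=A['W'];P=A['p']
x,y,z=W[...,0],W[...,1],W[...,2]
b,g,r=[P[...,i].astype(int) for i in range(3)]
# tape face
m=np.zeros(z.shape,bool);m[270:279,340:346]=1
m&=(abs(x-.514)<.012)&(z>.015)&(z<.065)
q=W[m];A_=np.c_[q[:,1],q[:,2],np.ones(len(q))];c=np.linalg.lstsq(A_,q[:,0],rcond=None)[0]
print('face x=a y+b z+c',c,len(q),(q[:,0]-A_@c).std(), 'vertical fit',np.polyfit(q[:,1],q[:,0],1))
# tray top: z~.1
m=(abs(z-.1)<.006)&(x>.45)&(x<.95)&(y<.1)&(y>-.5)
m=cv2.morphologyEx(m.astype(np.uint8),cv2.MORPH_OPEN,np.ones((3,3)))
v,u=np.where(m);print('tray px',u.min(),u.max(),v.min(),v.max(),len(u));q=W[m>0];print(q.mean(0),cv2.minAreaRect((q[:,:2]*1000).astype(np.float32)))
m=(abs(z-.23)<.008)&(x>.45)&(x<1.1)&(y<.1)&(y>-.5)&(b>150)
m=cv2.morphologyEx(m.astype(np.uint8),cv2.MORPH_OPEN,np.ones((3,3)))
v,u=np.where(m);print('top px',u.min(),u.max(),v.min(),v.max());q=W[m>0];print(q.mean(0),cv2.minAreaRect((q[:,:2]*1000).astype(np.float32)))
m=(g>200)&(r>200)&(b<140);m[:170]=0;m[205:]=0;m[:,:340]=0;m[:,400:]=0
q=W[m];q=q[(q[:,2]>.2)&(q[:,2]<.26)];print('visor',q.mean(0),cv2.minAreaRect((q[:,:2]*1000).astype(np.float32)))
E
python3 m2.py
```

```text
face x=a y+b z+c [0.12314561 0.03966002 0.51028765] 40 0.0008311209884769839 vertical fit [0.13842713 0.51169469]
tray px 233 393 217 247 878
[ 0.5834905  -0.17164861  0.10030127] ((672.465576171875, -109.86601257324219), (540.1480712890625, 170.3375244140625), 33.66244125366211)
top px 319 370 171 193
[ 0.62497455 -0.24012235  0.23267638] ((626.4462890625, -242.3522491455078), (155.42898559570312, 135.39266967773438), 82.78550720214844)
visor [ 0.54519619 -0.22028644  0.23237161] ((545.5432739257812, -228.5318603515625), (161.7480010986328, 27.640853881835938), 82.53722381591797)m1.py:7: RuntimeWarning: All-NaN slice encountered
  d=np.nan_to_num(np.nanmedian(D,0));W=cloud('side',d);np.savez('/tmp/avg.npz',p=p,d=d,W=W)
```

The box's x axis points roughly along world +x (yaw about -7.5°), and the front face's middle is near (0.561,-0.233). The sizes 155x135 and 162x28 match the stated top and visor. I'll refine the tray edges and the tape's end by rays, then map the obstacle.

```bash
cat > m3.py <<'E'
from h import *
A=np.load('/tmp/avg.npz');W=A['W'];P=A['p']
x,y,z=W[...,0],W[...,1],W[...,2]
# tape -y end: ray/plane x=.138y+.5117
K,R,t=cam('side');c=(-R.T@t).ravel();n=np.array([1,-.138,0])
for u,v in [(346.3,272.5),(346.8,274),(346.8,276),(347,277)]:
    r=R.T@np.linalg.inv(K)@np.array([u,v,1.]);s=(.5117-n@c)/(n@r);print('end',u,v,(c+s*r).round(4))
# tray: bright top connected region
m=(abs(z-.1)<.007)&(x>.38)&(x<.6)&(y<-.1)&(y>-.35);q=W[m]
print('tray',len(q),q.mean(0),cv2.minAreaRect((q[:,:2]*1000).astype(np.float32)))
for (u,v),zz in {(379+10,241):.1}.items(): pass
yaw=-7.4
# obstacle map: max z over 2cm cells
X=np.arange(.24,.58,.02);Y=np.arange(-.1,.3,.02)
print('rows x, cols y',[int(round(k*100)) for k in Y])
for a in X:
    row=[]
    for b in Y:
        k=(x>=a)&(x<a+.02)&(y>=b)&(y<b+.02)&(z<.6);row.append(int(100*np.percentile(z[k],95)) if k.sum()>2 else -1)
    print(int(round(a*100)),row)
# robot-like points: highest
E
python3 m3.py
```

```text
end 346.3 272.5 [0.5118 0.0009 0.0403]
end 346.8 274 [ 0.5114 -0.0023  0.0332]
end 346.8 276 [ 0.5114 -0.0025  0.0258]
end 347 277 [ 0.5112 -0.0038  0.0214]
tray 774 [ 0.49214728 -0.21676879  0.10036015] ((488.86700439453125, -249.25128173828125), (193.66455078125, 210.57916259765625), 86.25489807128906)
rows x, cols y [-10, -8, -6, -4, -2, 0, 2, 4, 6, 8, 10, 12, 14, 16, 18, 20, 22, 24, 26, 28]
24 [-8, -10, -14, 40, 40, -1, -1, -1, -1, -1, -1, -1, -1, 14, 14, 9, -1, -1, -1, -1]
26 [-8, -12, -15, 40, 40, 40, 40, -1, -1, -1, -1, -1, -1, 13, 14, 10, -1, -1, -1, -1]
28 [-1, -1, -1, -1, 40, 40, 40, 40, 40, 40, -1, -1, -1, 11, 11, 11, 7, -1, -1, -1]
30 [0, 0, 0, 0, 0, 1, 20, 41, 40, 41, 40, 40, 0, 40, 13, 13, 7, 0, 0, 0]
32 [0, 0, 0, 1, 28, 2, 1, -1, -1, 41, 40, 40, 40, 40, 16, 16, 16, 15, 0, 0]
34 [0, 0, -1, 32, 36, 40, -1, 32, -1, -1, -1, -1, 40, 40, 40, 16, 27, 26, 0, 0]
36 [0, 0, -1, 1, -1, 41, -1, -1, -1, 32, 32, 32, 40, 32, 10, 39, 39, 29, 0, 0]
38 [0, 0, -1, 1, -1, -1, -1, -1, -1, -1, -1, -1, -1, 7, 16, 16, 36, 31, 2, 0]
40 [0, -89, -1, -1, -1, -1, -1, -1, -1, -1, -1, -1, -1, 16, 16, 16, 28, 30, 3, 0]
42 [-68, -68, -67, -67, -67, -67, 0, -16, -67, -68, -1, -1, -1, 15, 15, 15, 17, 27, 3, 0]
44 [0, -10, -67, -67, -67, -67, -67, -67, -67, -1, -1, -1, -1, 13, 13, 13, 14, 22, 0, 0]
46 [-67, -67, -67, -67, -67, -67, -67, -1, -1, -1, -1, -1, -1, -1, -1, 13, 11, 16, 0, 0]
48 [-60, -59, -67, -67, -1, -1, -1, -1, -1, -1, -1, -1, -1, -1, 12, 12, 11, 11, 0, 0]
50 [0, 0, -1, -1, -1, 5, 5, -1, -1, -1, -1, -1, -1, 0, 12, 12, 5, 5, 0, 0]
52 [0, 0, 0, -1, -1, -1, -1, -1, -1, -1, -1, -1, 0, 0, 11, 11, 5, 5, 5, 0]
54 [0, 0, -1, -1, -1, -1, -1, -1, -1, -1, -1, -1, -1, 0, 10, 10, 5, 5, 5, 0]
56 [-1, -1, -1, -1, -1, 0, -1, -1, -1, -1, -1, -1, -1, -1, -1, 6, 5, 5, 5, 0]
```

Tape: -y end at y≈-0.002, so its centre is about (0.532, 0.032) with yaw about -8°. I'll refine the box from a plane fit of its side wall and the tray's edges.

```bash
cat > m4.py <<'E'
from h import *
A=np.load('/tmp/avg.npz');W=A['W'];P=A['p']
x,y,z=W[...,0],W[...,1],W[...,2]
b,g,r=[P[...,i].astype(int) for i in range(3)]
m=(b>r+30)&(z>.02)&(z<.215)&(x>.575)&(x<.69)&(abs(y+.165)<.03)
q=W[m];c=np.polyfit(q[:,0],q[:,1],1);k=abs(q[:,1]-np.polyval(c,q[:,0]))<.005;q=q[k];c=np.polyfit(q[:,0],q[:,1],1);print('wall',len(q),c,np.degrees(np.arctan(c[0])),q[:,0].min(),q[:,0].max())
a=np.arctan(c[0]);ex=np.array([np.cos(a),np.sin(a)]);ey=np.array([-ex[1],ex[0]])
yl=ey@np.array([0,c[1]]) # lateral of left wall
lat=yl-.075
print('lat',lat)
def bx(n,m):
    q=W[m];print(n,len(q),'x',np.percentile(q[:,:2]@ex,[1,50,99]).round(4),'y',(np.percentile(q[:,:2]@ey,[1,50,99])-lat).round(4))
sm=np.zeros(z.shape,bool);sm[170:260,310:430]=1
bx('top',sm&(abs(z-.232)<.006)&(b>170)&(x<.75)&(y<-.1)&(y>-.36))
bx('visor',sm&(abs(z-.23)<.012)&(b<140)&(g>200)&(x<.62)&(y<-.1)&(y>-.36))
bx('tray',sm&(abs(z-.1)<.004)&(x>.4)&(x<.57)&(y<-.12)&(y>-.31)&(b>110)&(b<300))
bx('traywhite',sm&(abs(z-.1)<.004)&(x>.4)&(x<.57)&(y<-.12)&(y>-.31)&(b>200)&(r>200))
bx('guides',sm&(g>b+40)&(z>.09)&(z<.14)&(x>.48)&(x<.6)&(y<-.12)&(y>-.31))
E
python3 m4.py
```

```text
wall 1409 [-0.13418494 -0.08384344] -7.642579350114399 0.5752093721783097 0.6899493128655853
lat -0.15809866118723231
top 745 x [0.5847 0.6509 0.7187] y [-0.0775  0.0027  0.0768]
visor 164 x [0.5576 0.5694 0.5844] y [-0.0691  0.0134  0.084 ]
tray 654 x [0.446  0.5104 0.5842] y [-0.0625  0.0086  0.0664]
traywhite 426 x [0.4461 0.491  0.5292] y [-0.0622  0.0098  0.0665]
guides 91 x [0.5537 0.5676 0.5836] y [-0.0452 -0.0312  0.0449]
```

```bash
cat >> h.py <<'E'
from scipy.spatial.transform import Rotation as Ro
PSI=np.radians(-7.7)
EX=np.array([np.cos(PSI),np.sin(PSI),0]);EY=np.array([-np.sin(PSI),np.cos(PSI),0]);EZ=np.array([0,0,1.])
O=np.array([.5606,-.2339,0])
def box(x,y,z): return O+x*EX+y*EY+z*EZ
def tool(dirh,tilt,s=1):
    "dirh: horizontal heading of fingers, tilt deg from vertical; s sign of jaw axis (z_tool = s * right-handed perpendicular)"
    t=np.radians(tilt);f=np.sin(t)*dirh-np.cos(t)*EZ;j=s*np.cross(EZ,dirh);return np.c_[np.cross(f,j),f,j]
def go(p,Rt):
    s=ctrl.get_state();R0=Ro.from_quat(s['tcp_rot']).as_matrix();d=R0.T@(np.asarray(p)-s['eef_pos']);w=Ro.from_matrix(R0.T@Rt).as_rotvec()
    print('shift cm',(d*100).round(2),'turn deg',np.degrees(w).round(1),'rows',max(np.linalg.norm(d)/.0417,np.degrees(np.linalg.norm(w))/7.16).round(1))
def st():
    s=ctrl.get_state();R0=Ro.from_quat(s['tcp_rot']).as_matrix();print('t',s['time'],'p',s['eef_pos'].round(4),'F',s['contact_force'].round(1),'op',round(s['opening'],3),'q',s['qpos'].round(3));print(R0.round(3));return s
E
python3 - <<'E'
from h import *
st()
go([.228,-.635,.42],tool(EY,0,1)); go([.45,-.25,.42],tool(EY,20,1));go([.45,-.25,.42],tool(EY,20,-1))
E
```

```text
t 0.65 p [ 0.2282 -0.6352  0.2313] F [-0.   0.8  1. ] op 0.999 q [-1.376  0.286  1.577  0.     1.279 -0.15 ]
[[-0.941  0.     0.338]
 [-0.338  0.    -0.941]
 [-0.    -1.    -0.   ]]
shift cm [ 1.000e-02 -1.887e+01 -3.000e-02] turn deg [  0.  117.5   0. ] rows 16.4
shift cm [-33.9  -18.87 -28.76] turn deg [-20.5 116.1 -12.4] rows 16.6
shift cm [-33.9  -18.87 -28.76] turn deg [-10.9 -61.9  18. ] rows 11.6
```

Call:
play_rows:
  steps:
    - {"ty": -8,"claw": 5.0}
    - {"ty": -19,"claw": 5.0}
    - {"ty": -19,"claw": 5.0}
    - {"ty": -19,"claw": 5.0}
    - {"ty": -19,"claw": 5.0}
    - {"ty": -19,"claw": 5.0}

```text
invalid input at $.steps[0]: expected keys claw, tx, ty, tz, ax, ay, az
```

Run:
```python
from h import *
st()
go([.45,-.2,.42],tool(EY,20,-1))
```

```text
t 0.65 p [ 0.2282 -0.6352  0.2313] F [-0.   0.8  1. ] op 0.999 q [-1.376  0.286  1.577  0.     1.279 -0.15 ]
[[-0.941  0.     0.338]
 [-0.338  0.    -0.941]
 [-0.    -1.    -0.   ]]
shift cm [-35.59 -18.87 -33.46] turn deg [-10.9 -61.9  18. ] rows 12.6
```

All seven keys are required in every row.

Call:
play_rows:
  steps:
    - {"claw": 5,"tx": 0,"ty": -8,"tz": 0,"ax": 0,"ay": 0,"az": 0}
    - {"claw": 5,"tx": 0,"ty": -19,"tz": 0,"ax": 0,"ay": 0,"az": 0}
    - {"claw": 5,"tx": 0,"ty": -19,"tz": 0,"ax": 0,"ay": 0,"az": 0}
    - {"claw": 5,"tx": 0,"ty": -19,"tz": 0,"ax": 0,"ay": 0,"az": 0}
    - {"claw": 5,"tx": 0,"ty": -19,"tz": 0,"ax": 0,"ay": 0,"az": 0}
    - {"claw": 5,"tx": 0,"ty": -19,"tz": 0,"ax": 0,"ay": 0,"az": 0}

```text
time: 1.15
eef_pos: [0.2285, -0.6366, 0.4313]
tcp_rot: [0.121, -0.691, 0.702, -0.121]
contact_force: [0.8, -0.2, 1.9]
opening: 0.585
```

Run:
```python
from h import *
st()
go([.45,-.2,.42],tool(EY,20,-1))
```

```text
t 1.15 p [ 0.2285 -0.6366  0.4313] F [ 0.8 -0.2  1.9] op 0.585 q [-1.376  0.21   1.313  0.     1.604 -0.15 ]
[[-0.941  0.003  0.338]
 [-0.338 -0.015 -0.941]
 [ 0.002 -1.     0.015]]
shift cm [-35.61   0.55 -33.62] turn deg [-11.6 -61.8  18.5] rows 11.7
```

Call:
play_rows:
  steps:
    - {"claw": 5,"tx": -35.6,"ty": 0,"tz": -33.5,"ax": -10.9,"ay": -61.9,"az": 18}
    - {"claw": 5,"tx": -35.6,"ty": 0,"tz": -33.5,"ax": -10.9,"ay": -61.9,"az": 18}
    - {"claw": 5,"tx": -35.6,"ty": 0,"tz": -33.5,"ax": -10.9,"ay": -61.9,"az": 18}
    - {"claw": 5,"tx": -35.6,"ty": 0,"tz": -33.5,"ax": -10.9,"ay": -61.9,"az": 18}
    - {"claw": 5,"tx": -35.6,"ty": 0,"tz": -33.5,"ax": -10.9,"ay": -61.9,"az": 18}
    - {"claw": 5,"tx": -35.6,"ty": 0,"tz": -33.5,"ax": -10.9,"ay": -61.9,"az": 18}
    - {"claw": 5,"tx": -35.6,"ty": 0,"tz": -33.5,"ax": -10.9,"ay": -61.9,"az": 18}
    - {"claw": 5,"tx": -35.6,"ty": 0,"tz": -33.5,"ax": -10.9,"ay": -61.9,"az": 18}
    - {"claw": 5,"tx": -35.6,"ty": 0,"tz": -33.5,"ax": -10.9,"ay": -61.9,"az": 18}
    - {"claw": 5,"tx": -35.6,"ty": 0,"tz": -33.5,"ax": -10.9,"ay": -61.9,"az": 18}
    - {"claw": 5,"tx": -35.6,"ty": 0,"tz": -33.5,"ax": -10.9,"ay": -61.9,"az": 18}
    - {"claw": 5,"tx": -35.6,"ty": 0,"tz": -33.5,"ax": -10.9,"ay": -61.9,"az": 18}

```text
time: 2.15
eef_pos: [0.4507, -0.1967, 0.4206]
tcp_rot: [-0.366, 0.605, -0.443, 0.551]
contact_force: [0.3, -0.8, 0.6]
opening: 0.585
```

Run:
```python
from h import *
st()
p,d=cams.read_camera('side');cv2.imwrite('pics/s3.png',p);np.savez('/tmp/s3.npz',d=d,p=p,W=cloud('side',d))
R=tool(EY,20,-1);f=R[:,1];G=np.array([.5304,.0201,.036])
print('tcp grasp',(G+.019*f).round(4));go(G-.16*f,R);go(G+.019*f,R)
```

```text
t 2.15 p [ 0.4507 -0.1967  0.4206] F [ 0.3 -0.8  0.6] op 0.585 q [-0.765 -0.137  1.714  0.287  1.769 -0.604]
[[-0.124  0.046  0.991]
 [-0.931  0.341 -0.132]
 [-0.344 -0.939  0.   ]]
tcp grasp [0.5313 0.0265 0.0181]
shift cm [-7.52 27.83  4.96] turn deg [ 0.   0.4 -0.3] rows 7.0
shift cm [-7.44 45.73  4.96] turn deg [ 0.   0.4 -0.3] rows 11.2
```

View pics/s3.png

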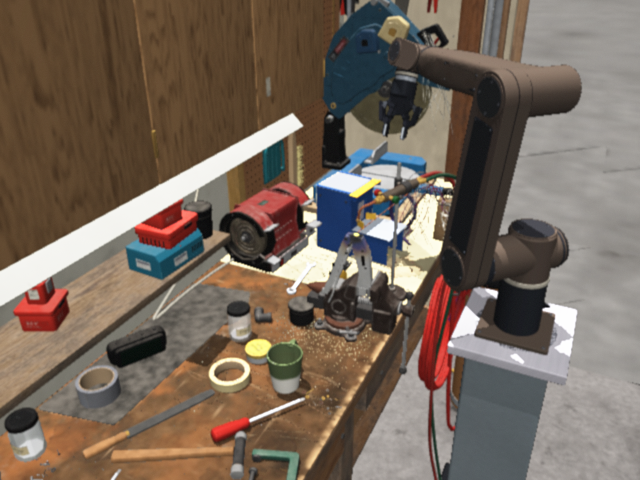

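The arm is clear, at (405,60)-(500,90) in the picture. Before descending beside the torch I'll fit a simple kinematic model to the recorded states to check where the forearm will run.

```bash
cat > kin.py <<'E'
from h import *
from scipy.optimize import least_squares
def rot(ax,q): return Ro.from_rotvec(np.array(ax)*q).as_matrix()
def fk(q,P,full=False):
    a,h,L1,L2,dt,lat=P
    R=rot([0,0,1],q[0]);p=R@np.array([a,lat,h]);pts=[p.copy()]
    R=R@rot([0,1,0],q[1]);p=p+R@np.array([0,0,L1]);pts.append(p.copy())
    R=R@rot([0,1,0],q[2]);p=p+R@np.array([0,0,L2]);pts.append(p.copy())
    R=R@rot([0,0,1],q[3]);R=R@rot([0,1,0],q[4]);p=p+R@np.array([0,0,dt]);pts.append(p.copy())
    R=R@rot([0,0,1],q[5])
    return (pts,R) if full else (p,R)
S=[([-1.376,.286,1.577,0,1.279,-.15],[.2282,-.6352,.2313]),([-1.376,.21,1.313,0,1.604,-.15],[.2285,-.6366,.4313]),([-.765,-.137,1.714,.287,1.769,-.604],[.4507,-.1967,.4206])]
def fit(S):
    return least_squares(lambda P:np.concatenate([fk(q,P)[0]-p for q,p in S]+[0.003*(P-np.array([0,.35,.55,.55,.25,.1]))]),[0,.35,.55,.55,.25,.1]).x
P=fit(S)
if __name__=='__main__':
    print(P.round(4))
    for q,p in S: 
        pp,R=fk(q,P);print((pp-p).round(4),R[:,2].round(3))
    W=np.load('/tmp/s3.npz')['W']
    pts,_=fk(S[2][0],P,True);K,R,t=cam('side')
    for X in pts:
        c=R@X+t.ravel();print(X.round(3),(K@c/c[2])[:2].round(0))
E
python3 kin.py
```

```text
[-0.      0.2329  0.4329  0.5723  0.2524  0.1007]
[ 0.0003 -0.0027 -0.0004] [-0.  0. -1.]
[-0.0009  0.0032 -0.0001] [ 0.003 -0.014 -1.   ]
[ 0.0008 -0.0001  0.0005] [ 0.046  0.341 -0.939]
[0.07  0.073 0.233] [495. 260.]
[0.027 0.114 0.662] [539.  99.]
[ 0.44  -0.283  0.658] [410.  53.]
[ 0.451 -0.197  0.421] [392. 138.]
```

The model reproduces all the states to about 3 mm, and the projected wrist (410,53) and tip (392,138) match the picture. I'll use it to check the planned poses.

```bash
cat > ik.py <<'E'
from kin import *
lo=np.array([-2.77,-.9,.21,-1.53,.24,-2.84]);hi=np.array([2.77,2.22,2.48,4.67,2.81,2.84])
R0m=Ro.from_quat([0,0,0,1]).as_matrix()
# tool matrix from fk R: y_tool = R z; tool z axis mapping by state 1
def toolR(q):
    p,R=fk(q,P);return p,R
_,Ra=fk(S[0][0],P);T1=np.array([[-.941,0,.338],[-.338,0,-.941],[0,-1,0]]);C=Ra.T@T1
U,_,V=np.linalg.svd(C);C=U@V
def ik(p,Rt,q0):
    best=None
    for k in range(4):
        g=np.clip(np.array(q0)+(0 if k==0 else np.random.randn(6)*.4),lo+.01,hi-.01)
        def f(q):
            pp,R=fk(q,P);return np.r_[(pp-p)*5,Ro.from_matrix((R@C).T@Rt).as_rotvec()]
        r=least_squares(f,g,bounds=(lo,hi))
        if best is None or r.cost<best.cost-1e-9: best=r
        if r.cost<1e-8:break
    return best.x,best.cost
if __name__=='__main__':
    q=S[2][0];print(C.round(2))
    for tilt in(0,20,30,40):
        R=tool(EY,tilt,-1);f=R[:,1];G=np.array([.5304,.0201,.036])
        qq,c=ik(G+.019*f,R,q);pts,_=fk(qq,P,True)
        e,w=pts[1],pts[2]
        print('grasp',tilt,qq.round(2),'%.1e'%c,'elbow',e.round(2),'wrist',w.round(3),'forearm@x.3',(e+(w-e)*((.3-e[0])/(w[0]-e[0]))).round(3),'@.4',(e+(w-e)*((.4-e[0])/(w[0]-e[0]))).round(3))
    for n,bxp,tilt in(('place20',(-.10,0,.136),20),('push start',(-.13,0,.125),40),('push end',(.02,0,.125),40),('push end45',(.02,0,.125),45),('push start0',(-.15,0,.12),40)):
        R=tool(EX,tilt,-1);f=R[:,1]
        t=box(*bxp)+(.019*f if n=='place20' else 0);qq,c=ik(t,R,q);pts,_=fk(qq,P,True);print(n,t.round(3),qq.round(2),'%.1e'%c,'wrist',pts[2].round(3),'elbow',pts[1].round(2))
E
python3 ik.py
```

```text
[[-0. -0. -1.]
 [-1. -0.  0.]
 [-0.  1. -0.]]
grasp 0 [-0.15  0.23  2.08  0.    0.83 -0.02] 2.7e-30 elbow [0.11 0.08 0.65] wrist [0.53  0.02  0.269] forearm@x.3 [0.3   0.056 0.482] @.4 [0.4  0.04 0.39]
grasp 20 [-0.31  0.24  2.1   0.44  0.91 -0.46] 1.2e-30 elbow [0.13 0.07 0.65] wrist [ 0.52  -0.059  0.255] forearm@x.3 [0.3   0.011 0.479] @.4 [ 0.4   -0.021  0.377]
grasp 30 [-0.38  0.27  2.1   0.61  1.   -0.64] 1.7e-19 elbow [0.15 0.05 0.65] wrist [ 0.515 -0.096  0.238] forearm@x.3 [ 0.3   -0.011  0.477] @.4 [ 0.4   -0.05   0.366]
grasp 40 [-0.44  0.32  2.09  0.75  1.11 -0.79] 3.8e-22 elbow [0.17 0.03 0.64] wrist [ 0.51  -0.129  0.215] forearm@x.3 [ 0.3   -0.03   0.477] @.4 [ 0.4   -0.077  0.353]
place20 [ 0.468 -0.221  0.118] [-0.73 -0.14  2.27  0.29  0.74  0.78] 3.4e-18 wrist [ 0.382 -0.21   0.355] elbow [0.02 0.11 0.66]
push start [ 0.432 -0.216  0.125] [-0.92 -0.33  2.48  0.79  0.67  0.22] 2.4e-03 wrist [ 0.286 -0.208  0.328] elbow [-0.    0.17  0.64]
push end [ 0.58  -0.237  0.125] [-0.69  0.01  2.21  0.88  0.45  0.3 ] 1.6e-26 wrist [ 0.42  -0.215  0.318] elbow [0.07 0.07 0.67]
push end45 [ 0.58  -0.237  0.125] [-0.71  0.    2.25  1.15  0.43  0.03] 6.4e-31 wrist [ 0.404 -0.213  0.303] elbow [0.07 0.08 0.67]
push start0 [ 0.412 -0.214  0.12 ] [-0.95 -0.33  2.48  0.75  0.73  0.23] 8.1e-03 wrist [ 0.279 -0.217  0.33 ] elbow [-0.    0.17  0.64]
```

The push start 130 mm before the port can't be reached at 40°. Placing the nose close to the port with a 30° grasp solves that. I'll check which scene points lie near the forearm's path, and how far back the push can be reached.

```bash
cat > c1.py <<'E'
from ik import *
A=np.load('/tmp/avg.npz');W=A['W'].reshape(-1,3)
m=(W[:,0]>.2)&(W[:,0]<.56)&(W[:,1]>-.16)&(W[:,1]<.3)&(W[:,2]>.06)&(W[:,2]<.6)
i=np.where(m)[0];Q=W[m]
def clr(pts,nm):
    for n,a,b in(('forearm',pts[1],pts[2]),('tool',pts[2],pts[3]-.0*(pts[3]-pts[2]))):
        t=np.clip((Q-a)@(b-a)/((b-a)@(b-a)),0,1);d=np.linalg.norm(Q-(a+t[:,None]*(b-a)),axis=1)
        k=np.argsort(d)[:6:2];print(nm,n,[(round(d[j],3),Q[j].round(3).tolist(),(i[j]%640,i[j]//640)) for j in k])
q=S[2][0]
for tilt in(20,30,40):
    R=tool(EY,tilt,-1);f=R[:,1];G=np.array([.5304,.0201,.036])-.006*EY
    qq,c=ik(G+.019*f,R,q);clr(fk(qq,P,True)[0],tilt)
for tilt in (25,30,35,40,45):
  out=[]
  for x in(-.12,-.11,-.10,-.09,-.08,-.07,-.06,-.05):
    qq,c=ik(box(x,0,.13),tool(EX,tilt,-1),[-.8,-.2,2.3,.6,.6,.4]);out.append((x,c<1e-6))
  print(tilt,[o[0] for o in out if o[1]][:1])
R=tool(EX,30,-1);f=R[:,1]
qq,c=ik(box(-.06,0,.145)+.019*f,R,[-.8,-.2,2.3,.6,.6,.4]);print('place30',qq.round(2),c,fk(qq,P,True)[0][2])
qq,c=ik(box(-.06,0,.26)+.019*f,R,[-.8,-.2,2.3,.6,.6,.4]);print('above',qq.round(2),c)
E
python3 c1.py
```

```text
20 forearm [(np.float64(0.015), [0.357, 0.004, 0.424], (np.int64(401), np.int64(164))), (np.float64(0.016), [0.229, 0.015, 0.538], (np.int64(451), np.int64(130))), (np.float64(0.016), [0.36, 0.004, 0.426], (np.int64(400), np.int64(163)))]
20 tool [(np.float64(0.089), [0.546, -0.147, 0.233], (np.int64(356), np.int64(196))), (np.float64(0.094), [0.553, -0.149, 0.231], (np.int64(354), np.int64(196))), (np.float64(0.096), [0.551, -0.153, 0.233], (np.int64(355), np.int64(195)))]
30 forearm [(np.float64(0.004), [0.232, 0.01, 0.552], (np.int64(451), np.int64(124))), (np.float64(0.004), [0.23, 0.01, 0.555], (np.int64(452), np.int64(123))), (np.float64(0.005), [0.231, 0.013, 0.548], (np.int64(451), np.int64(126)))]
30 tool [(np.float64(0.056), [0.546, -0.147, 0.233], (np.int64(356), np.int64(196))), (np.float64(0.061), [0.55, -0.15, 0.231], (np.int64(355), np.int64(196))), (np.float64(0.061), [0.542, -0.156, 0.23], (np.int64(358), np.int64(196)))]
40 forearm [(np.float64(0.0), [0.221, 0.005, 0.578], (np.int64(457), np.int64(114))), (np.float64(0.001), [0.221, 0.005, 0.575], (np.int64(457), np.int64(115))), (np.float64(0.002), [0.223, 0.003, 0.571], (np.int64(456), np.int64(116)))]
40 tool [(np.float64(0.038), [0.543, -0.151, 0.218], (np.int64(357), np.int64(200))), (np.float64(0.041), [0.547, -0.152, 0.217], (np.int64(356), np.int64(200))), (np.float64(0.042), [0.542, -0.156, 0.23], (np.int64(358), np.int64(196)))]
25 [-0.12]
30 [-0.12]
35 [-0.12]
40 [-0.1]
45 [-0.08]
place30 [-0.73 -0.12  2.27  0.52  0.6   0.6 ] 1.3414673798963247e-24 [ 0.38545514 -0.21032208  0.34714241]
above [-0.73 -0.26  2.17  0.39  0.83  0.77] 2.0951741307798017e-21
```

Run:
```python
from h import *
A=np.load('/tmp/avg.npz');W=A['W'];P=A['p']
for v in range(160,260,5):
    print(v,[(u,*(W[v,u]*1000).astype(int).tolist()) for u in range(392,403) if .2<W[v,u,0]<.5 and W[v,u,2]>.05 and W[v,u,1]>-.1])
S3=np.load('/tmp/s3.npz');cv2.imwrite('pics/rod.png',cv2.resize(S3['p'][150:210,340:460],None,fx=6.6,fy=6.6,interpolation=cv2.INTER_NEAREST))
# torch points z>.3 away from arm now
W=S3['W'];m=(W[...,0]>.25)&(W[...,0]<.56)&(W[...,1]>-.12)&(W[...,1]<.3)&(W[...,2]>.3)&(W[...,2]<.5);v,u=np.where(m);k=(v>155)
o=np.argsort(u[k]);
for j in o[::8]: print((u[k][j],v[k][j]),(W[v[k][j],u[k][j]]*1000).astype(int).tolist(),end=' ')
```

```text
160 []
165 [(397, 366, 7, 420), (398, 363, 7, 420), (399, 360, 9, 422), (400, 359, 5, 420)]
170 [(397, 365, 8, 406), (398, 362, 9, 407), (399, 359, 8, 407), (400, 357, 6, 407)]
175 [(397, 364, 8, 392), (398, 362, 7, 392), (399, 359, 8, 393), (400, 357, 5, 392)]
180 [(394, 372, 9, 376), (395, 367, 15, 379), (396, 364, 14, 379), (397, 362, 14, 380), (398, 358, 15, 381), (399, 356, 12, 380), (400, 354, 10, 379), (401, 352, 8, 379), (402, 351, 3, 378)]
185 [(394, 370, 11, 362), (395, 366, 15, 365), (396, 364, 13, 364), (397, 360, 15, 366), (398, 328, 108, 407), (399, 325, 110, 409), (400, 323, 107, 408), (401, 320, 107, 408), (402, 319, 104, 407)]
190 [(392, 332, 141, 406), (393, 330, 141, 406), (394, 328, 140, 406), (395, 327, 135, 404), (396, 325, 133, 404), (397, 323, 129, 403), (398, 321, 128, 402), (399, 319, 126, 402), (400, 317, 123, 401), (401, 316, 120, 401), (402, 315, 115, 399)]
195 [(392, 328, 152, 397), (393, 326, 149, 396), (394, 325, 146, 395), (395, 317, 163, 404), (396, 322, 138, 393), (397, 321, 133, 391), (398, 320, 127, 389), (399, 355, 10, 335), (400, 352, 9, 335), (
[... 7486 characters left out ...]
 29, 403] (np.int64(427), np.int64(174)) [284, 1, 406] (np.int64(427), np.int64(180)) [275, 29, 401] (np.int64(428), np.int64(177)) [277, 16, 404] (np.int64(429), np.int64(174)) [281, -10, 402] (np.int64(430), np.int64(172)) [282, -20, 404] (np.int64(431), np.int64(176)) [273, 1, 402] (np.int64(432), np.int64(171)) [276, -17, 409] (np.int64(433), np.int64(177)) [265, 8, 403] (np.int64(434), np.int64(174)) [265, 1, 409] (np.int64(435), np.int64(175)) [263, 0, 406] (np.int64(436), np.int64(177)) [261, -7, 398] (np.int64(438), np.int64(175)) [257, -9, 404] (np.int64(439), np.int64(174)) [255, -11, 406] (np.int64(440), np.int64(176)) [253, -16, 398] (np.int64(443), np.int64(172)) [250, -33, 404]
```

View pics/rod.png

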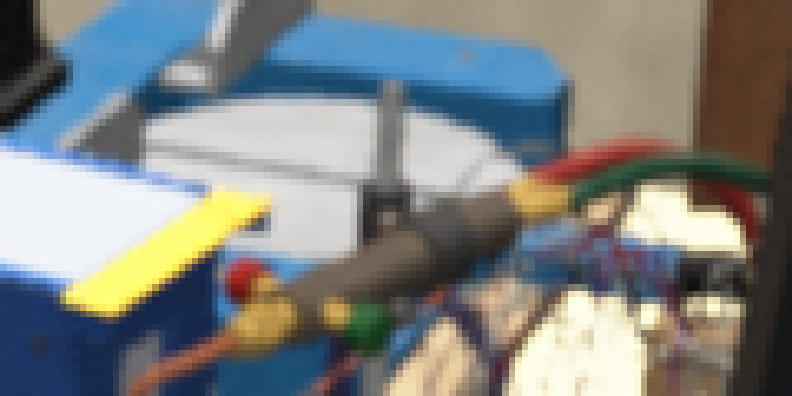

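The obstacle nearest the path is a thin upright rod, axis (0.360, 0.008), top z≈0.43 at pixel (399,163). The hoses run at z≈0.40. I'll measure the forearm's radius from the depth and scan grasp tilt and offset for clearance from the rod and visor.

```bash
cat > c2.py <<'E'
from ik import *
D=np.load('/tmp/s3.npz');W=D['W'].reshape(-1,3)
pts,_=fk(S[2][0],P,True)
def prof(a,b,n):
    L=np.linalg.norm(b-a);e=(b-a)/L;t=(W-a)@e;d=np.linalg.norm(W-a-t[:,None]*e,axis=1)
    for s in np.arange(0,L+.06,.04):
        k=(t>s)&(t<s+.04)&(d<.13)&(W[:,2]>.3);print(n,round(s,2),k.sum(),np.percentile(d[k],[5,50,95,99]).round(3) if k.sum()>5 else '')
prof(pts[1],pts[2],'fore');prof(pts[2],pts[3],'tool')
def seg(a,b,c,d):
    s=np.linspace(0,1,80);A=a+s[:,None]*(b-a);B=c+s[:,None]*(d-c);M=np.linalg.norm(A[:,None]-B[None],axis=2);return M.min()
rod=(np.array([.360,.008,0]),np.array([.360,.008,.43]))
vis=(box(-.03,.082,.229),box(.13,.076,.229));vis2=(box(-.03,.082,.229),box(-.03,0,.229));lo2=(box(-.14,.065,.1),box(0,.065,.1))
hose=[(np.array([.25,-.033,.404]),np.array([.281,-.01,.404])),(np.array([.281,-.01,.404]),np.array([.30,.05,.41]))]
if 1:
  for tilt in(25,30,35,40):
    for off in(.012,.02,.028):
        R=tool(EY,tilt,-1);f=R[:,1];G=np.array([.532,.032,.04])-off*EY
        q,c=ik(G+.019*f,R,[-.38,.27,2.1,.61,1,-.64]);p=fk(q,P,True)[0]
        b0=G-.054*f
        print(tilt,off,'rod %.3f'%seg(p[1],p[2],*rod),'hose %.3f'%min(seg(p[1],p[2],*h) for h in hose),'tool-visor %.3f %.3f'%(seg(p[2],b0,*vis),seg(p[2],b0,*vis2)),'tool-tray %.3f'%seg(p[2],b0,*lo2),'fore-vis %.3f'%seg(p[1],p[2],*vis),'tool-rod %.3f'%seg(p[2],b0,*rod))
E
python3 c2.py
```

```text
fore 0.0 93 [0.069 0.128 0.13  0.13 ]
fore 0.04 124 [0.057 0.064 0.13  0.13 ]
fore 0.08 137 [0.055 0.062 0.069 0.07 ]
fore 0.12 232 [0.053 0.062 0.068 0.07 ]
fore 0.16 427 [0.051 0.056 0.067 0.069]
fore 0.2 416 [0.051 0.056 0.065 0.067]
fore 0.24 373 [0.05  0.056 0.064 0.066]
fore 0.28 338 [0.048 0.055 0.062 0.064]
fore 0.32 293 [0.046 0.053 0.059 0.061]
fore 0.36 237 [0.044 0.051 0.055 0.057]
fore 0.4 199 [0.042 0.046 0.05  0.052]
fore 0.44 343 [0.039 0.052 0.062 0.065]
fore 0.48 408 [0.053 0.065 0.12  0.128]
fore 0.52 717 [0.051 0.067 0.124 0.128]
fore 0.56 212 [0.053 0.059 0.093 0.128]
fore 0.6 16 [0.052 0.054 0.058 0.058]
tool 0.0 415 [0.055 0.076 0.128 0.129]
tool 0.04 406 [0.027 0.036 0.122 0.127]
tool 0.08 355 [0.031 0.037 0.043 0.046]
tool 0.12 452 [0.01  0.031 0.064 0.069]
tool 0.16 447 [0.012 0.034 0.064 0.067]
tool 0.2 195 [0.023 0.034 0.049 0.058]
tool 0.24 33 [0.023 0.032 0.037 0.038]
tool 0.28 0 
25 0.012 rod 0.028 hose 0.063 tool-visor 0.078 0.078 tool-tray 0.140 fore-vis 0.078 tool-rod 0.167
25 0.02 rod 0.033 hose 0.064 tool-visor 0.072 0.072 tool-tray 0.133 fore-vis 
[... 307 characters left out ...]
rod 0.167
30 0.028 rod 0.049 hose 0.067 tool-visor 0.049 0.049 tool-tray 0.114 fore-vis 0.049 tool-rod 0.167
35 0.012 rod 0.050 hose 0.066 tool-visor 0.046 0.046 tool-tray 0.115 fore-vis 0.046 tool-rod 0.167
35 0.02 rod 0.055 hose 0.068 tool-visor 0.041 0.041 tool-tray 0.109 fore-vis 0.041 tool-rod 0.167
35 0.028 rod 0.060 hose 0.070 tool-visor 0.037 0.037 tool-tray 0.102 fore-vis 0.037 tool-rod 0.168
40 0.012 rod 0.060 hose 0.069 tool-visor 0.039 0.039 tool-tray 0.101 fore-vis 0.039 tool-rod 0.167
40 0.02 rod 0.065 hose 0.071 tool-visor 0.036 0.036 tool-tray 0.095 fore-vis 0.036 tool-rod 0.167
40 0.028 rod 0.070 hose 0.074 tool-visor 0.035 0.035 tool-tray 0.089 fore-vis 0.035 tool-rod 0.168
```

A direct grasp across the flat sides would put the forearm (radius about 0.055) on the rod or the wrist on the visor. Another option is to grip the tape across its 74 mm ends with the gripper leaning away from the robot. The forearm would then pass above the rod, and the tape can go straight onto the outer tray. Checking clearances:

```bash
cat > c3.py <<'E'
from c2 import seg,rod,hose,vis,vis2
from ik import *
A=np.load('/tmp/avg.npz');W=A['W'].reshape(-1,3)
Q=W[(W[:,0]>.24)&(W[:,0]<1.2)&(W[:,1]>-.45)&(W[:,1]<.35)&(W[:,2]>.07)&(W[:,2]<.9)]
# drop robot pixels of the start pose
pa,_=fk([-1.376,.286,1.577,0,1.279,-.15],P,True)
def near(a,b,X): 
    t=np.clip((X-a)@(b-a)/((b-a)@(b-a)),0,1);return np.linalg.norm(X-(a+t[:,None]*(b-a)),axis=1)
k=np.ones(len(Q),bool)
for a,b in zip(pa[:-1],pa[1:]): k&=near(a,b,Q)>.13
k&=~((Q[:,0]<.25))
Q=Q[k]
def rep(n,q,c,G,f):
    p=fk(q,P,True)[0];b0=G-.054*f
    d1=near(p[1],p[2],Q);d2=near(p[2],b0,Q)
    print(n,'c%.0e'%c,q.round(2),'wrist',p[2].round(2),'rod %.3f'%seg(p[1],p[2],*rod),'fore',d1.min().round(3),Q[d1.argmin()].round(2),'tool',d2.min().round(3),Q[d2.argmin()].round(2))
if __name__=='__main__':
  for s in(1,-1):
   for tilt in(20,30,35,40,45):
    R=tool(-EX,tilt,s);f=R[:,1];G=np.array([.532,.032,.03]);q,c=ik(G+.019*f,R,[-.15,.3,1.8,0,1.6,1.5*s]);rep(f'grasp s{s} b{tilt}',q,c,G,f)
    q,c=ik(G-.14*f,R,q);rep('   lift',q,c,G-.16*f,f)
  for s in(1,-1):
   for side in(1,-1):
    R=tool(side*EY,35,s);f=R[:,1];G=box(-.095,0,.131);q,c=ik(G+.019*f,R,[-.7,0,2.1,0,1,0]);rep(f'place s{s} head{side}',q,c,G,f)
E
python3 c3.py | grep -v '^fore\|^tool\|^[234]'
```

```text
grasp s1 b20 c1e-24 [-0.13  0.42  1.88  0.    1.19  1.57] wrist [0.61 0.02 0.25] rod 0.054 fore 0.052 [0.36 0.01 0.43] tool 0.133 [0.73 0.03 0.18]
   lift c1e-17 [-0.13  0.33  1.68  0.    1.48  1.57] wrist [0.66 0.01 0.4 ] rod 0.110 fore 0.081 [0.65 0.03 0.5 ] tool 0.101 [0.65 0.03 0.5 ]
grasp s1 b30 c2e-21 [-0.13  0.51  1.78  0.    1.37  1.57] wrist [0.65 0.02 0.23] rod 0.061 fore 0.059 [0.36 0.01 0.43] tool 0.096 [0.73 0.03 0.18]
   lift c5e-28 [-0.13  0.49  1.53  0.    1.65  1.57] wrist [0.73 0.01 0.37] rod 0.111 fore 0.08 [0.65 0.03 0.5 ] tool 0.096 [0.73 0.03 0.18]
grasp s1 b35 c1e-31 [-0.13  0.56  1.74  0.    1.46  1.57] wrist [0.66 0.01 0.22] rod 0.063 fore 0.061 [0.36 0.01 0.43] tool 0.078 [0.73 0.03 0.18]
   lift c1e-25 [-0.13  0.57  1.45  0.    1.74  1.57] wrist [0.76 0.   0.35] rod 0.109 fore 0.084 [0.65 0.03 0.5 ] tool 0.078 [0.73 0.03 0.18]
grasp s1 b40 c4e-29 [-0.13  0.6   1.69  0.    1.54  1.57] wrist [0.68 0.01 0.21] rod 0.065 fore 0.059 [0.73 0.03 0.18] tool 0.059 [0.73 0.03 0.18]
   lift c1e-23 [-0.13  0.64  1.38  0.    1.82  1.57] wrist [ 0.78 -0.    0.33] rod 0.10
[... 1735 characters left out ...]
] rod 0.096 fore 0.096 [0.36 0.01 0.43] tool 0.042 [0.73 0.03 0.18]
place s1 head1 c4e-22 [-0.85  0.23  1.97  0.46  1.4   2.25] wrist [ 0.45 -0.35  0.32] rod 0.203 fore 0.077 [ 0.42 -0.38  0.26] tool 0.065 [ 0.43 -0.37  0.24]
place s1 head-1 c2e-28 [-0.39  0.06  2.16 -0.77  0.92  0.23] wrist [ 0.48 -0.09  0.32] rod 0.043 fore 0.039 [0.36 0.   0.42] tool 0.066 [ 0.54 -0.16  0.23]
place s-1 head1 c2e-19 [-0.85  0.23  1.97  0.46  1.4  -0.89] wrist [ 0.45 -0.35  0.32] rod 0.203 fore 0.077 [ 0.42 -0.38  0.26] tool 0.065 [ 0.43 -0.37  0.24]
place s-1 head-1 c4e-02 [-0.53 -0.04  2.18 -0.44  0.83  2.84] wrist [ 0.45 -0.15  0.36] rod 0.091 fore 0.076 [ 0.28 -0.02  0.41] tool 0.073 [ 0.54 -0.19  0.23]
```

```bash
cat > c4.py <<'E'
from ik import *
D=np.load('/tmp/s3.npz');W=D['W'].reshape(-1,3)
pts,_=fk(S[2][0],P,True);a,b=pts[1],pts[2];L=np.linalg.norm(b-a);e=(b-a)/L
q1=S[2][0][0];lat=np.array([-np.sin(q1),np.cos(q1),0]);up=np.cross(e,lat);up*=np.sign(up[2]);t=(W-a)@e;d=W-a
X=d@lat;Y=d@up
for s in np.arange(.04,.6,.05):
    k=(t>s)&(t<s+.05)&(np.hypot(X,Y)<.1)&(W[:,2]>.3)
    x,y=X[k],Y[k];A=np.c_[2*x,2*y,np.ones(k.sum())];c=np.linalg.lstsq(A,x*x+y*y,rcond=None)[0];r=np.sqrt(c[2]+c[0]**2+c[1]**2)
    print(round(s,2),k.sum(),'centre lat,up',c[:2].round(3),'r',r.round(3),'lat range',x.min().round(3),x.max().round(3),'up',y.min().round(3),y.max().round(3))
E
python3 c4.py
```

```text
0.04 104 centre lat,up [ 0.001 -0.057] r 0.116 lat range -0.04 0.047 up 0.052 0.061
0.09 194 centre lat,up [ 0.008 -0.01 ] r 0.068 lat range -0.037 0.054 up 0.032 0.057
0.14 461 centre lat,up [0.009 0.011] r 0.048 lat range -0.038 0.058 up -0.029 0.054
0.19 523 centre lat,up [0.008 0.008] r 0.049 lat range -0.041 0.058 up -0.03 0.051
0.24 465 centre lat,up [0.008 0.006] r 0.049 lat range -0.041 0.058 up -0.035 0.05
0.29 389 centre lat,up [0.007 0.004] r 0.048 lat range -0.039 0.056 up -0.036 0.048
0.34 333 centre lat,up [0.006 0.002] r 0.047 lat range -0.034 0.053 up -0.037 0.046
0.39 253 centre lat,up [0.006 0.   ] r 0.042 lat range -0.02 0.051 up -0.034 0.044
0.44 402 centre lat,up [0.025 0.005] r 0.033 lat range -0.015 0.066 up -0.04 0.048
0.49 601 centre lat,up [ 0.021 -0.022] r 0.052 lat range -0.011 0.066 up -0.099 0.05
0.54 381 centre lat,up [ 0.005 -0.014] r 0.06 lat range -0.065 0.068 up -0.082 0.051
0.59 47 centre lat,up [0.024 0.004] r 0.034 lat range 0.041 0.061 up -0.019 0.043
```

The forearm fits a 0.048 radius with its centre 6 mm above the model axis, so a 30° lean-out end grasp clears the rod by about 2 cm. Computing the moves, and checking what's right of the tray:

```bash
python3 - <<'E' | grep -v '^fore\|^tool\|^[234]'
from c3 import *
D=np.load('/tmp/s3.npz');w=D['W'];m=(abs(w[...,0]-.43)<.06)&(abs(w[...,1]+.38)<.06)&(w[...,2]>.05)&(w[...,2]<.4);v,u=np.where(m);print('right obj',len(v),[(u[i],v[i],w[v[i],u[i]].round(2).tolist(),D['p'][v[i],u[i]].tolist()) for i in range(0,len(v),max(1,len(v)//8))])
R=tool(-EX,30,-1);f=R[:,1]
G=np.array([.532,.032,.036]);T=G+.019*f
for n,p in(('via',[.57,-.06,.24]),('pre',T+[0,0,.10]),('grasp',T)):
    print(n,np.round(p,4));go(p,R)
    q,c=ik(np.array(p),R,[-.13,.5,1.78,0,1.37,-1.57]);rep(n,q,c,np.array(p)-.019*f,f)
E
```

```text
right obj 325 [(np.int64(418), np.int64(171), [0.42, -0.38, 0.26], [111, 88, 62]), (np.int64(421), np.int64(187), [0.4, -0.38, 0.2], [156, 118, 98]), (np.int64(422), np.int64(193), [0.39, -0.35, 0.19], [112, 99, 86]), (np.int64(407), np.int64(197), [0.45, -0.37, 0.16], [89, 80, 86]), (np.int64(413), np.int64(201), [0.42, -0.38, 0.14], [98, 87, 91]), (np.int64(415), np.int64(207), [0.41, -0.37, 0.13], [66, 48, 64]), (np.int64(416), np.int64(212), [0.41, -0.37, 0.11], [113, 132, 142]), (np.int64(413), np.int64(219), [0.42, -0.37, 0.08], [70, 65, 71]), (np.int64(411), np.int64(228), [0.41, -0.33, 0.06], [179, 219, 233])]
via [ 0.57 -0.06  0.24]
shift cm [-7.53 22.13  9.96] turn deg [-38.2 -81.2   7.8] rows 12.6
via c1e-26 [-0.25  0.35  1.54 -0.06  1.77 -1.69] wrist [ 0.7  -0.08  0.46] rod 0.136 fore 0.074 [ 0.63 -0.05  0.56] tool 0.113 [0.65 0.02 0.5 ]
pre [0.5226 0.0333 0.1195]
shift cm [-11.47  36.41   4.04] turn deg [-38.2 -81.2   7.8] rows 12.6
pre c3e-24 [-0.13  0.36  1.76  0.    1.54 -1.57] wrist [0.65 0.02 0.34] rod 0.084 fore 0.083 [0.36 0.01 0.43] tool 0.148 [0.73 0.03 0.18]
grasp [0.5226 0.0333 0.0195]
shift cm [-8.01 45.79  4.01] turn deg [-38.2 -81.2   7.8] rows 12.6
grasp c2e-27 [-0.13  0.5   1.78  0.    1.38 -1.57] wrist [0.65 0.02 0.24] rod 0.062 fore 0.06 [0.36 0.01 0.43] tool 0.099 [0.73 0.03 0.18]
```

```bash
python3 - <<'E' | grep -v '^fore\|^tool\|^[234]'
from c3 import *
R=tool(-EX,30,-1);f=R[:,1]
p=np.array([.53,-.05,.19]);go(p,R)
s=ctrl.get_state();q=s['qpos'];a=s['eef_pos'];R0=Ro.from_quat(s['tcp_rot']).as_matrix();w=Ro.from_matrix(R0.T@R).as_rotvec()
for t in(.25,.5,.75,1):
    pp=a+t*(p-a);Rt=R0@Ro.from_rotvec(w*t).as_matrix();q,c=ik(pp,Rt,q);rep(t,q,c,pp-.019*Rt[:,1],Rt[:,1])
E
```

```text
shift cm [-6.25 26.98  5.85] turn deg [-38.2 -81.2   7.8] rows 12.6
0.25 c2e-27 [-0.64 -0.04  1.73  0.23  1.77 -0.89] wrist [ 0.5  -0.25  0.6 ] rod 0.232 fore 0.212 [ 0.62 -0.08  0.62] tool 0.201 [ 0.63 -0.08  0.56]
0.5 c1e-26 [-0.51  0.07  1.73  0.14  1.76 -1.16] wrist [ 0.56 -0.2   0.53] rod 0.185 fore 0.144 [ 0.63 -0.08  0.56] tool 0.143 [ 0.55 -0.15  0.23]
0.75 c5e-25 [-0.38  0.19  1.71  0.04  1.72 -1.43] wrist [ 0.62 -0.14  0.47] rod 0.140 fore 0.104 [ 0.63 -0.08  0.56] tool 0.092 [ 0.55 -0.15  0.23]
1 c3e-23 [-0.26  0.3   1.69 -0.06  1.66 -1.68] wrist [ 0.66 -0.07  0.41] rod 0.107 fore 0.106 [0.37 0.01 0.43] tool 0.097 [ 0.55 -0.15  0.23]
```

Call:
play_rows:
  steps:
    - {"claw": 8.5,"tx": -6.3,"ty": 27,"tz": 5.8,"ax": -38.2,"ay": -81.2,"az": 7.8}
    - {"claw": 8.5,"tx": -6.3,"ty": 27,"tz": 5.8,"ax": -38.2,"ay": -81.2,"az": 7.8}
    - {"claw": 8.5,"tx": -6.3,"ty": 27,"tz": 5.8,"ax": -38.2,"ay": -81.2,"az": 7.8}
    - {"claw": 8.5,"tx": -6.3,"ty": 27,"tz": 5.8,"ax": -38.2,"ay": -81.2,"az": 7.8}
    - {"claw": 8.5,"tx": -6.3,"ty": 27,"tz": 5.8,"ax": -38.2,"ay": -81.2,"az": 7.8}
    - {"claw": 8.5,"tx": -6.3,"ty": 27,"tz": 5.8,"ax": -38.2,"ay": -81.2,"az": 7.8}
    - {"claw": 8.5,"tx": -6.3,"ty": 27,"tz": 5.8,"ax": -38.2,"ay": -81.2,"az": 7.8}
    - {"claw": 8.5,"tx": -6.3,"ty": 27,"tz": 5.8,"ax": -38.2,"ay": -81.2,"az": 7.8}
    - {"claw": 8.5,"tx": -6.3,"ty": 27,"tz": 5.8,"ax": -38.2,"ay": -81.2,"az": 7.8}
    - {"claw": 8.5,"tx": -6.3,"ty": 27,"tz": 5.8,"ax": -38.2,"ay": -81.2,"az": 7.8}
    - {"claw": 8.5,"tx": -6.3,"ty": 27,"tz": 5.8,"ax": -38.2,"ay": -81.2,"az": 7.8}
    - {"claw": 8.5,"tx": -6.3,"ty": 27,"tz": 5.8,"ax": -38.2,"ay": -81.2,"az": 7.8}

```text
time: 3.2
eef_pos: [0.5276, -0.0572, 0.1882]
tcp_rot: [-0.664, 0.253, 0.111, 0.695]
contact_force: [-0.2, -0.2, -0.8]
opening: 0.995
```

Run:
```python
from h import *
st()
p,d=cams.read_camera('side');cv2.imwrite('pics/s4.png',p);np.savez('/tmp/s4.npz',d=d,p=p,W=cloud('side',d))
R=tool(-EX,30,-1);f=R[:,1]
T=np.array([.532,.032,.036])+.019*f
go(T+[0,0,.1],R)
```

```text
t 3.2 p [ 0.5276 -0.0572  0.1882] F [-0.2 -0.2 -0.8] op 0.995 q [-0.278  0.31   1.692 -0.044  1.66  -1.633]
[[ 0.848 -0.489  0.204]
 [-0.182  0.094  0.979]
 [-0.498 -0.867 -0.009]]
shift cm [1.4  7.02 8.69] turn deg [-1.5 -3.5  0.1] rows 2.7
```

View pics/s4.png

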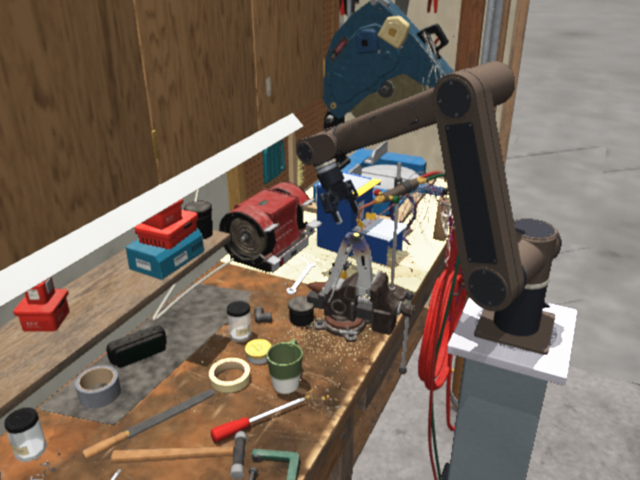

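The gripper is above and beside the box at (345,205), with the forearm well above the torch. Next is the pre-grasp.

Call:
play_rows:
  steps:
    - {"claw": 8.5,"tx": 1.4,"ty": 7,"tz": 8.7,"ax": -1.5,"ay": -3.5,"az": 0.1}
    - {"claw": 8.5,"tx": 1.4,"ty": 7,"tz": 8.7,"ax": -1.5,"ay": -3.5,"az": 0.1}
    - {"claw": 8.5,"tx": 1.4,"ty": 7,"tz": 8.7,"ax": -1.5,"ay": -3.5,"az": 0.1}
    - {"claw": 8.5,"tx": 1.4,"ty": 7,"tz": 8.7,"ax": -1.5,"ay": -3.5,"az": 0.1}
    - {"claw": 8.5,"tx": 1.4,"ty": 7,"tz": 8.7,"ax": -1.5,"ay": -3.5,"az": 0.1}
    - {"claw": 8.5,"tx": 1.4,"ty": 7,"tz": 8.7,"ax": -1.5,"ay": -3.5,"az": 0.1}

```text
time: 3.75
eef_pos: [0.5242, 0.0315, 0.121]
tcp_rot: [-0.669, 0.232, 0.131, 0.694]
contact_force: [0.0, -0.5, 0.1]
opening: 0.993
```

Run:
```python
from h import *
st()
p,d=cams.read_camera('side');cv2.imwrite('pics/s5.png',cv2.resize(p[140:320,270:470],None,fx=4,fy=3.3,interpolation=cv2.INTER_CUBIC)[:600]);np.savez('/tmp/s5.npz',d=d,p=p,W=cloud('side',d))
R=tool(-EX,30,-1);f=R[:,1]
T=np.array([.532,.032,.036])+.019*f
go(T+[0,0,.1],R)
go(T+[0,0,.0],R)
```

```text
t 3.75 p [0.5242 0.0315 0.121 ] F [ 0.  -0.5  0.1] op 0.993 q [-0.135  0.372  1.746  0.004  1.544 -1.559]
[[ 0.858 -0.492  0.147]
 [-0.128  0.071  0.989]
 [-0.497 -0.868 -0.003]]
shift cm [-0.11  0.3   0.19] turn deg [-0.2 -0.7  0.3] rows 0.1
shift cm [4.85 8.98 0.22] turn deg [-0.2 -0.7  0.3] rows 2.4
```

View pics/s5.png

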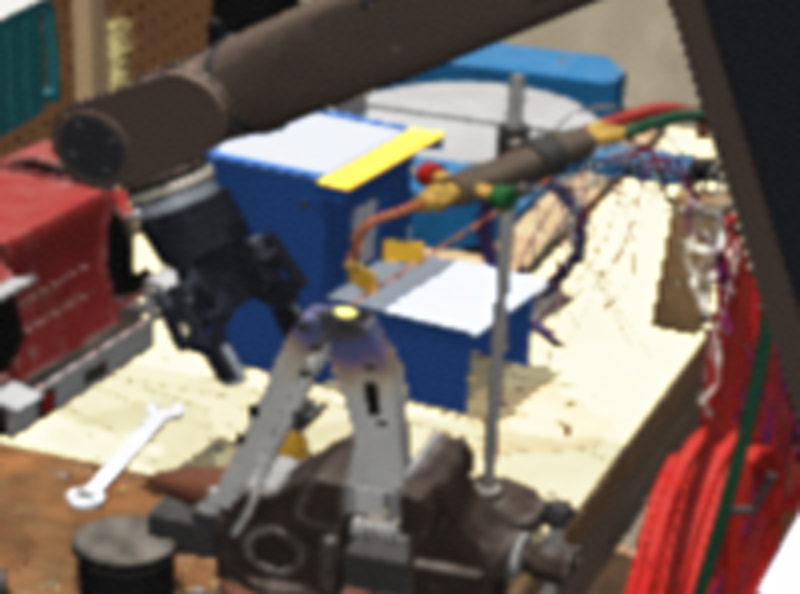

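The fingertips hang above the tape: the left one is at zoom (235,375) and the tape at (290,440). When nearly open the pads sit about 11 mm farther back, so the TCP has to go that much lower. I'll descend in stages.

```bash
python3 - <<'E' | grep -v '^fore\|^tool\|^[234]'
from c3 import *
s=ctrl.get_state();print('fk err',(fk(s['qpos'],P)[0]-s['eef_pos']).round(4))
R=tool(-EX,30,-1);f=R[:,1];G=np.array([.532,.032,.036]);T=G+.030*f;print(T.round(4));go(T+[0,0,.04],R);go(T,R)
q,c=ik(T,R,s['qpos']);rep('g',q,c,G,f)
E
```

```text
fk err [ 0.0052 -0.0009 -0.0019]
[0.5171 0.034  0.01  ]
shift cm [2.86 6.61 0.2 ] turn deg [-0.2 -0.7  0.3] rows 1.7
shift cm [ 4.84 10.08  0.21] turn deg [-0.2 -0.7  0.3] rows 2.7
g c9e-22 [-0.13  0.5   1.8   0.    1.36 -1.57] wrist [0.64 0.02 0.23] rod 0.059 fore 0.057 [0.36 0.01 0.43] tool 0.099 [0.73 0.03 0.18]
```

Call:
play_rows:
  steps:
    - {"claw": 8.54,"tx": 1.4,"ty": 3.3,"tz": 0.2,"ax": -0.2,"ay": -0.7,"az": 0.3}
    - {"claw": 8.54,"tx": 2.9,"ty": 6.6,"tz": 0.2,"ax": -0.2,"ay": -0.7,"az": 0.3}
    - {"claw": 8.54,"tx": 2.9,"ty": 6.6,"tz": 0.2,"ax": -0.2,"ay": -0.7,"az": 0.3}
    - {"claw": 8.54,"tx": 2.9,"ty": 6.6,"tz": 0.2,"ax": -0.2,"ay": -0.7,"az": 0.3}

```text
time: 4.13
eef_pos: [0.5156, 0.0341, 0.0485]
tcp_rot: [-0.668, 0.231, 0.139, 0.694]
contact_force: [0.3, 0.2, 0.6]
opening: 1.002
```

Run:
```python
from h import *
s=st();print(s['joint_efforts'].round(1))
p,d=cams.read_camera('side');cv2.imwrite('pics/s6.png',cv2.resize(p[190:310,290:430],None,fx=5.7,fy=5,interpolation=cv2.INTER_CUBIC)[:600])
cv2.imwrite('pics/s6b.png',p[100:300,250:470])
R=tool(-EX,30,-1);f=R[:,1];G=np.array([.532,.032,.036]);T=G+.030*f;go(T,R)
```

```text
t 4.1333 p [0.5156 0.0341 0.0485] F [0.3 0.2 0.6] op 1.002 q [-0.132  0.463  1.781  0.003  1.428 -1.568]
[[ 0.855 -0.501  0.135]
 [-0.116  0.069  0.991]
 [-0.506 -0.863  0.001]]
[  0.1 -38.4 -21.    0.    1.1   0. ]
shift cm [ 2.    3.49 -0.01] turn deg [-0.1 -0.  -0.1] rows 1.0
```

View pics/s6.png

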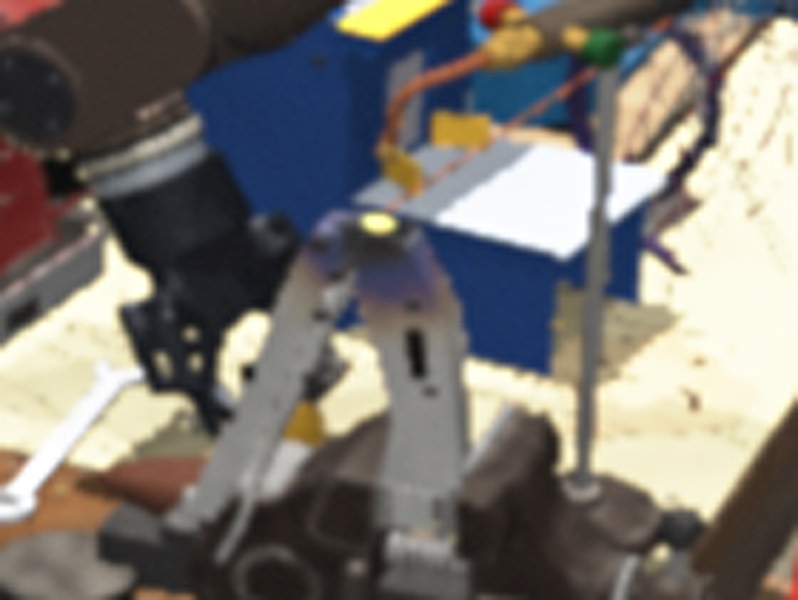

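View pics/s6b.png

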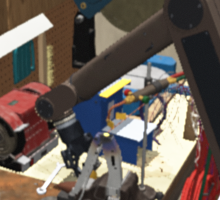

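The left finger comes down outside the tape's far end and there's no contact force. The forearm is above the torch. I'll finish the descent in two small moves.

Call:
play_rows:
  steps:
    - {"claw": 8.54,"tx": 0.6,"ty": 1.0,"tz": 0,"ax": 0,"ay": 0,"az": 0}
    - {"claw": 8.54,"tx": 1.1,"ty": 2.0,"tz": 0,"ax": 0,"ay": 0,"az": 0}
    - {"claw": 8.54,"tx": 1.1,"ty": 2.0,"tz": 0,"ax": 0,"ay": 0,"az": 0}

```text
time: 4.43
eef_pos: [0.5157, 0.0349, 0.0252]
tcp_rot: [-0.669, 0.229, 0.138, 0.694]
contact_force: [-0.2, 0.3, -0.0]
opening: 1.001
```

Call:
play_rows:
  steps:
    - {"claw": 8.54,"tx": 0.4,"ty": 0.8,"tz": 0,"ax": 0,"ay": 0,"az": 0}
    - {"claw": 8.54,"tx": 0.8,"ty": 1.4,"tz": 0,"ax": 0,"ay": 0,"az": 0}
    - {"claw": 8.54,"tx": 0.8,"ty": 1.4,"tz": 0,"ax": 0,"ay": 0,"az": 0}

```text
time: 4.68
eef_pos: [0.515, 0.0352, 0.0085]
tcp_rot: [-0.668, 0.23, 0.139, 0.694]
contact_force: [-1.3, -0.6, 0.2]
opening: 1.002
```

Call:
play_rows:
  steps:
    - {"claw": 7.0,"tx": 0,"ty": 0,"tz": 0,"ax": 0,"ay": 0,"az": 0}
    - {"claw": 6.5,"tx": 0,"ty": 0,"tz": 0,"ax": 0,"ay": 0,"az": 0}
    - {"claw": 6.0,"tx": 0,"ty": 0,"tz": 0,"ax": 0,"ay": 0,"az": 0}
    - {"claw": 6.0,"tx": 0,"ty": 0,"tz": 0,"ax": 0,"ay": 0,"az": 0}
    - {"claw": 6.0,"tx": 0,"ty": 0,"tz": 0,"ax": 0,"ay": 0,"az": 0}
  grip_force: 45

```text
time: 5.1
eef_pos: [0.5165, 0.0349, 0.0104]
tcp_rot: [-0.669, 0.228, 0.138, 0.694]
contact_force: [1.0, -1.0, 0.9]
opening: 0.819
```

Run:
```python
from h import *
s=st();print(s['wrist_torque'].round(2))
```

```text
t 5.1 p [0.5165 0.0349 0.0104] F [ 1.  -1.   0.9] op 0.819 q [-0.13   0.522  1.782  0.003  1.363 -1.569]
[[ 0.858 -0.496  0.133]
 [-0.115  0.067  0.991]
 [-0.501 -0.865  0.001]]
[-0.14 -0.33  0.03]
```

Call:
play_rows:
  steps:
    - {"claw": 5.0,"tx": 0,"ty": 0,"tz": 0,"ax": 0,"ay": 0,"az": 0}
    - {"claw": 5.0,"tx": 0,"ty": 0,"tz": 0,"ax": 0,"ay": 0,"az": 0}
    - {"claw": 5.0,"tx": 0,"ty": 0,"tz": 0,"ax": 0,"ay": 0,"az": 0}

```text
time: 5.35
eef_pos: [0.5165, 0.0349, 0.0104]
tcp_rot: [-0.669, 0.229, 0.138, 0.694]
contact_force: [0.6, -1.4, 1.7]
opening: 0.812
```

The fingers stopped on the tape at 69 mm, slightly under 74, so they may be partly on the rounded corners. I'll test-lift 3 cm.

Call:
play_rows:
  steps:
    - {"claw": 5.0,"tx": -0.5,"ty": -0.9,"tz": 0,"ax": 0,"ay": 0,"az": 0}
    - {"claw": 5.0,"tx": -1.0,"ty": -1.8,"tz": 0,"ax": 0,"ay": 0,"az": 0}
    - {"claw": 5.0,"tx": -1.5,"ty": -2.6,"tz": 0,"ax": 0,"ay": 0,"az": 0}
    - {"claw": 5.0,"tx": -1.5,"ty": -2.6,"tz": 0,"ax": 0,"ay": 0,"az": 0}

```text
time: 5.68
eef_pos: [0.5174, 0.0351, 0.0424]
tcp_rot: [-0.669, 0.228, 0.137, 0.694]
contact_force: [0.8, -1.0, -1.4]
opening: 0.817
```

Run:
```python
from h import *
s=st();print(s['wrist_torque'].round(2))
p,d=cams.read_camera('side');cv2.imwrite('pics/s7.png',cv2.resize(p[190:310,290:430],None,fx=5.7,fy=5,interpolation=cv2.INTER_CUBIC)[:600])
```

```text
t 5.6833 p [0.5174 0.0351 0.0424] F [ 0.8 -1.  -1.4] op 0.817 q [-0.13   0.471  1.781  0.003  1.412 -1.569]
[[ 0.859 -0.495  0.133]
 [-0.115  0.067  0.991]
 [-0.499 -0.866  0.001]]
[-0.03 -0.38  0.02]
```

View pics/s7.png

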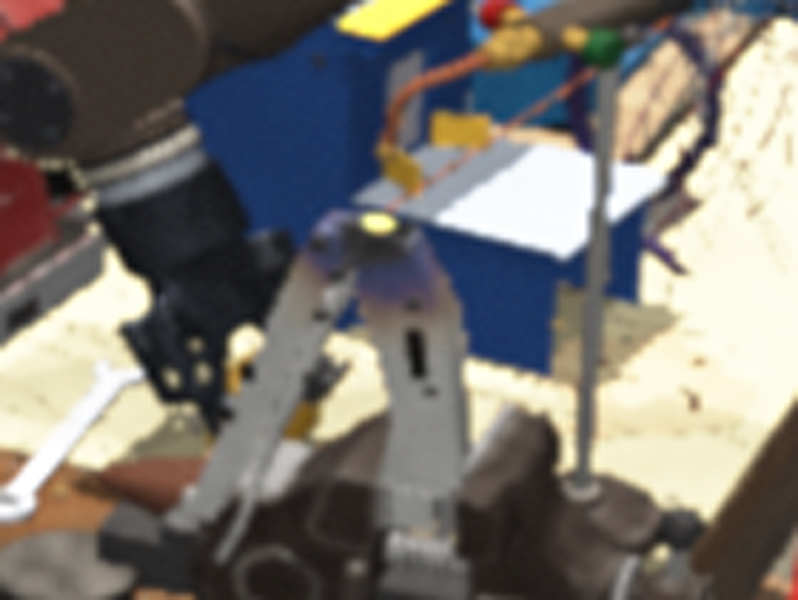

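The tape has come up with the gripper (yellow at (240,370) and (300,415)), and the force reads about 3 N more downward. Before picking the placing pose I'll map what stands right of the tray.

Run:
```python
from h import *
W=np.load('/tmp/s3.npz')['W'];x,y,z=W[...,0],W[...,1],W[...,2]
Y=np.arange(-.60,-.26,.02)
print('y',[int(round(a*100)) for a in Y])
for a in np.arange(.28,.72,.02):
    print(int(round(a*100)),[ (int(100*np.percentile(z[k],97)) if (k:=(x>=a)&(x<a+.02)&(y>=b)&(y<b+.02)&(z<.6)).sum()>1 else -9) for b in Y])
P=np.load('/tmp/s3.npz')['p'];cv2.imwrite('pics/right.png',cv2.resize(P[150:270,380:480],None,fx=8,fy=5,interpolation=cv2.INTER_CUBIC))
```

```text
y [-60, -58, -56, -54, -52, -50, -48, -46, -44, -42, -40, -38, -36, -34, -32, -30, -28]
28 [-89, -88, -88, -89, -88, -89, -89, -89, -89, 23, 20, 16, -34, -88, -2, -2, -1]
30 [-89, -88, -89, -89, -9, -9, -88, -89, 16, 20, 18, 16, 12, 0, 0, 0, 0]
32 [-88, -9, -90, -89, -89, -89, -88, -88, -88, 17, 17, 21, 1, 0, 0, 3, 0]
34 [-88, -89, -89, -88, -89, -89, -88, -88, -42, 16, 18, 23, 21, 18, 15, 7, 0]
36 [41, 43, -89, -45, -31, 0, 0, 0, 0, 0, 19, 22, 22, 21, 13, 12, 0]
38 [45, 45, 0, 0, 0, 0, 0, 0, 0, 0, 20, 25, 21, 21, 22, 21, 14]
40 [49, 47, 0, 0, 0, 0, 0, 0, 0, 0, 25, 25, 19, 19, 14, 10, 59]
42 [49, 39, 0, 0, 0, 0, 0, 0, 0, 0, 24, 16, 18, 18, 4, 9, 10]
44 [46, 34, 0, 0, 0, 0, 0, -38, 0, 0, 4, 16, 0, 15, 9, 8, 10]
46 [49, 45, 0, 0, 0, 0, 0, -67, -66, -7, -67, -66, -67, -66, -66, 9, 10]
48 [12, 2, 2, 2, 2, 2, 3, 2, 3, -67, -67, -66, -67, -67, -67, 10, 10]
50 [51, 4, 4, 4, 2, 2, 2, -1, -90, 10, 11, -89, -89, -89, -89, 10, 10]
52 [5, 6, 5, 5, -9, -9, 7, 9, 8, -9, -9, -9, -9, -9, 23, 23, 23]
54 [-9, -9, -9, -9, -9, -9, 2, 8, 9, 7, -9, -9, -9, -9, 23, 23, 23]
56 [9, 10, 9, -9, 11, 11, 2, 4, 8, 5, -9, -9, -9, -9, 23, 23, 23]
58 [10, 10, 10, -9, 11, -9, -9, 10, 10, -9, -9, -9, -9, -9, 23, 23, 23]
60 [56, 9, 10, 10, 10, -9, -9, 10, -9, -9, -9, -9, -9, -9, 23, 23, 23]
62 [59, 9, 9, -9, -9, -9, -9, -9, -9, -9, -9, -9, -9, -9, 23, 23, 23]
64 [59, -9, -9, -9, -9, -9, -9, -9, -9, -9, -9, -9, -9, 23, 23, 23, 23]
66 [58, 59, -9, -9, -9, -9, -9, -9, -9, -9, -9, -9, -9, 23, 23, 23, 23]
68 [58, 59, 59, -9, -9, -9, -9, -9, -9, -9, -9, -9, -9, -9, 23, 23, 23]
70 [58, 59, 59, 16, 16, 16, -9, -9, -9, -9, -9, -9, -9, -9, -9, -9, -9]
```

View pics/right.png

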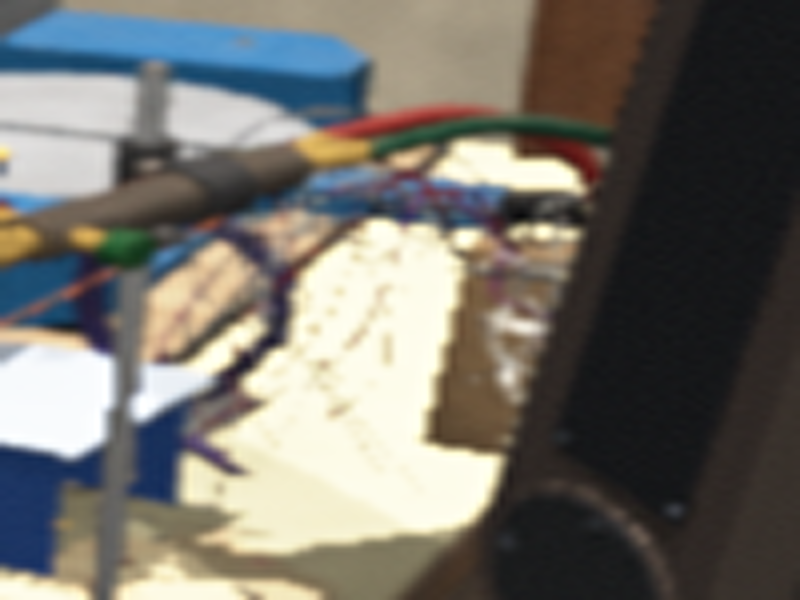

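A thin cable arch stands at about (0.34-0.42, -0.30..-0.42), up to 0.25 high. Placing the tape 25 mm left of the tray's centreline, with the gripper leaning right, keeps clear of it, and a later regrasp on the tray can centre the tape. Checking the waypoints:

```bash
cat > c5.py <<'E'
from c3 import *
W3=np.load('/tmp/s3.npz')['W'].reshape(-1,3)
Qb=W3[(W3[:,0]>.28)&(W3[:,0]<.5)&(W3[:,1]<-.26)&(W3[:,1]>-.46)&(W3[:,2]>.05)&(W3[:,2]<.3)]
import c3
c3.Q=np.vstack([Q[~((Q[:,1]<-.26)&(Q[:,0]<.5))],Qb])
Rg=Ro.from_quat([-.669,.228,.138,.694]).as_matrix();rel=Rg.T@(np.array([.532,.032,.030])-np.array([.5165,.0349,.0104]))
def turned(deg): # gripped orientation, heading turned about world z
    return Ro.from_rotvec([0,0,np.radians(deg)]).as_matrix()@tool(-EX,30,-1)
if __name__=='__main__':
    print('rel',rel.round(4))
    Rt=turned(-90);Tp=box(-.09,.025,.131)-Rt@rel;print('place TCP',Tp.round(4))
    q=ctrl.get_state()['qpos']
    for n,p,a in(('A',[.517,.035,.17],0),('B0',[.515,-.02,.2],-15),('B',[.50,-.07,.25],-30),('C0',[.48,-.15,.29],-60),('C',Tp+[0,0,.15],-90),('D',Tp+[0,0,.05],-90),('E',Tp,-90)):
        R=turned(a);q,c=ik(np.array(p),R,q);rep(n+str(np.round(p,3)),q,c,np.array(p)-.03*R[:,1],R[:,1])
    go([.517,.035,.17],turned(0))
E
python3 c5.py | grep -v '^fore\|^tool\|^[234]'
```

```text
rel [ 0.0038 -0.0249 -0.0008]
place TCP [ 0.4777 -0.1816  0.1114]
A[0.517 0.035 0.17 ] c5e-21 [-0.13  0.29  1.75  0.    1.62 -1.57] wrist [0.64 0.02 0.39] rod 0.100 fore 0.098 [0.65 0.03 0.5 ] tool 0.109 [0.65 0.03 0.5 ]
B0[ 0.515 -0.02   0.2  ] c4e-28 [-0.27  0.25  1.75  0.06  1.67 -1.45] wrist [ 0.63 -0.07  0.42] rod 0.105 fore 0.104 [0.37 0.01 0.43] tool 0.118 [ 0.55 -0.15  0.23]
B[ 0.5  -0.07  0.25] c1e-26 [-0.4   0.16  1.75  0.13  1.74 -1.33] wrist [ 0.6  -0.15  0.47] rod 0.139 fore 0.116 [ 0.63 -0.08  0.56] tool 0.104 [ 0.55 -0.15  0.23]
C0[ 0.48 -0.15  0.29] c2e-20 [-0.64  0.07  1.77  0.27  1.75 -1.04] wrist [ 0.53 -0.27  0.51] rod 0.198 fore 0.196 [0.36 0.   0.43] tool 0.135 [ 0.54 -0.21  0.23]
C[ 0.478 -0.182  0.261] c3e-20 [-0.77  0.01  1.89  0.41  1.57 -0.71] wrist [ 0.46 -0.31  0.48] rod 0.211 fore 0.186 [ 0.26 -0.05  0.4 ] tool 0.118 [ 0.53 -0.23  0.23]
D[ 0.478 -0.182  0.161] c9e-20 [-0.77  0.11  1.98  0.42  1.4  -0.78] wrist [ 0.46 -0.31  0.38] rod 0.185 fore 0.146 [ 0.41 -0.37  0.26] tool 0.06 [ 0.53 -0.23  0.23]
E[ 0.478 -0.182  0.111] c2e-29 [-0.77  0.18  2.01  0.43  1.31 -0.82] wrist [ 0.46 -0.31  0.33] rod 0.178 fore 0.107 [ 0.41 -0.37  0.26] tool 0.061 [ 0.53 -0.26  0.23]
shift cm [-6.420e+00 -1.113e+01  1.000e-02] turn deg [-0.   0.1  0. ] rows 3.1
```

Call:
play_rows:
  steps:
    - {"claw": 5.0,"tx": -1.6,"ty": -2.8,"tz": 0,"ax": 0,"ay": 0,"az": 0}
    - {"claw": 5.0,"tx": -3.2,"ty": -5.6,"tz": 0,"ax": 0,"ay": 0,"az": 0}
    - {"claw": 5.0,"tx": -4.8,"ty": -8.4,"tz": 0,"ax": 0,"ay": 0,"az": 0}
    - {"claw": 5.0,"tx": -6.4,"ty": -11.1,"tz": 0,"ax": 0,"ay": 0,"az": 0}
    - {"claw": 5.0,"tx": -6.4,"ty": -11.1,"tz": 0,"ax": 0,"ay": 0,"az": 0}

```text
time: 6.15
eef_pos: [0.5198, 0.0346, 0.175]
tcp_rot: [-0.67, 0.225, 0.134, 0.695]
contact_force: [1.7, -0.4, -1.8]
opening: 0.816
```

```bash
python3 - <<'E' | grep -v '^fore\|^tool\|^[234] '
from c5 import *
s=st();print(s['wrist_torque'].round(2))
p,d=cams.read_camera('side');cv2.imwrite('pics/s8.png',cv2.resize(p[170:290,290:430],None,fx=5.7,fy=5,interpolation=cv2.INTER_CUBIC)[:600]);np.savez('/tmp/s8.npz',d=d,p=p,W=cloud('side',d))
go([.50,-.07,.25],turned(-30))
E
```

```text
25 0.012 rod 0.028 hose 0.063 tool-visor 0.078 0.078 tool-tray 0.140 fore-vis 0.078 tool-rod 0.167
25 0.02 rod 0.033 hose 0.064 tool-visor 0.072 0.072 tool-tray 0.133 fore-vis 0.072 tool-rod 0.167
25 0.028 rod 0.038 hose 0.065 tool-visor 0.065 0.065 tool-tray 0.126 fore-vis 0.065 tool-rod 0.167
30 0.012 rod 0.039 hose 0.064 tool-visor 0.061 0.061 tool-tray 0.128 fore-vis 0.061 tool-rod 0.167
30 0.02 rod 0.044 hose 0.066 tool-visor 0.055 0.055 tool-tray 0.121 fore-vis 0.055 tool-rod 0.167
30 0.028 rod 0.049 hose 0.067 tool-visor 0.049 0.049 tool-tray 0.114 fore-vis 0.049 tool-rod 0.167
35 0.012 rod 0.050 hose 0.066 tool-visor 0.046 0.046 tool-tray 0.115 fore-vis 0.046 tool-rod 0.167
35 0.02 rod 0.055 hose 0.068 tool-visor 0.041 0.041 tool-tray 0.109 fore-vis 0.041 tool-rod 0.167
35 0.028 rod 0.060 hose 0.070 tool-visor 0.037 0.037 tool-tray 0.102 fore-vis 0.037 tool-rod 0.168
40 0.012 rod 0.060 hose 0.069 tool-visor 0.039 0.039 tool-tray 0.101 fore-vis 0.039 tool-rod 0.167
40 0.02 rod 0.065 hose 0.071 tool-visor 0.036 0.036 tool-tray 0.095 fore-vis 0.036 tool-rod 0.167
40 0.028 rod 0.070 hose 0.074 tool-visor 0.035 0.035 tool-tray 0.089 fore-vis 0.035 tool-rod 0.168
t 6.15 p [0.5198 0.0346 0.175 ] F [ 1.7 -0.4 -1.8] op 0.816 q [-0.13   0.297  1.733  0.003  1.627 -1.568]
[[ 0.863 -0.488  0.133]
 [-0.115  0.067  0.991]
 [-0.492 -0.87   0.001]]
[-0.06 -0.37  0.01]
shift cm [ -4.27  -6.57 -10.62] turn deg [14.9 26.1  0.3] rows 4.2
```

View pics/s8.png

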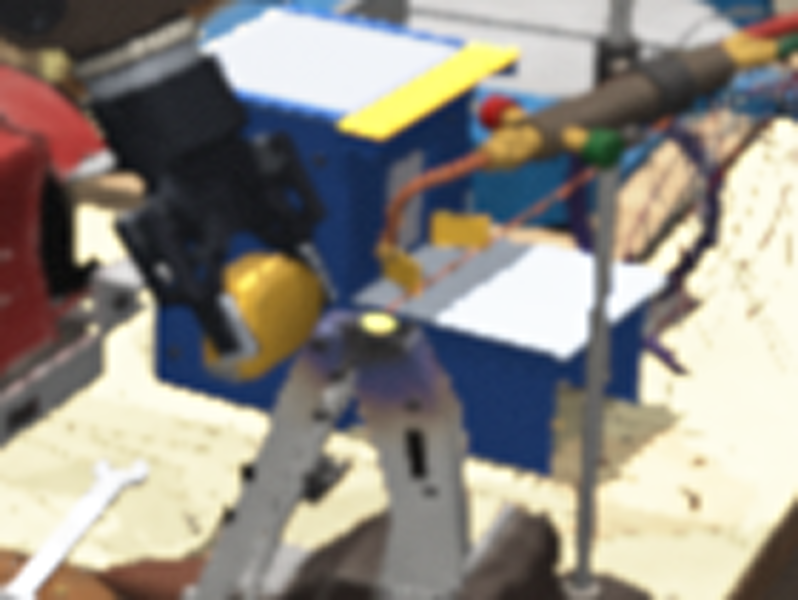

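The tape is held cleanly between the fingers at about (265,315). I'll check its attitude in the grip from the depth of its broad face.

```bash
sed -i 's/^if 1:/if __name__=="__main__":/; s/^prof(pts/#prof(pts/' c2.py
cat > m5.py <<'E'
from h import *
import sys
D=np.load(sys.argv[1]);P=D['p'];W=D['W'];r0,r1,c0,c1=map(int,sys.argv[2:6])
hsv=cv2.cvtColor(P,cv2.COLOR_BGR2HSV);m=(hsv[...,0]>14)&(hsv[...,0]<32)&(hsv[...,1]>130)&(hsv[...,2]>80)
k=np.zeros_like(m);k[r0:r1,c0:c1]=1;m&=k&(W[...,2]<.6)
q=W[m];md=np.median(q,0);q=q[np.linalg.norm(q-md,axis=1)<.07];print(len(q),'med',md.round(3),'min',q.min(0).round(3),'max',q.max(0).round(3))
# dominant plane by RANSAC-like trimming
best=None;rng=np.random.default_rng(0)
for _ in range(400):
    a,b,c=q[rng.choice(len(q),3,False)];n=np.cross(b-a,c-a);l=np.linalg.norm(n)
    if l<1e-5: continue
    n/=l;i=abs((q-a)@n)<.003
    if best is None or i.sum()>best.sum(): best=i
c=q[best].mean(0);n=np.linalg.svd(q[best]-c)[2][2];n*=-np.sign(n[0]);print('plane in',best.sum(),'of',len(q),'c',c.round(4),'n',n.round(3),'tilt from vertical deg',np.degrees(np.arcsin(n[2])).round(1),'yaw',np.degrees(np.arctan2(-n[1],-n[0])).round(1))
i=q[best];print('in-plane z range',i[:,2].min().round(3),i[:,2].max().round(3),'along',(np.percentile((i-c)@np.cross([0,0,1],n),[1,99])).round(3))
E
python3 m5.py /tmp/s8.npz 215 250 322 350
```

```text
260 med [0.522 0.045 0.206] min [0.512 0.    0.166] max [0.554 0.075 0.231]
plane in 154 of 260 c [0.5204 0.0392 0.1973] n [-0.989  0.145  0.041] tilt from vertical deg 2.3 yaw -8.3
in-plane z range 0.169 0.226 along [-0.031  0.03 ]
```

The face is upright within 2.3°, its bottom is near z=0.167, and its centre matches the prediction within about 4 mm. Carry it to B.

Call:
play_rows:
  steps:
    - {"claw": 5.0,"tx": -1.1,"ty": -1.6,"tz": -2.6,"ax": 3.7,"ay": 6.5,"az": 0.1}
    - {"claw": 5.0,"tx": -2.1,"ty": -3.3,"tz": -5.3,"ax": 7.4,"ay": 13,"az": 0.2}
    - {"claw": 5.0,"tx": -3.2,"ty": -4.9,"tz": -8,"ax": 11.2,"ay": 19.6,"az": 0.2}
    - {"claw": 5.0,"tx": -4.3,"ty": -6.6,"tz": -10.6,"ax": 14.9,"ay": 26.1,"az": 0.3}
    - {"claw": 5.0,"tx": -4.3,"ty": -6.6,"tz": -10.6,"ax": 14.9,"ay": 26.1,"az": 0.3}
    - {"claw": 5.0,"tx": -4.3,"ty": -6.6,"tz": -10.6,"ax": 14.9,"ay": 26.1,"az": 0.3}

```text
time: 6.7
eef_pos: [0.4979, -0.0715, 0.2461]
tcp_rot: [-0.586, 0.398, -0.046, 0.704]
contact_force: [-0.3, 0.3, -3.0]
opening: 0.815
```

Run:
```python
from c5 import *
s=st();R=turned(-90);Tp=box(-.095,.025,.132)-R@rel;print(Tp.round(4))
go([.48,-.15,.29],turned(-60));go(Tp+[0,0,.15],R)
```

```text
t 6.7 p [ 0.4979 -0.0715  0.2461] F [-0.3  0.3 -3. ] op 0.815 q [-0.408  0.175  1.746  0.126  1.737 -1.327]
[[ 0.679 -0.402  0.615]
 [-0.532  0.308  0.789]
 [-0.506 -0.862 -0.004]]
[ 0.4727 -0.1809  0.1124]
shift cm [ 0.74 -5.49 -7.31] turn deg [15.2 25.6 -0.3] rows 4.2
shift cm [  3.29  -3.77 -10.19] turn deg [30.3 51.5 -0.2] rows 8.3
```

Call:
play_rows:
  steps:
    - {"claw": 5.0,"tx": 0.7,"ty": -5.5,"tz": -7.3,"ax": 15.2,"ay": 25.6,"az": -0.3}
    - {"claw": 5.0,"tx": 0.7,"ty": -5.5,"tz": -7.3,"ax": 15.2,"ay": 25.6,"az": -0.3}
    - {"claw": 5.0,"tx": 0.7,"ty": -5.5,"tz": -7.3,"ax": 15.2,"ay": 25.6,"az": -0.3}
    - {"claw": 5.0,"tx": 0.7,"ty": -5.5,"tz": -7.3,"ax": 15.2,"ay": 25.6,"az": -0.3}
    - {"claw": 5.0,"tx": 3.3,"ty": -3.8,"tz": -10.2,"ax": 30.3,"ay": 51.5,"az": -0.2}
    - {"claw": 5.0,"tx": 3.3,"ty": -3.8,"tz": -10.2,"ax": 30.3,"ay": 51.5,"az": -0.2}
    - {"claw": 5.0,"tx": 3.3,"ty": -3.8,"tz": -10.2,"ax": 30.3,"ay": 51.5,"az": -0.2}
    - {"claw": 5.0,"tx": 3.3,"ty": -3.8,"tz": -10.2,"ax": 30.3,"ay": 51.5,"az": -0.2}
    - {"claw": 5.0,"tx": 3.3,"ty": -3.8,"tz": -10.2,"ax": 30.3,"ay": 51.5,"az": -0.2}
    - {"claw": 5.0,"tx": 3.3,"ty": -3.8,"tz": -10.2,"ax": 30.3,"ay": 51.5,"az": -0.2}

```text
time: 7.53
eef_pos: [0.4725, -0.1777, 0.2605]
tcp_rot: [-0.313, 0.636, -0.39, 0.588]
contact_force: [-1.5, -0.5, -2.1]
opening: 0.819
```

```bash
python3 - <<'E'
from c5 import *
s=st();R=turned(-90);Tp=box(-.095,.025,.132)-R@rel
go(Tp+[0,0,.15],R);go(Tp+[0,0,.04],R);go(Tp,R)
p,d=cams.read_camera('side');cv2.imwrite('pics/s9.png',cv2.resize(p[110:260,320:480],None,fx=5,fy=4,interpolation=cv2.INTER_CUBIC)[:600]);np.savez('/tmp/s9.npz',d=d,p=p,W=cloud('side',d))
E
python3 m5.py /tmp/s9.npz 140 230 340 440
```

```text
t 7.5333 p [ 0.4725 -0.1777  0.2605] F [-1.5 -0.5 -2.1] op 0.819 q [-0.769  0.011  1.895  0.413  1.574 -0.709]
[[-0.113  0.061  0.992]
 [-0.857  0.5   -0.129]
 [-0.503 -0.864 -0.004]]
shift cm [ 0.18 -0.32  0.06] turn deg [ 0.4  0.2 -0.2] rows 0.1
shift cm [5.71 9.18 0.1 ] turn deg [ 0.4  0.2 -0.2] rows 2.6
shift cm [ 7.73 12.64  0.12] turn deg [ 0.4  0.2 -0.2] rows 3.6
294 med [ 0.479 -0.18   0.276] min [ 0.436 -0.199  0.254] max [ 0.512 -0.166  0.313]
plane in 148 of 294 c [ 0.4741 -0.1805  0.282 ] n [-0.151 -0.988  0.029] tilt from vertical deg 1.7 yaw 81.3
in-plane z range 0.254 0.309 along [-0.034  0.033]
```

View pics/s9.png

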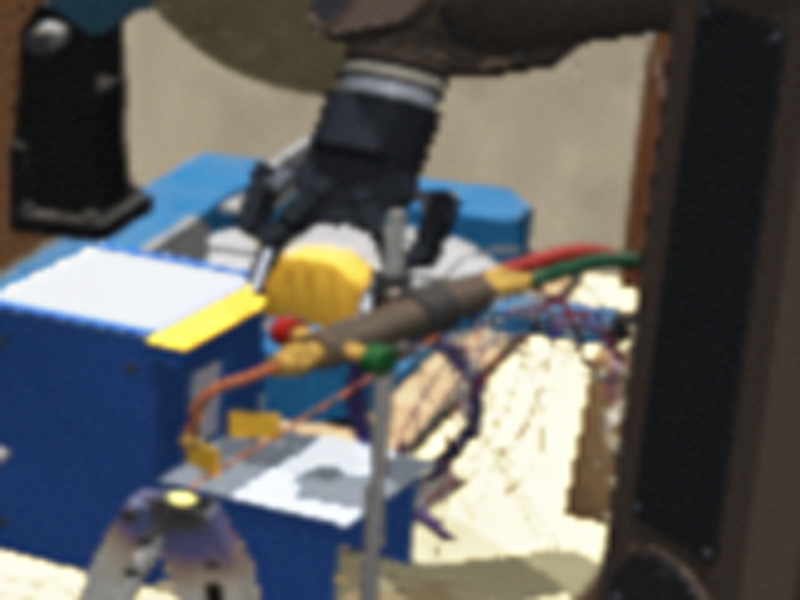

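The tape hangs at zoom (315,280), lined up over the outer tray: box x≈-0.093, y≈+0.026, upright within 2°. Its bottom is 8.5 mm below the TCP. Lowering it:

Call:
play_rows:
  steps:
    - {"claw": 5.0,"tx": 1.9,"ty": 3,"tz": 0.1,"ax": 0.4,"ay": 0.2,"az": -0.2}
    - {"claw": 5.0,"tx": 3.8,"ty": 6,"tz": 0.1,"ax": 0.4,"ay": 0.2,"az": -0.2}
    - {"claw": 5.0,"tx": 5.7,"ty": 9.2,"tz": 0.1,"ax": 0.4,"ay": 0.2,"az": -0.2}
    - {"claw": 5.0,"tx": 6.7,"ty": 10.9,"tz": 0.1,"ax": 0.4,"ay": 0.2,"az": -0.2}
    - {"claw": 5.0,"tx": 7.3,"ty": 11.9,"tz": 0.1,"ax": 0.4,"ay": 0.2,"az": -0.2}
    - {"claw": 5.0,"tx": 7.6,"ty": 12.4,"tz": 0.1,"ax": 0.4,"ay": 0.2,"az": -0.2}
    - {"claw": 5.0,"tx": 7.6,"ty": 12.4,"tz": 0.1,"ax": 0.4,"ay": 0.2,"az": -0.2}

```text
time: 8.17
eef_pos: [0.4735, -0.1817, 0.1155]
tcp_rot: [-0.311, 0.634, -0.394, 0.588]
contact_force: [-0.6, 0.1, -2.6]
opening: 0.808
```

```bash
python3 - <<'E'
from c5 import *
s=st();R=turned(-90);go(box(-.095,.025,.130)-R@rel,R)
p,d=cams.read_camera('side');cv2.imwrite('pics/s10.png',cv2.resize(p[140:260,330:450],None,fx=6.6,fy=5,interpolation=cv2.INTER_CUBIC)[:600]);np.savez('/tmp/s10.npz',d=d,p=p,W=cloud('side',d))
E
python3 m5.py /tmp/s10.npz 180 250 375 440
```

```text
t 8.1667 p [ 0.4735 -0.1817  0.1155] F [-0.6  0.1 -2.6] op 0.808 q [-0.774  0.186  1.993  0.428  1.317 -0.824]
[[-0.116  0.068  0.991]
 [-0.858  0.496 -0.134]
 [-0.5   -0.866  0.001]]
shift cm [ 0.2   0.48 -0.09] turn deg [-0.1  0.  -0. ] rows 0.1
264 med [ 0.454 -0.181  0.153] min [ 0.437 -0.208  0.105] max [ 0.496 -0.17   0.169]
plane in 131 of 264 c [ 0.4672 -0.1829  0.1371] n [-0.186 -0.979 -0.084] tilt from vertical deg -4.8 yaw 79.2
in-plane z range 0.109 0.169 along [-0.027  0.028]
```

View pics/s10.png

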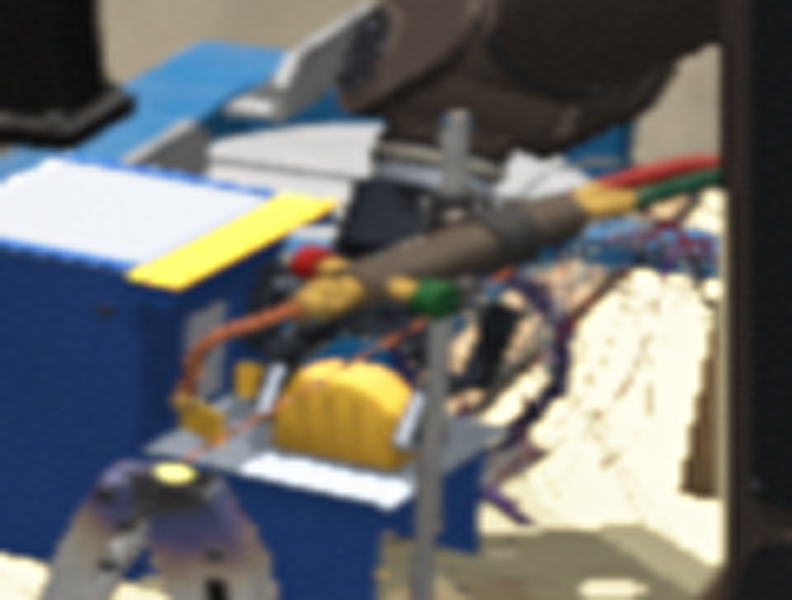

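The tape stands about 5 mm above the tray, between the fingers. Lower to contact.

Call:
play_rows:
  steps:
    - {"claw": 5.0,"tx": 0.15,"ty": 0.25,"tz": 0,"ax": 0,"ay": 0,"az": 0}
    - {"claw": 5.0,"tx": 0.25,"ty": 0.45,"tz": 0,"ax": 0,"ay": 0,"az": 0}
    - {"claw": 5.0,"tx": 0.25,"ty": 0.45,"tz": 0,"ax": 0,"ay": 0,"az": 0}

```text
time: 8.47
eef_pos: [0.4746, -0.183, 0.1126]
tcp_rot: [-0.311, 0.633, -0.396, 0.588]
contact_force: [0.4, -0.1, -2.8]
opening: 0.809
```

Call:
play_rows:
  steps:
    - {"claw": 5.0,"tx": 0.1,"ty": 0.15,"tz": 0,"ax": 0,"ay": 0,"az": 0}
    - {"claw": 5.0,"tx": 0.15,"ty": 0.26,"tz": 0,"ax": 0,"ay": 0,"az": 0}
    - {"claw": 5.0,"tx": 0.15,"ty": 0.26,"tz": 0,"ax": 0,"ay": 0,"az": 0}

```text
time: 8.72
eef_pos: [0.4747, -0.1834, 0.1105]
tcp_rot: [-0.311, 0.633, -0.396, 0.588]
contact_force: [-1.1, 0.0, 2.1]
opening: 0.81
```

The force went from -2.8 to +2.1 N, so the tape is on the tray. Release and look.

Call:
play_rows:
  steps:
    - {"claw": 7.2,"tx": 0,"ty": 0,"tz": 0,"ax": 0,"ay": 0,"az": 0}
    - {"claw": 7.8,"tx": 0,"ty": 0,"tz": 0,"ax": 0,"ay": 0,"az": 0}
    - {"claw": 8.5,"tx": 0,"ty": 0,"tz": 0,"ax": 0,"ay": 0,"az": 0}
    - {"claw": 8.5,"tx": 0,"ty": 0,"tz": 0,"ax": 0,"ay": 0,"az": 0}
    - {"claw": 8.5,"tx": 0,"ty": 0,"tz": 0,"ax": 0,"ay": 0,"az": 0}

```text
time: 9.13
eef_pos: [0.4744, -0.1833, 0.1098]
tcp_rot: [-0.311, 0.633, -0.396, 0.588]
contact_force: [-0.2, -0.2, 0.0]
opening: 0.995
```

```bash
python3 - <<'E'
from c5 import *
s=st()
p,d=cams.read_camera('side');cv2.imwrite('pics/s11.png',cv2.resize(p[170:260,350:450],None,fx=8,fy=6.6,interpolation=cv2.INTER_CUBIC)[:600]);np.savez('/tmp/s11.npz',d=d,p=p,W=cloud('side',d))
R=turned(-90)
# vertical lift clear
for dz in(.03,.08,.15):
    T=s['eef_pos']+[0,0,dz];q,c=ik(T,R,s['qpos']);rep(dz,q,c,T-.03*R[:,1],R[:,1])
go(s['eef_pos']+[0,0,.15],R)
E
python3 m5.py /tmp/s11.npz 180 250 375 440
```

```text
t 9.1333 p [ 0.4744 -0.1833  0.1098] F [-0.2 -0.2  0. ] op 0.995 q [-0.775  0.195  1.995  0.43   1.304 -0.83 ]
[[-0.116  0.072  0.991]
 [-0.859  0.493 -0.136]
 [-0.498 -0.867  0.005]]
0.03 c2e-30 [-0.78  0.13  2.    0.42  1.36 -0.8 ] wrist [ 0.46 -0.31  0.36] rod 0.183 fore 0.126 [ 0.41 -0.37  0.26] tool 0.063 [ 0.53 -0.25  0.23]
0.08 c2e-22 [-0.78  0.07  1.96  0.41  1.45 -0.77] wrist [ 0.46 -0.31  0.41] rod 0.193 fore 0.159 [ 0.26 -0.05  0.4 ] tool 0.07 [ 0.53 -0.23  0.23]
0.15 c1e-18 [-0.78  0.    1.9   0.41  1.57 -0.71] wrist [ 0.46 -0.31  0.48] rod 0.211 fore 0.185 [ 0.26 -0.05  0.4 ] tool 0.118 [ 0.53 -0.23  0.23]
shift cm [ -7.47 -13.01   0.07] turn deg [-0.3  0.   0.1] rows 3.6
290 med [ 0.452 -0.183  0.146] min [ 0.431 -0.219  0.102] max [ 0.497 -0.174  0.161]
plane in 143 of 290 c [ 0.4654 -0.1858  0.1322] n [-0.129 -0.991 -0.019] tilt from vertical deg -1.1 yaw 82.6
in-plane z range 0.104 0.161 along [-0.029  0.03 ]
```

View pics/s11.png

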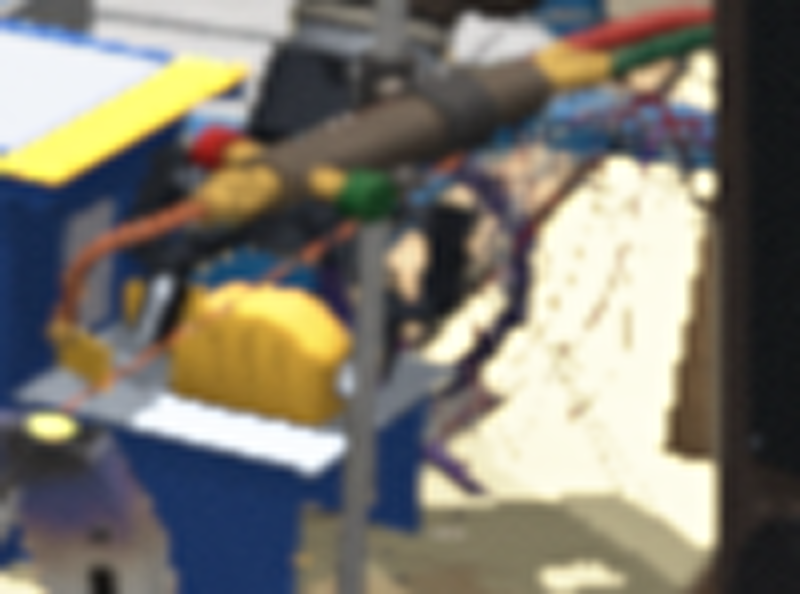

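The tape stands upright on the tray, long axis aligned with the box (face yaw 82.6°, i.e. -7.4°), centre at box y≈+0.019. Now I'll lift clear and plan the regrasp across its flat sides.

Call:
play_rows:
  steps:
    - {"claw": 8.5,"tx": -1.0,"ty": -1.7,"tz": 0,"ax": 0,"ay": 0,"az": 0}
    - {"claw": 8.5,"tx": -2.5,"ty": -4.3,"tz": 0,"ax": 0,"ay": 0,"az": 0}
    - {"claw": 8.5,"tx": -4.5,"ty": -7.8,"tz": 0,"ax": 0,"ay": 0,"az": 0}
    - {"claw": 8.5,"tx": -6.2,"ty": -10.8,"tz": 0,"ax": 0,"ay": 0,"az": 0}
    - {"claw": 8.5,"tx": -7.5,"ty": -13,"tz": 0,"ax": 0,"ay": 0,"az": 0}

```text
time: 9.6
eef_pos: [0.4738, -0.1829, 0.2622]
tcp_rot: [-0.311, 0.633, -0.397, 0.588]
contact_force: [-0.5, 0.3, -0.1]
opening: 0.997
```

```bash
cat > m6.py <<'E'
from h import *
import sys
# tape on tray: face plane -> box coords ; ends via image columns
def tape(D):
    P=D['p'];W=D['W'];hsv=cv2.cvtColor(P,cv2.COLOR_BGR2HSV)
    m=(hsv[...,0]>12)&(hsv[...,0]<32)&(hsv[...,1]>120)&(hsv[...,2]>70)
    B=np.stack([(W-O)@EX,(W-O)@EY,W[...,2]],-1)
    m&=(B[...,0]>-.16)&(B[...,0]<.03)&(abs(B[...,1])<.07)&(B[...,2]>.104)&(B[...,2]<.18)
    m[:,:365]&=False
    q=B[m]
    return q
for f in sys.argv[1:]:
    D=np.load(f);q=tape(D);q=q[(q[:,0]<-.045)];print(f,len(q),'x',np.percentile(q[:,0],[1,5,50,95,99]).round(4),'y',np.percentile(q[:,1],[1,5,50,95,99]).round(4),'z',np.percentile(q[:,2],[1,50,99]).round(4))
    s=q[(q[:,2]<.145)&(q[:,1]>np.percentile(q[:,1],40))];c=np.polyfit(s[:,0],s[:,1],1);print('face y=',c,'at mid',np.polyval(c,-.09))
E
python3 - <<'E'
from c5 import *
s=st()
p,d=cams.read_camera('side');cv2.imwrite('pics/s12.png',cv2.resize(p[170:260,350:450],None,fx=8,fy=6.6,interpolation=cv2.INTER_CUBIC)[:600]);np.savez('/tmp/s12.npz',d=d,p=p,W=cloud('side',d))
q=s['qpos']
for a,p in((-120,[.46,-.21,.29]),(-150,[.45,-.215,.29]),(-180,[.44,-.21,.29])):
    R=turned(a);q,c=ik(np.array(p),R,q);rep(str(a),q,c,np.array(p)-.03*R[:,1],R[:,1]);go(p,R)
E
python3 m6.py /tmp/s12.npz /tmp/s11.npz
```

```text
t 9.6 p [ 0.4738 -0.1829  0.2622] F [-0.5  0.3 -0.1] op 0.997 q [-0.776  0.009  1.891  0.414  1.567 -0.711]
[[-0.115  0.073  0.991]
 [-0.86   0.492 -0.136]
 [-0.497 -0.867  0.006]]
-120 c4e-20 [-0.89 -0.16  2.    0.51  1.45 -0.33] wrist [ 0.38 -0.31  0.51] rod 0.234 fore 0.191 [ 0.26 -0.05  0.4 ] tool 0.149 [ 0.39 -0.31  0.24]
shift cm [ 1.3  -3.3  -1.19] turn deg [14.1 26.3  0.2] rows 4.2
-150 c1e-30 [-0.91 -0.34  2.14  0.54  1.23  0.12] wrist [ 0.33 -0.26  0.51] rod 0.224 fore 0.171 [ 0.26 -0.05  0.4 ] tool 0.149 [ 0.39 -0.31  0.24]
shift cm [ 1.84 -3.62 -2.11] turn deg [29.1 52.3 -0. ] rows 8.4
-180 c5e-23 [-0.83 -0.5   2.25  0.39  1.    0.73] wrist [ 0.31 -0.19  0.51] rod 0.196 fore 0.144 [ 0.26 -0.05  0.4 ] tool 0.163 [ 0.39 -0.31  0.24]
shift cm [ 1.52 -3.46 -3.17] turn deg [44.1 78.3 -0.3] rows 12.6
/tmp/s12.npz 345 x [-0.1297 -0.1278 -0.1011 -0.0677 -0.0637] y [0.0089 0.017  0.0359 0.0429 0.0462] z [0.1059 0.1338 0.162 ]
face y= [0.00386982 0.03897117] at mid 0.038622888111783577
/tmp/s11.npz 345 x [-0.1303 -0.127  -0.1005 -0.0654 -0.0556] y [0.0065 0.0132 0.0351 0.0433 0.0466] z [0.106  0.1356 0.1613]
face y= [0.01636175 0.03994785] at mid 0.03847528907756892
```

View pics/s12.png

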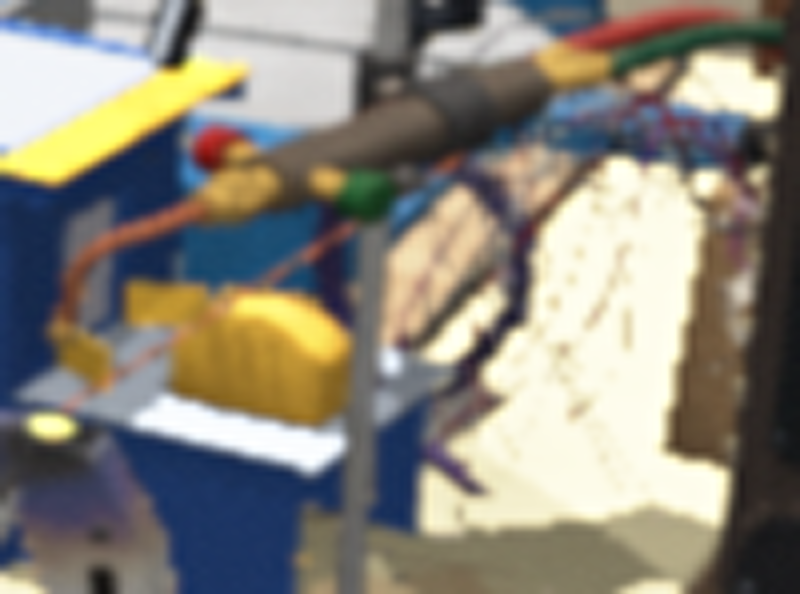

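The tape is clear on the tray with its nose at box x≈-0.062, rear ≈-0.135, centre y≈+0.021. Next I'll swing the gripper round so it leans back from the box.

Call:
play_rows:
  steps:
    - {"claw": 6.5,"tx": 1.3,"ty": -3.3,"tz": -1.2,"ax": 14.1,"ay": 26.3,"az": 0.2}
    - {"claw": 6.5,"tx": 1.3,"ty": -3.3,"tz": -1.2,"ax": 14.1,"ay": 26.3,"az": 0.2}
    - {"claw": 6.5,"tx": 1.3,"ty": -3.3,"tz": -1.2,"ax": 14.1,"ay": 26.3,"az": 0.2}
    - {"claw": 6.5,"tx": 1.3,"ty": -3.3,"tz": -1.2,"ax": 14.1,"ay": 26.3,"az": 0.2}
    - {"claw": 6.5,"tx": 1.8,"ty": -3.6,"tz": -2.1,"ax": 29.1,"ay": 52.3,"az": 0}
    - {"claw": 6.5,"tx": 1.8,"ty": -3.6,"tz": -2.1,"ax": 29.1,"ay": 52.3,"az": 0}
    - {"claw": 6.5,"tx": 1.8,"ty": -3.6,"tz": -2.1,"ax": 29.1,"ay": 52.3,"az": 0}
    - {"claw": 6.5,"tx": 1.8,"ty": -3.6,"tz": -2.1,"ax": 29.1,"ay": 52.3,"az": 0}
    - {"claw": 6.5,"tx": 1.5,"ty": -3.5,"tz": -3.2,"ax": 44.1,"ay": 78.3,"az": -0.3}
    - {"claw": 6.5,"tx": 1.5,"ty": -3.5,"tz": -3.2,"ax": 44.1,"ay": 78.3,"az": -0.3}
    - {"claw": 6.5,"tx": 1.5,"ty": -3.5,"tz": -3.2,"ax": 44.1,"ay": 78.3,"az": -0.3}
    - {"claw": 6.5,"tx": 1.5,"ty": -3.5,"tz": -3.2,"ax": 44.1,"ay": 78.3,"az": -0.3}

```text
time: 10.65
eef_pos: [0.4373, -0.2087, 0.2824]
tcp_rot: [-0.205, -0.679, 0.688, -0.155]
contact_force: [-0.2, -0.5, 0.2]
opening: 0.764
```

Run:
```python
from c5 import *
s=st();R=tool(EX,30,-1);f=R[:,1];G=box(-.114,.021,.140);T=G+.021*f;print(T.round(4))
q=s['qpos']
for h in(.07,.03,0):
    p=T+[0,0,h];q,c=ik(p,R,q);rep(str(h),q,c,p-.021*f,f);go(p,R)
```

```text
t 10.65 p [ 0.4373 -0.2087  0.2824] F [-0.2 -0.5  0.2] op 0.764 q [-0.842 -0.46   2.238  0.418  1.021  0.644]
[[-0.868  0.492 -0.072]
 [ 0.066 -0.031 -0.997]
 [-0.493 -0.87  -0.006]]
[ 0.4608 -0.1992  0.1218]
0.07 c2e-29 [-0.76 -0.37  2.35  0.43  0.78  0.69] wrist [ 0.34 -0.18  0.41] rod 0.157 fore 0.081 [ 0.26 -0.05  0.4 ] tool 0.112 [ 0.39 -0.3   0.23]
shift cm [ 2.48  9.01 -1.06] turn deg [2.  2.9 0.5] rows 2.3
0.03 c1e-25 [-0.76 -0.31  2.38  0.48  0.69  0.63] wrist [ 0.34 -0.18  0.37] rod 0.154 fore 0.063 [ 0.26 -0.05  0.4 ] tool 0.099 [ 0.39 -0.28  0.18]
shift cm [ 4.45 12.49 -1.04] turn deg [2.  2.9 0.5] rows 3.2
0 c4e-29 [-0.76 -0.26  2.41  0.53  0.63  0.57] wrist [ 0.34 -0.18  0.34] rod 0.154 fore 0.054 [ 0.26 -0.05  0.4 ] tool 0.086 [ 0.43 -0.18  0.1 ]
shift cm [ 5.93 15.1  -1.02] turn deg [2.  2.9 0.5] rows 3.9
```

The forearm would pass within about 5 cm of the hoses near (0.26,-0.05,0.40). I'll look at where they run before descending.

Run:
```python
from c5 import *
s=ctrl.get_state()
p,d=cams.read_camera('side');W=cloud('side',d);np.savez('/tmp/s13.npz',d=d,p=p,W=W);cv2.imwrite('pics/s13.png',cv2.resize(p[20:260,330:600],None,fx=2.9,fy=2.5,interpolation=cv2.INTER_CUBIC)[:600])
m=np.zeros((480,640),bool)
pts=fk(s['qpos'],P,True)[0]
Wf=W.reshape(-1,3);k=(Wf[:,0]>.05)&(Wf[:,0]<.34)&(Wf[:,1]>-.45)&(Wf[:,1]<.06)&(Wf[:,2]>.2)&(Wf[:,2]<.5)
for a,b in((np.array([0,0,0]),np.array([0,0,.3])),(pts[0],pts[1]),(pts[1],pts[2]),(pts[2],pts[3])): k&=near(a,b,Wf)>.12
i=np.where(k)[0];print(len(i));o=i[np.argsort(Wf[i,0])]
for j in o[::max(1,len(o)//45)]: print((j%640,j//640),(Wf[j]*1000).astype(int).tolist(),p.reshape(-1,3)[j].tolist())
```

```text
540
(np.int64(464), np.int64(195)) [199, -96, 321] [50, 66, 60]
(np.int64(463), np.int64(194)) [203, -101, 322] [39, 55, 35]
(np.int64(462), np.int64(193)) [205, -93, 327] [27, 39, 18]
(np.int64(461), np.int64(192)) [207, -89, 332] [104, 135, 139]
(np.int64(461), np.int64(186)) [209, -91, 349] [36, 51, 34]
(np.int64(460), np.int64(187)) [211, -88, 346] [45, 61, 54]
(np.int64(460), np.int64(184)) [212, -89, 355] [29, 40, 21]
(np.int64(456), np.int64(210)) [214, -81, 278] [26, 29, 89]
(np.int64(456), np.int64(203)) [215, -76, 302] [26, 30, 98]
(np.int64(455), np.int64(207)) [216, -74, 290] [29, 31, 93]
(np.int64(458), np.int64(179)) [217, -78, 373] [33, 47, 24]
(np.int64(456), np.int64(194)) [219, -80, 327] [28, 34, 103]
(np.int64(456), np.int64(191)) [219, -80, 336] [35, 39, 99]
(np.int64(456), np.int64(177)) [221, -68, 382] [42, 58, 36]
(np.int64(455), np.int64(190)) [222, -80, 339] [27, 31, 99]
(np.int64(454), np.int64(195)) [224, -82, 322] [35, 38, 79]
(np.int64(454), np.int64(185)) [225, -74, 355] [43, 55, 113]
(np.int64(453), np.int64(187)) [227, -73, 349] [73, 94, 127]
(np.int64
[... 930 characters left out ...]
 -12, 402] [40, 47, 125]
(np.int64(458), np.int64(189)) [279, -401, 205] [180, 221, 232]
(np.int64(429), np.int64(174)) [282, -11, 401] [52, 58, 155]
(np.int64(428), np.int64(176)) [284, -11, 395] [44, 55, 94]
(np.int64(426), np.int64(175)) [286, 4, 403] [53, 59, 160]
(np.int64(456), np.int64(183)) [289, -406, 224] [110, 137, 154]
(np.int64(424), np.int64(175)) [291, 5, 403] [65, 69, 168]
(np.int64(418), np.int64(180)) [292, 54, 407] [96, 165, 200]
(np.int64(422), np.int64(177)) [294, 11, 399] [74, 110, 182]
(np.int64(454), np.int64(180)) [297, -406, 233] [77, 87, 119]
(np.int64(414), np.int64(179)) [302, 59, 410] [112, 121, 134]
(np.int64(441), np.int64(188)) [332, -381, 207] [157, 123, 89]
```

View pics/s13.png

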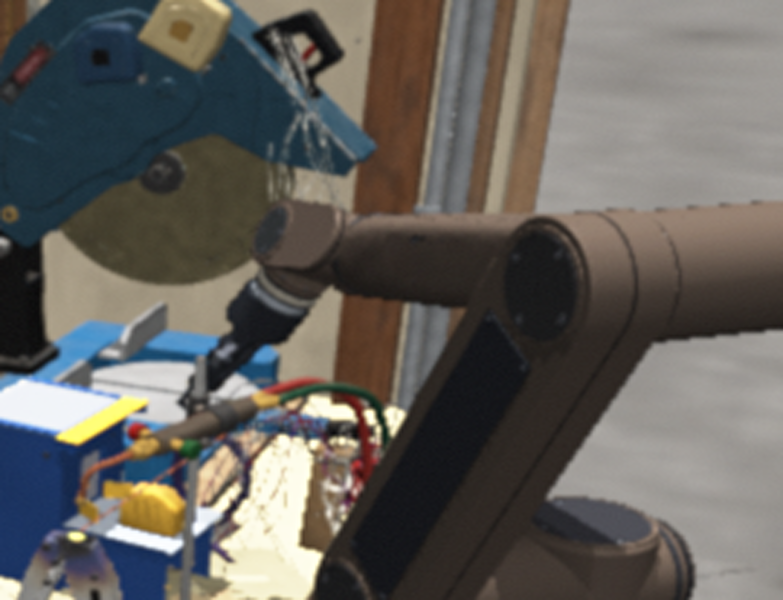

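```bash
cat > c6.py <<'E'
from c5 import *
hs=np.array([[.302,.059,.41],[.285,.0,.404],[.263,-.04,.402],[.237,-.039,.397],[.221,-.07,.382],[.211,-.09,.352],[.20,-.10,.322],[.214,-.081,.28]])
def hclr(p): # forearm axis raised 6mm, shifted by lat 7mm
    a,b=p[1],p[2];return min(seg(a,b,hs[i],hs[i+1]) for i in range(len(hs)-1))
if __name__=='__main__':
    for tilt in(10,15,20,25,30):
        R=tool(EX,tilt,-1);f=R[:,1]
        for n,G in(('regrasp',box(-.114,.021,.140)),('placed',box(-.055,0,.14))):
            q,c=ik(G+.021*f,R,[-.76,-.3,2.35,.4,.7,.7]);p=fk(q,P,True)[0];print(tilt,n,'c%.0e'%c,q.round(2),'wrist',p[2].round(3),'hose',hclr(p).round(3),'rod',seg(p[1],p[2],*rod).round(3))
    for tilt in(15,20,25,30,35,40,45):
        R=tool(EX,tilt,-1)
        for x in(-.11,-.09,-.075,-.06,-.04,-.02,0,.02):
            q,c=ik(box(x,0,.125),R,[-.76,-.3,2.35,.4,.7,.7]);p=fk(q,P,True)[0];print('push',tilt,x,'OK' if c<1e-6 else 'no','hose',hclr(p).round(3),end=' | ')
        print()
E
python3 c6.py
```

```text
10 regrasp c5e-29 [-0.66 -0.11  2.22  0.11  0.88  0.98] wrist [ 0.411 -0.193  0.368] hose 0.085 rod 0.131
10 placed c1e-26 [-0.64  0.04  2.08  0.11  0.87  1.  ] wrist [ 0.466 -0.221  0.368] hose 0.115 rod 0.136
15 regrasp c7e-18 [-0.69 -0.15  2.27  0.19  0.81  0.9 ] wrist [ 0.391 -0.19   0.364] hose 0.076 rod 0.135
15 placed c1e-28 [-0.66  0.    2.12  0.18  0.8   0.93] wrist [ 0.447 -0.219  0.364] hose 0.106 rod 0.137
20 regrasp c1e-23 [-0.71 -0.19  2.32  0.28  0.74  0.81] wrist [ 0.372 -0.187  0.357] hose 0.069 rod 0.141
20 placed c5e-29 [-0.68 -0.03  2.17  0.27  0.72  0.85] wrist [ 0.428 -0.216  0.357] hose 0.097 rod 0.139
25 regrasp c2e-21 [-0.74 -0.23  2.36  0.39  0.68  0.7 ] wrist [ 0.353 -0.185  0.35 ] hose 0.063 rod 0.147
25 placed c8e-19 [-0.7  -0.06  2.22  0.39  0.65  0.74] wrist [ 0.409 -0.214  0.35 ] hose 0.088 rod 0.141
30 regrasp c4e-17 [-0.76 -0.26  2.41  0.53  0.63  0.57] wrist [ 0.336 -0.182  0.34 ] hose 0.051 rod 0.154
30 placed c4e-19 [-0.72 -0.09  2.26  0.53  0.59  0.6 ] wrist [ 0.391 -0.211  0.34 ] hose 0.08 rod 0.145
push 15 -0.11 OK hose 0.089 | push 15 -0.09 OK
[... 908 characters left out ...]
-0.11 OK hose 0.048 | push 35 -0.09 OK hose 0.056 | push 35 -0.075 OK hose 0.062 | push 35 -0.06 OK hose 0.069 | push 35 -0.04 OK hose 0.075 | push 35 -0.02 OK hose 0.079 | push 35 0 OK hose 0.085 | push 35 0.02 OK hose 0.092 | 
push 40 -0.11 no hose 0.042 | push 40 -0.09 OK hose 0.044 | push 40 -0.075 OK hose 0.049 | push 40 -0.06 OK hose 0.056 | push 40 -0.04 OK hose 0.066 | push 40 -0.02 OK hose 0.072 | push 40 0 OK hose 0.077 | push 40 0.02 OK hose 0.083 | 
push 45 -0.11 no hose 0.046 | push 45 -0.09 no hose 0.038 | push 45 -0.075 OK hose 0.039 | push 45 -0.06 OK hose 0.044 | push 45 -0.04 OK hose 0.053 | push 45 -0.02 OK hose 0.063 | push 45 0 OK hose 0.07 | push 45 0.02 OK hose 0.074 |
```

I'll regrasp at 20° (about 2 cm to the hoses), and push later at 25° rising to 40° as it nears the port.

Run:
```python
from c5 import *
s=st();R=tool(EX,20,-1);f=R[:,1];G=box(-.114,.021,.140);T=G+.021*f;print(T.round(4))
for h in(.08,0): go(T+[0,0,h],R)
```

```text
t 10.7 p [ 0.4374 -0.2073  0.2824] F [ 0.1  1.6 -0.7] op 0.762 q [-0.839 -0.462  2.239  0.417  1.021  0.65 ]
[[-0.867  0.492 -0.075]
 [ 0.069 -0.031 -0.997]
 [-0.493 -0.87  -0.007]]
[ 0.4576 -0.1988  0.1203]
shift cm [ 2.36  8.11 -0.95] turn deg [ 1.8  2.9 -9.5] rows 2.0
shift cm [ 6.3  15.07 -0.89] turn deg [ 1.8  2.9 -9.5] rows 3.9
```

Call:
play_rows:
  steps:
    - {"claw": 6.5,"tx": 1.2,"ty": 4,"tz": -0.5,"ax": 0.9,"ay": 1.5,"az": -4.8}
    - {"claw": 6.5,"tx": 2.4,"ty": 8.1,"tz": -0.95,"ax": 1.8,"ay": 2.9,"az": -9.5}
    - {"claw": 6.5,"tx": 2.4,"ty": 8.1,"tz": -0.95,"ax": 1.8,"ay": 2.9,"az": -9.5}
    - {"claw": 6.5,"tx": 2.4,"ty": 8.1,"tz": -0.95,"ax": 1.8,"ay": 2.9,"az": -9.5}

```text
time: 11.03
eef_pos: [0.4567, -0.1982, 0.1965]
tcp_rot: [-0.162, -0.689, 0.702, -0.078]
contact_force: [-0.5, 0.2, 0.3]
opening: 0.76
```

Run:
```python
from c5 import *
s=st();R=tool(EX,20,-1);f=R[:,1];G=box(-.114,.021,.140);T=G+.021*f
for h in(.03,0): go(T+[0,0,h],R)
p,d=cams.read_camera('side');cv2.imwrite('pics/s14.png',cv2.resize(p[140:260,340:460],None,fx=6.6,fy=5,interpolation=cv2.INTER_CUBIC)[:600])
```

```text
t 11.0333 p [ 0.4567 -0.1982  0.1965] F [-0.5  0.2  0.3] op 0.76 q [-0.712 -0.264  2.224  0.243  0.909  0.857]
[[-0.935  0.334 -0.12 ]
 [ 0.114 -0.037 -0.993]
 [-0.336 -0.942 -0.003]]
shift cm [1.46 4.39 0.06] turn deg [0.4 0.7 0.4] rows 1.1
shift cm [2.47 7.22 0.07] turn deg [0.4 0.7 0.4] rows 1.8
```

View pics/s14.png

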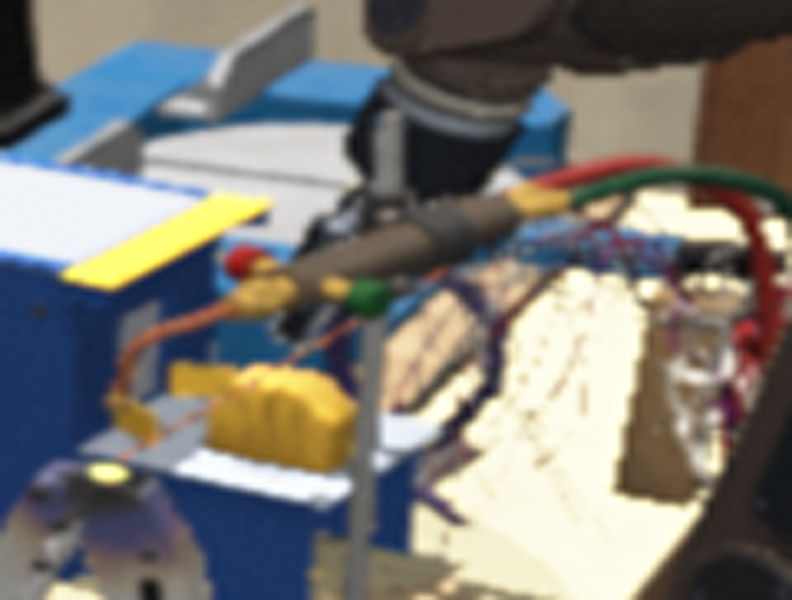

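The fingers hang above the tape, with the near tip at zoom (295,320), and the tape is undisturbed. Descend and grip.

Call:
play_rows:
  steps:
    - {"claw": 6.5,"tx": 0.75,"ty": 2.2,"tz": 0,"ax": 0.4,"ay": 0.7,"az": 0.4}
    - {"claw": 6.5,"tx": 1.5,"ty": 4.4,"tz": 0,"ax": 0.4,"ay": 0.7,"az": 0.4}
    - {"claw": 6.5,"tx": 2.0,"ty": 5.8,"tz": 0,"ax": 0.4,"ay": 0.7,"az": 0.4}
    - {"claw": 6.5,"tx": 2.45,"ty": 7.2,"tz": 0,"ax": 0.4,"ay": 0.7,"az": 0.4}
    - {"claw": 6.5,"tx": 2.45,"ty": 7.2,"tz": 0,"ax": 0.4,"ay": 0.7,"az": 0.4}

```text
time: 11.5
eef_pos: [0.458, -0.2006, 0.1241]
tcp_rot: [-0.173, -0.684, 0.704, -0.077]
contact_force: [-0.5, -0.2, -0.7]
opening: 0.76
```

Call:
play_rows:
  steps:
    - {"claw": 4.5,"tx": 0,"ty": 0,"tz": 0,"ax": 0,"ay": 0,"az": 0}
    - {"claw": 3.5,"tx": 0,"ty": 0,"tz": 0,"ax": 0,"ay": 0,"az": 0}
    - {"claw": 2.5,"tx": 0,"ty": 0,"tz": 0,"ax": 0,"ay": 0,"az": 0}
    - {"claw": 2.5,"tx": 0,"ty": 0,"tz": 0,"ax": 0,"ay": 0,"az": 0}
    - {"claw": 2.5,"tx": 0,"ty": 0,"tz": 0,"ax": 0,"ay": 0,"az": 0}
    - {"claw": 2.5,"tx": 0,"ty": 0,"tz": 0,"ax": 0,"ay": 0,"az": 0}
  grip_force: 40

```text
time: 12.0
eef_pos: [0.46, -0.2013, 0.1271]
tcp_rot: [-0.173, -0.683, 0.705, -0.078]
contact_force: [-4.3, 1.6, 8.3]
opening: 0.371
```

```bash
python3 - <<'E'
from c5 import *
s=st();R=tool(EX,20,-1)
p,d=cams.read_camera('side');cv2.imwrite('pics/s15.png',cv2.resize(p[160:250,345:445],None,fx=8,fy=6.6,interpolation=cv2.INTER_CUBIC)[:600]);np.savez('/tmp/s15.npz',d=d,p=p,W=cloud('side',d))
T=s['eef_pos'];B=T-O;print('box',B@EX,B@EY)
E
python3 m6.py /tmp/s15.npz
```

```text
t 12.0 p [ 0.46   -0.2013  0.1271] F [-4.3  1.6  8.3] op 0.371 q [-0.71  -0.162  2.284  0.281  0.731  0.815]
[[-0.928  0.347 -0.138]
 [ 0.127 -0.054 -0.99 ]
 [-0.351 -0.936  0.006]]
box -0.10407803875417627 0.018846047936177442
/tmp/s15.npz 252 x [-0.1307 -0.1293 -0.0923 -0.0675 -0.0614] y [0.0067 0.0163 0.034  0.0427 0.0462] z [0.1052 0.1292 0.1644]
face y= [0.0255856  0.03951803] at mid 0.03721532902209837
```

View pics/s15.png

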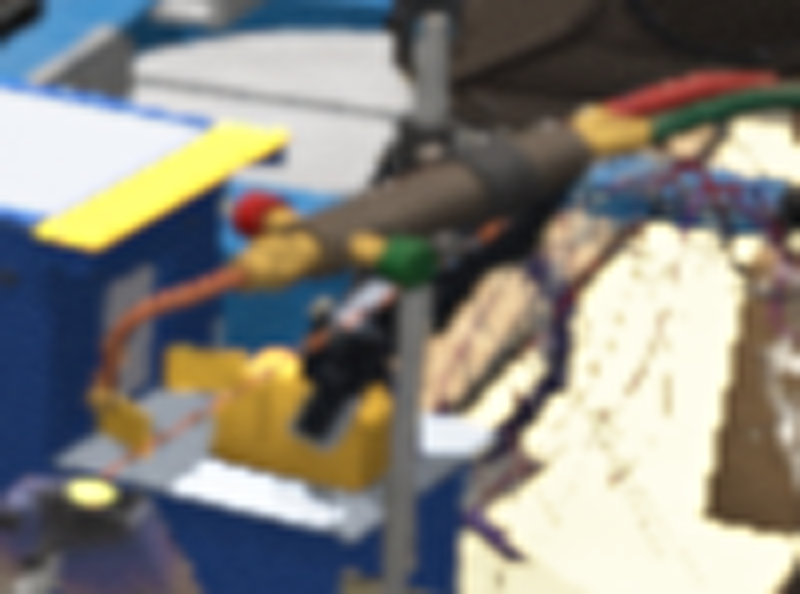

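The tape is gripped across its flat sides (31.7 mm), with the finger at zoom (330,400). Lift a few mm, centre, and bring the nose to just before the port.

Run:
```python
from c5 import *
s=st();R=Ro.from_quat(s['tcp_rot']).as_matrix();Rt=tool(EX,20,-1)
for n,p in(('up',s['eef_pos']+[0,0,.005]),('mid',s['eef_pos']-.0195*EY+.015*EX+[0,0,.005]),('fwd',s['eef_pos']-.0195*EY+.051*EX+[0,0,.005]),('dn',s['eef_pos']-.0195*EY+.051*EX)):
    print(n);go(p,Rt if n!='up' else R)
```

```text
t 12.05 p [ 0.46   -0.2012  0.1271] F [-5.3  2.8  7.3] op 0.369 q [-0.71  -0.162  2.284  0.281  0.731  0.815]
[[-0.928  0.347 -0.137]
 [ 0.126 -0.054 -0.99 ]
 [-0.351 -0.936  0.006]]
up
shift cm [-0.18 -0.47  0.  ] turn deg [0. 0. 0.] rows 0.1
mid
shift cm [-1.58  0.07  1.95] turn deg [-0.4 -0.1 -0.6] rows 0.6
fwd
shift cm [-4.95  1.34  1.94] turn deg [-0.4 -0.1 -0.6] rows 1.3
dn
shift cm [-4.78  1.81  1.93] turn deg [-0.4 -0.1 -0.6] rows 1.3
```

Call:
play_rows:
  steps:
    - {"claw": 2.5,"tx": -0.4,"ty": -1.1,"tz": 0,"ax": 0,"ay": 0,"az": 0}
    - {"claw": 2.5,"tx": -0.4,"ty": -1.1,"tz": 0,"ax": 0,"ay": 0,"az": 0}
    - {"claw": 2.5,"tx": -1.1,"ty": -0.8,"tz": 1.0,"ax": 0,"ay": 0,"az": 0}
    - {"claw": 2.5,"tx": -1.8,"ty": -0.5,"tz": 1.95,"ax": 0,"ay": 0,"az": 0}
    - {"claw": 2.5,"tx": -1.8,"ty": -0.5,"tz": 1.95,"ax": 0,"ay": 0,"az": 0}

```text
time: 12.47
eef_pos: [0.472, -0.2231, 0.1358]
tcp_rot: [-0.173, -0.684, 0.705, -0.077]
contact_force: [0.1, -0.6, -2.5]
opening: 0.367
```

```bash
python3 - <<'E'
from c5 import *
s=st();B=s['eef_pos']-O;print('box',B@EX,B@EY)
p,d=cams.read_camera('side');cv2.imwrite('pics/s16.png',cv2.resize(p[160:250,345:445],None,fx=8,fy=6.6,interpolation=cv2.INTER_CUBIC)[:600]);np.savez('/tmp/s16.npz',d=d,p=p,W=cloud('side',d))
go(box(-.053,0,s['eef_pos'][2]),tool(EX,20,-1))
E
python3 m6.py /tmp/s16.npz
```

```text
t 12.4667 p [ 0.472  -0.2231  0.1358] F [ 0.1 -0.6 -2.5] op 0.367 q [-0.73  -0.122  2.23   0.283  0.75   0.799]
[[-0.928  0.346 -0.139]
 [ 0.128 -0.054 -0.99 ]
 [-0.35  -0.937  0.006]]
box -0.08928212608605113 -0.0011942754646914668
shift cm [-3.49  1.24 -0.04] turn deg [-0.3 -0.2 -0.4] rows 0.9
/tmp/s16.npz 245 x [-0.1155 -0.1133 -0.0774 -0.0511 -0.046 ] y [-0.0151 -0.0055  0.0131  0.0219  0.0246] z [0.1107 0.1357 0.1709]
face y= [0.01347445 0.01764757] at mid 0.016434867530277522
```

View pics/s16.png

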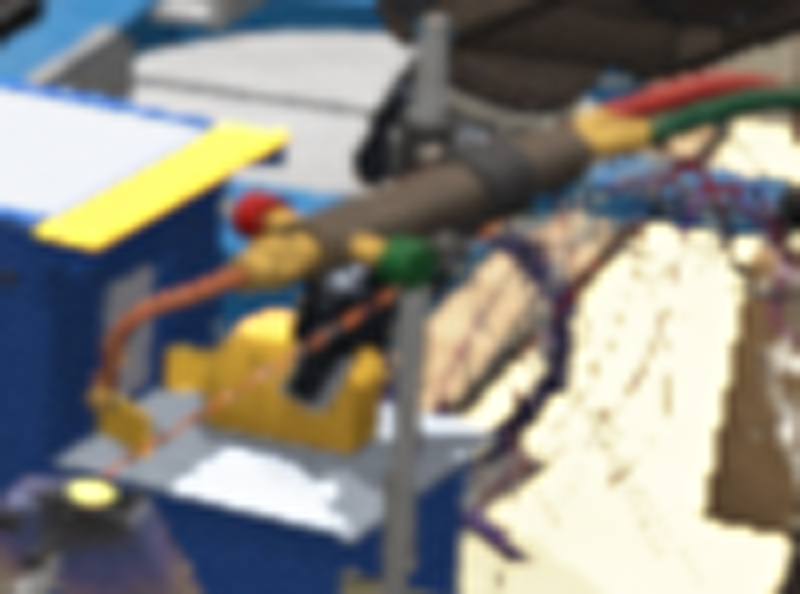

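The tape is centred (y≈0, yaw under 1°) and about 7 mm above the tray. Forward 36 mm, then down to contact.

Call:
play_rows:
  steps:
    - {"claw": 2.5,"tx": -1.2,"ty": 0.4,"tz": 0,"ax": 0,"ay": 0,"az": 0}
    - {"claw": 2.5,"tx": -2.4,"ty": 0.8,"tz": 0,"ax": 0,"ay": 0,"az": 0}
    - {"claw": 2.5,"tx": -3.5,"ty": 1.2,"tz": -0.05,"ax": 0,"ay": 0,"az": 0}
    - {"claw": 2.5,"tx": -3.4,"ty": 1.5,"tz": -0.05,"ax": 0,"ay": 0,"az": 0}
    - {"claw": 2.5,"tx": -3.3,"ty": 1.75,"tz": -0.05,"ax": 0,"ay": 0,"az": 0}
    - {"claw": 2.5,"tx": -3.3,"ty": 1.75,"tz": -0.05,"ax": 0,"ay": 0,"az": 0}

```text
time: 13.02
eef_pos: [0.5065, -0.2251, 0.1286]
tcp_rot: [-0.171, -0.685, 0.704, -0.076]
contact_force: [0.4, 0.2, -2.5]
opening: 0.368
```

```bash
python3 - <<'E'
from c5 import *
s=st();B=s['eef_pos']-O;print('box',B@EX,B@EY)
p,d=cams.read_camera('side');cv2.imwrite('pics/s17.png',cv2.resize(p[160:250,345:445],None,fx=8,fy=6.6,interpolation=cv2.INTER_CUBIC)[:600]);np.savez('/tmp/s17.npz',d=d,p=p,W=cloud('side',d))
E
sed -i 's/q=q\[(q\[:,0\]<-.045)\]/q=q[(q[:,1]>-.025)\&(q[:,1]<.025)]/' m6.py; python3 m6.py /tmp/s17.npz
```

```text
t 13.0167 p [ 0.5065 -0.2251  0.1286] F [ 0.4  0.2 -2.5] op 0.368 q [-0.683 -0.031  2.16   0.27   0.725  0.848]
[[-0.93   0.342 -0.137]
 [ 0.128 -0.05  -0.991]
 [-0.345 -0.938  0.002]]
box -0.054763336664174794 0.0014874092882274956
/tmp/s17.npz 187 x [-0.0823 -0.0787 -0.0495 -0.0266 -0.0221] y [-0.0079 -0.0009  0.0156  0.0238  0.0247] z [0.1056 0.1301 0.1626]
face y= [0.04514776 0.02117976] at mid 0.017116461685238494
```

View pics/s17.png

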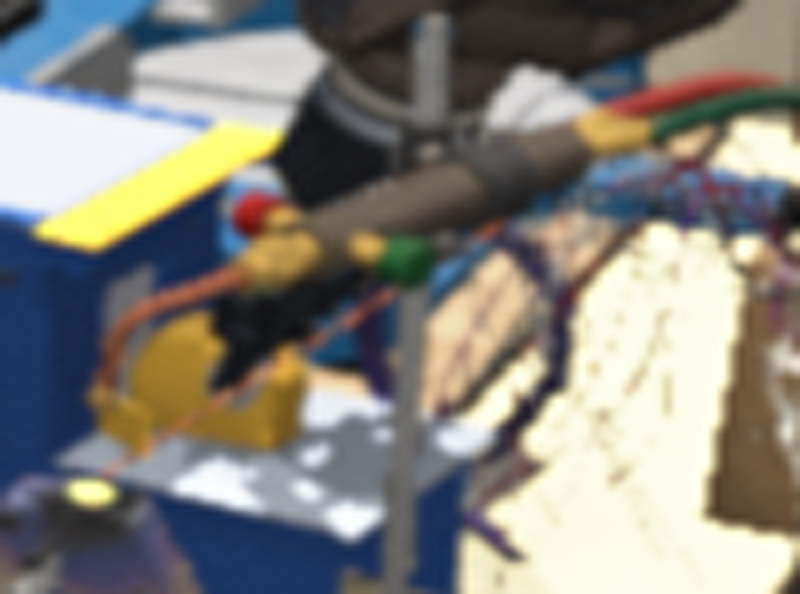

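The nose is between the guides just before the port, and the rear is at x≈-0.083. Lower the last 2-3 mm and release.

Call:
play_rows:
  steps:
    - {"claw": 2.5,"tx": 0.1,"ty": 0.22,"tz": 0,"ax": 0,"ay": 0,"az": 0}
    - {"claw": 2.5,"tx": 0.1,"ty": 0.28,"tz": 0,"ax": 0,"ay": 0,"az": 0}
    - {"claw": 2.5,"tx": 0.1,"ty": 0.28,"tz": 0,"ax": 0,"ay": 0,"az": 0}

```text
time: 13.32
eef_pos: [0.5077, -0.2263, 0.1274]
tcp_rot: [-0.173, -0.684, 0.704, -0.077]
contact_force: [-1.0, 0.7, -2.4]
opening: 0.369
```

Call:
play_rows:
  steps:
    - {"claw": 3.6,"tx": 0,"ty": 0,"tz": 0,"ax": 0,"ay": 0,"az": 0}
    - {"claw": 4.5,"tx": 0,"ty": 0,"tz": 0,"ax": 0,"ay": 0,"az": 0}
    - {"claw": 5.5,"tx": 0,"ty": 0,"tz": 0,"ax": 0,"ay": 0,"az": 0}
    - {"claw": 5.5,"tx": 0,"ty": 0,"tz": 0,"ax": 0,"ay": 0,"az": 0}

```text
time: 13.65
eef_pos: [0.5084, -0.2266, 0.128]
tcp_rot: [-0.173, -0.684, 0.705, -0.077]
contact_force: [0.3, 0.5, -0.7]
opening: 0.643
```

Run:
```python
from c6 import *
s=st();B=s['eef_pos']-O;print('box',B@EX,B@EY)
# retreat: up-back along -f, then back behind tape, tilt 25
R=tool(EX,20,-1);f=R[:,1];q=s['qpos']
for n,p,t in(('ret',s['eef_pos']-.08*f,20),('back',box(-.125,0,.21),25),('down',box(-.105,0,.128),25),('touch',box(-.085,0,.122),25)):
    Rt=tool(EX,t,-1);q,c=ik(p,Rt,q);P_=fk(q,P,True)[0];print(n,p.round(4),'c%.0e'%c,'hose',hclr(P_).round(3));go(p,Rt)
```

```text
t 13.65 p [ 0.5084 -0.2266  0.128 ] F [ 0.3  0.5 -0.7] op 0.643 q [-0.683 -0.027  2.158  0.273  0.718  0.846]
[[-0.928  0.345 -0.138]
 [ 0.128 -0.053 -0.99 ]
 [-0.349 -0.937  0.005]]
box -0.052750840686689 0.0002591660645776836
ret [ 0.4812 -0.2229  0.2032] c2e-29 hose 0.123
shift cm [-0.06 -8.    0.05] turn deg [-0.3 -0.1 -0.5] rows 1.9
back [ 0.4367 -0.2172  0.21  ] c7e-28 hose 0.11
shift cm [  3.9  -10.21   0.1 ] turn deg [-0.3 -0.1  4.5] rows 2.6
down [ 0.4565 -0.2198  0.128 ] c2e-30 hose 0.076
shift cm [ 4.9  -1.83  0.05] turn deg [-0.3 -0.1  4.5] rows 1.3
touch [ 0.4764 -0.2225  0.122 ] c1e-17 hose 0.079
shift cm [ 3.23 -0.57  0.04] turn deg [-0.3 -0.1  4.5] rows 0.8
```

Call:
play_rows:
  steps:
    - {"claw": 5.5,"tx": 0,"ty": -2.5,"tz": 0,"ax": 0,"ay": 0,"az": 0}
    - {"claw": 5.5,"tx": 0,"ty": -5.5,"tz": 0,"ax": 0,"ay": 0,"az": 0}
    - {"claw": 5.5,"tx": 0,"ty": -8.5,"tz": 0,"ax": 0,"ay": 0,"az": 0}
    - {"claw": 0,"tx": 2,"ty": -9.5,"tz": 0,"ax": 0,"ay": 0,"az": 2}
    - {"claw": 0,"tx": 3.9,"ty": -10.2,"tz": 0,"ax": -0.3,"ay": -0.1,"az": 4.5}
    - {"claw": 0,"tx": 3.9,"ty": -10.2,"tz": 0,"ax": -0.3,"ay": -0.1,"az": 4.5}
    - {"claw": 0,"tx": 3.9,"ty": -10.2,"tz": 0,"ax": -0.3,"ay": -0.1,"az": 4.5}
    - {"claw": 0,"tx": 3.9,"ty": -10.2,"tz": 0,"ax": -0.3,"ay": -0.1,"az": 4.5}

```text
time: 14.32
eef_pos: [0.437, -0.2165, 0.2101]
tcp_rot: [-0.199, -0.678, 0.699, -0.106]
contact_force: [-0.2, 0.1, 0.4]
opening: 0.004
```

```bash
python3 - <<'E'
from c6 import *
s=st();B=s['eef_pos']-O;print('box',B@EX,B@EY)
p,d=cams.read_camera('side');cv2.imwrite('pics/s18.png',cv2.resize(p[160:250,345:445],None,fx=8,fy=6.6,interpolation=cv2.INTER_CUBIC)[:600]);np.savez('/tmp/s18.npz',d=d,p=p,W=cloud('side',d))
for p,t in((box(-.110,0,.122),25),):go(p,tool(EX,t,-1))
E
python3 m6.py /tmp/s18.npz
```

```text
t 14.3167 p [ 0.437  -0.2165  0.2101] F [-0.2  0.1  0.4] op 0.004 q [-0.808 -0.352  2.281  0.343  0.893  0.725]
[[-0.898  0.418 -0.135]
 [ 0.122 -0.058 -0.991]
 [-0.422 -0.907  0.001]]
box -0.12478817029715004 0.0007060280786373948
shift cm [2.4  8.6  0.07] turn deg [-0.  -0.   0.1] rows 2.1
/tmp/s18.npz 271 x [-0.0797 -0.0777 -0.0526 -0.0248 -0.0216] y [-0.012  -0.0043  0.0139  0.0215  0.0228] z [0.1052 0.1366 0.162 ]
face y= [0.02061799 0.01831381] at mid 0.016458191676773048
```

View pics/s18.png

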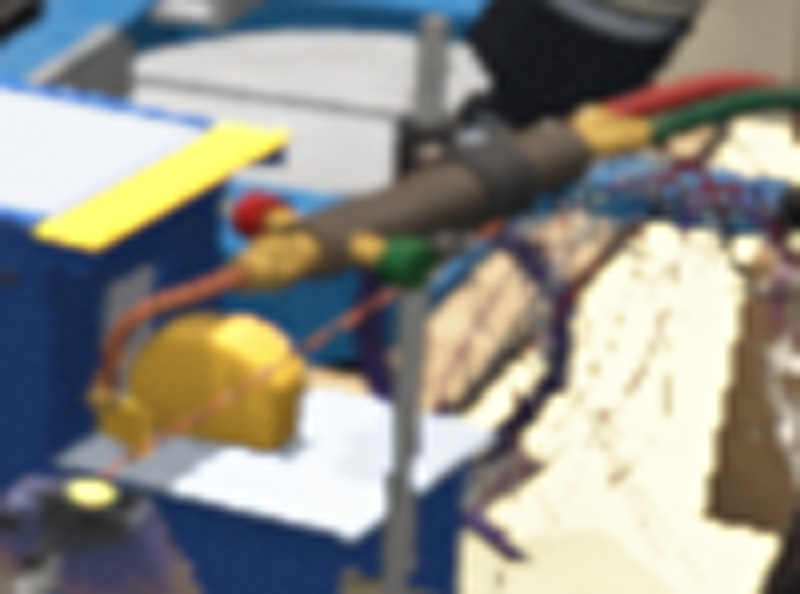

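The tape stands upright and centred between the guides, with its rear at x≈-0.082. The fingers are closed. Now I'll lower them behind it and begin the push.

Call:
play_rows:
  steps:
    - {"claw": 0,"tx": 1.2,"ty": 4.2,"tz": 0.1,"ax": 0,"ay": 0,"az": 0}
    - {"claw": 0,"tx": 2.1,"ty": 7.5,"tz": 0.1,"ax": 0,"ay": 0,"az": 0}
    - {"claw": 0,"tx": 2.4,"ty": 8.6,"tz": 0.1,"ax": 0,"ay": 0,"az": 0}
    - {"claw": 0,"tx": 2.4,"ty": 8.6,"tz": 0.1,"ax": 0,"ay": 0,"az": 0}

```text
time: 14.7
eef_pos: [0.4498, -0.217, 0.1168]
tcp_rot: [-0.196, -0.681, 0.698, -0.103]
contact_force: [-0.0, 0.2, -0.7]
opening: 0.003
```

Run:
```python
from c6 import *
s=st();B=s['eef_pos']-O;print('box',B@EX,B@EY)
q=s['qpos']
for x,t in((-.09,26),(-.07,30),(-.05,34),(-.03,38),(-.01,41),(.005,42),(.02,43)):
    p=box(x,0,.122);R=tool(EX,t,-1);q,c=ik(p,R,q);P_=fk(q,P,True)[0];f=R[:,1]
    # visor clearance: tool axis vs visor edge bottom in box xz-plane
    v=np.array([-.03,.227]);a=np.array([x,.122]);u=np.array([-np.sin(np.radians(t)),np.cos(np.radians(t))]);w=v-a;perp=w[0]*u[1]-w[1]*u[0];al=w@u
    print(x,t,'c%.0e'%c,q.round(2),'hose',hclr(P_).round(3),'visor perp',perp.round(3),'along',al.round(3));go(p,R)
```

```text
t 14.7 p [ 0.4498 -0.217   0.1168] F [-0.   0.2 -0.7] op 0.003 q [-0.785 -0.172  2.328  0.415  0.685  0.637]
[[-0.902  0.411 -0.133]
 [ 0.124 -0.05  -0.991]
 [-0.414 -0.91  -0.006]]
box -0.11209280564191143 0.0019070094474223748
-0.09 26 c8e-19 [-0.76 -0.18  2.32  0.43  0.67  0.65] hose 0.077 visor perp 0.1 along 0.068
shift cm [-2.23  0.44  0.19] turn deg [ 0.3 -0.1  1.5] rows 0.5
-0.07 30 c2e-26 [-0.76 -0.15  2.32  0.54  0.61  0.56] hose 0.075 visor perp 0.087 along 0.071
shift cm [-4.05  1.27  0.19] turn deg [ 0.3 -0.1  5.5] rows 1.0
-0.05 34 c3e-26 [-0.75 -0.12  2.31  0.67  0.55  0.45] hose 0.074 visor perp 0.075 along 0.076
shift cm [-5.87  2.09  0.19] turn deg [ 0.3 -0.1  9.5] rows 1.5
-0.03 38 c2e-25 [-0.74 -0.09  2.3   0.82  0.5   0.31] hose 0.072 visor perp 0.065 along 0.083
shift cm [-7.69  2.92  0.19] turn deg [ 0.3 -0.1 13.5] rows 2.0
-0.01 41 c5e-28 [-0.73 -0.05  2.29  0.96  0.47  0.2 ] hose 0.072 visor perp 0.054 along 0.092
shift cm [-9.51  3.75  0.19] turn deg [ 0.3 -0.1 16.5] rows 2.5
0.005 42 c1e-20 [-0.71 -0.02  2.26  1.    0.45  0.16] hose 0.074 visor perp 0.044 along 0.101
shift cm [-10.87   4.37   0.2 ] turn deg [ 0.3 -0.1 17.5] rows 2.8
0.02 43 c5e-22 [-0.7   0.01  2.24  1.05  0.43  0.13] hose 0.077 visor perp 0.035 along 0.111
shift cm [-12.24   4.99   0.2 ] turn deg [ 0.3 -0.1 18.5] rows 3.2
```

The gripper's body would come close to the visor at the end, so I'll steepen to 46-48° and keep the tip near z=0.117. First push stage is to x=-0.05.

Call:
play_rows:
  steps:
    - {"claw": 0,"tx": -1.0,"ty": 0.6,"tz": 0.05,"ax": 0,"ay": 0,"az": 2}
    - {"claw": 0,"tx": -2.0,"ty": 1.1,"tz": 0.1,"ax": 0,"ay": 0,"az": 4}
    - {"claw": 0,"tx": -3.0,"ty": 1.7,"tz": 0.1,"ax": 0,"ay": 0,"az": 5.5}
    - {"claw": 0,"tx": -4.0,"ty": 2.2,"tz": 0.1,"ax": 0,"ay": 0,"az": 7.5}
    - {"claw": 0,"tx": -4.6,"ty": 2.6,"tz": 0.1,"ax": 0,"ay": 0,"az": 9}
    - {"claw": 0,"tx": -5.3,"ty": 2.9,"tz": 0.1,"ax": 0,"ay": 0,"az": 9.5}
    - {"claw": 0,"tx": -5.3,"ty": 2.9,"tz": 0.1,"ax": 0,"ay": 0,"az": 9.5}

```text
time: 15.28
eef_pos: [0.5119, -0.2286, 0.1185]
tcp_rot: [-0.254, -0.66, 0.688, -0.164]
contact_force: [-0.8, -0.3, 0.2]
opening: -0.001
```

```bash
cat > pg.py <<'E'
from c6 import *
import sys
s=st();B=s['eef_pos']-O;R=Ro.from_quat(s['tcp_rot']).as_matrix();print('box',(B@EX).round(4),(B@EY).round(4),'tilt',np.degrees(np.arccos(-R[2,1])).round(1))
q=s['qpos']
for x,z,t in eval(sys.argv[2]):
    p=box(x,0,z);Rt=tool(EX,t,-1);q,c=ik(p,Rt,q);P_=fk(q,P,True)[0]
    w=np.array([-.03,.227])-np.array([x,z]);print((x,z,t),'c%.0e'%c,q.round(2),'hose',hclr(P_).round(3),'visor perp',(w[0]*np.cos(np.radians(t))+w[1]*np.sin(np.radians(t))).round(3));go(p,Rt)
p,d=cams.read_camera('side');cv2.imwrite(f'pics/{sys.argv[1]}.png',cv2.resize(p[160:250,345:445],None,fx=8,fy=6.6,interpolation=cv2.INTER_CUBIC)[:600]);np.savez(f'/tmp/{sys.argv[1]}.npz',d=d,p=p,W=cloud('side',d))
E
python3 pg.py s19 "((-.02,.117,42),(0,.116,46),(.012,.115,48))"; python3 m6.py /tmp/s19.npz
```

```text
t 15.2833 p [ 0.5119 -0.2286  0.1185] F [-0.8 -0.3  0.2] op -0.001 q [-0.751 -0.073  2.283  0.703  0.531  0.41 ]
[[-0.817  0.561 -0.134]
 [ 0.11  -0.076 -0.991]
 [-0.566 -0.825  0.001]]
box -0.0489 -0.0013 tilt 34.5
(-0.02, 0.117, 42) c2e-18 [-0.75 -0.07  2.32  1.03  0.47  0.11] hose 0.068 visor perp 0.066
shift cm [-2.3   1.76 -0.13] turn deg [-0.   0.   7.5] rows 1.1
(0, 0.116, 46) c9e-24 [-0.74 -0.02  2.31  1.24  0.45 -0.09] hose 0.067 visor perp 0.059
shift cm [-3.9   2.97 -0.13] turn deg [-0.   0.  11.5] rows 1.6
(0.012, 0.115, 48) c1e-30 [-0.73  0.01  2.3   1.36  0.44 -0.2 ] hose 0.067 visor perp 0.055
shift cm [-4.83  3.73 -0.13] turn deg [-0.   0.  13.5] rows 1.9
/tmp/s19.npz 123 x [-0.0469 -0.0435 -0.0318 -0.0197 -0.0179] y [-0.009  -0.0067  0.0109  0.019   0.0213] z [0.106  0.1373 0.1599]
face y= [0.01000753 0.01487237] at mid 0.013971696490837838
```

View pics/s19.png

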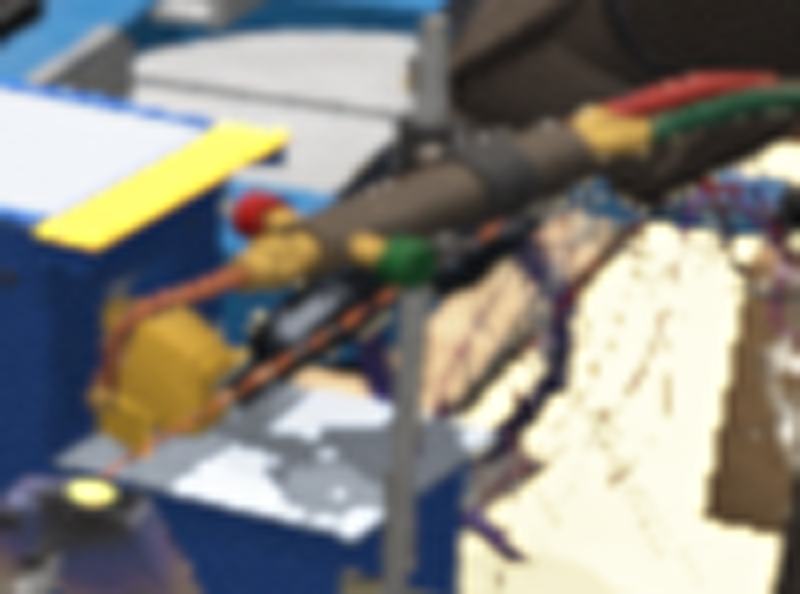

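The tape's nose is inside the port, its rear at about x=-0.045, and it's straight. Continue.

Call:
play_rows:
  steps:
    - {"claw": 0,"tx": -0.6,"ty": 0.45,"tz": 0,"ax": 0,"ay": 0,"az": 2}
    - {"claw": 0,"tx": -1.2,"ty": 0.9,"tz": -0.1,"ax": 0,"ay": 0,"az": 4}
    - {"claw": 0,"tx": -1.8,"ty": 1.35,"tz": -0.1,"ax": 0,"ay": 0,"az": 6}
    - {"claw": 0,"tx": -2.3,"ty": 1.75,"tz": -0.1,"ax": 0,"ay": 0,"az": 7.5}
    - {"claw": 0,"tx": -2.3,"ty": 1.75,"tz": -0.1,"ax": 0,"ay": 0,"az": 7.5}
    - {"claw": 0,"tx": -2.3,"ty": 1.75,"tz": -0.1,"ax": 0,"ay": 0,"az": 7.5}

```text
time: 15.83
eef_pos: [0.5394, -0.2311, 0.1163]
tcp_rot: [-0.297, -0.642, 0.676, -0.208]
contact_force: [-0.2, -0.1, -0.1]
opening: -0.0
```

```bash
python3 pg.py s20 "((0,.116,46),(.012,.115,48),(.018,.115,48))"
```

```text
t 15.8333 p [ 0.5394 -0.2311  0.1163] F [-0.2 -0.1 -0.1] op -0.0 q [-0.746 -0.025  2.288  1.041  0.46   0.098]
[[-0.738  0.661 -0.134]
 [ 0.1   -0.09  -0.991]
 [-0.667 -0.745  0.   ]]
box -0.0214 -0.0 tilt 41.9
(0, 0.116, 46) c2e-25 [-0.74 -0.02  2.31  1.24  0.45 -0.09] hose 0.067 visor perp 0.059
shift cm [-1.57  1.45 -0.01] turn deg [-0.  -0.   4.1] rows 0.6
(0.012, 0.115, 48) c7e-31 [-0.73  0.01  2.3   1.36  0.44 -0.2 ] hose 0.067 visor perp 0.055
shift cm [-2.4   2.33 -0.01] turn deg [-0.  -0.   6.1] rows 0.9
(0.018, 0.115, 48) c2e-26 [-0.72  0.02  2.28  1.37  0.43 -0.19] hose 0.068 visor perp 0.051
shift cm [-2.85  2.73 -0.01] turn deg [-0.  -0.   6.1] rows 0.9
```

View pics/s20.png

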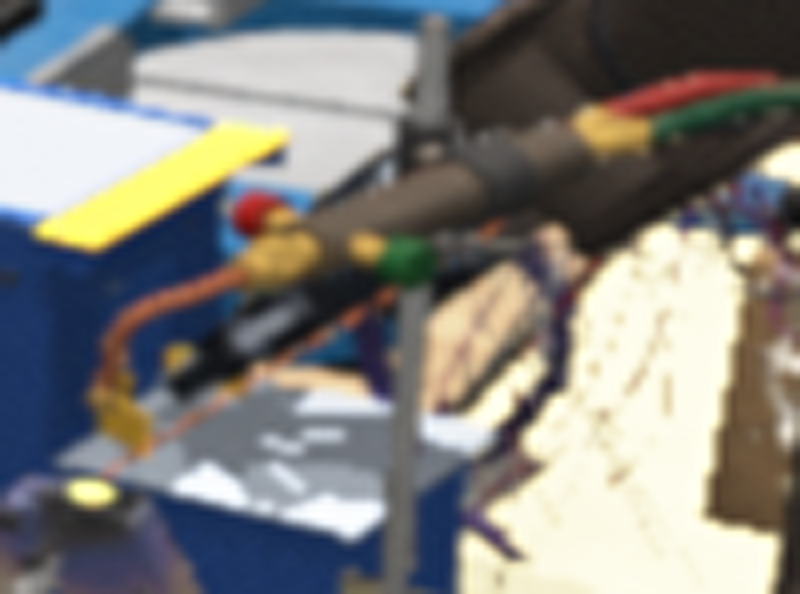

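The tape has left the tray and the force is near zero. But the grey flap panel (earlier at zoom (130,310)) now looks dark, so the flap may still be resting on the tape. I'll push on to about x=+0.015.

Call:
play_rows:
  steps:
    - {"claw": 0,"tx": -0.5,"ty": 0.5,"tz": 0,"ax": 0,"ay": 0,"az": 1.4}
    - {"claw": 0,"tx": -1.0,"ty": 1.0,"tz": 0,"ax": 0,"ay": 0,"az": 2.8}
    - {"claw": 0,"tx": -1.6,"ty": 1.5,"tz": 0,"ax": 0,"ay": 0,"az": 4.1}
    - {"claw": 0,"tx": -2.1,"ty": 2.0,"tz": 0,"ax": 0,"ay": 0,"az": 5.3}
    - {"claw": 0,"tx": -2.6,"ty": 2.5,"tz": 0,"ax": 0,"ay": 0,"az": 6.1}
    - {"claw": 0,"tx": -2.6,"ty": 2.5,"tz": 0,"ax": 0,"ay": 0,"az": 6.1}

```text
time: 16.38
eef_pos: [0.5753, -0.2358, 0.1147]
tcp_rot: [-0.33, -0.625, 0.664, -0.243]
contact_force: [-1.2, -0.7, 1.0]
opening: 0.001
```

```bash
python3 pg.py s21 "((-.02,.118,42),(-.10,.16,28))"
```

```text
t 16.3833 p [ 0.5753 -0.2358  0.1147] F [-1.2 -0.7  1. ] op 0.001 q [-0.723  0.055  2.255  1.384  0.433 -0.214]
[[-0.663  0.736 -0.134]
 [ 0.09  -0.1   -0.991]
 [-0.743 -0.669 -0.   ]]
box 0.0149 0.0001 tilt 48.0
(-0.02, 0.118, 42) c1e-28 [-0.75 -0.07  2.32  1.02  0.47  0.12] hose 0.068 visor perp 0.066
shift cm [ 2.09 -2.81  0.01] turn deg [ 0. -0. -6.] rows 0.8
(-0.1, 0.16, 28) c1e-20 [-0.79 -0.28  2.33  0.44  0.74  0.64] hose 0.085 visor perp 0.093
shift cm [ 4.330e+00 -1.156e+01  1.000e-02] turn deg [  0.  -0. -20.] rows 3.0
```

View pics/s21.png

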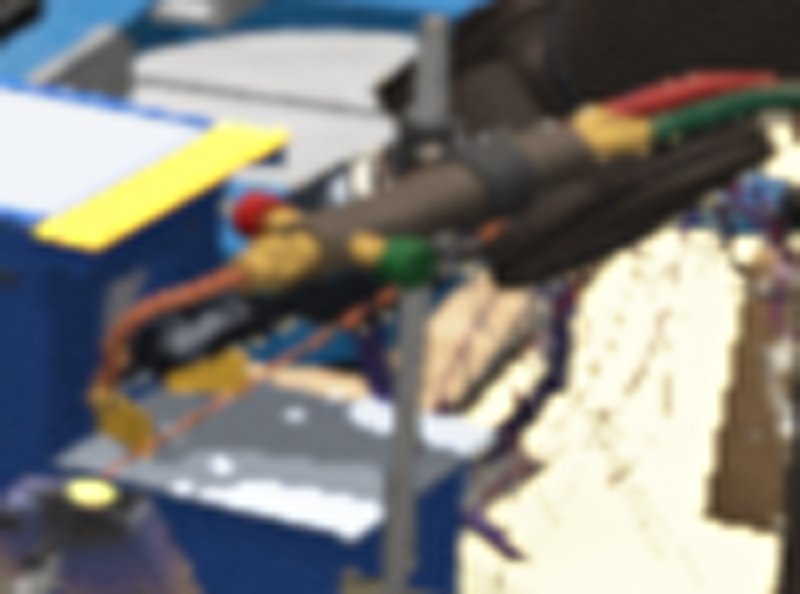

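The fingers are in the port, meeting only about 1 N, and the grey flap is visible again at (125,290). Withdraw and check.

Call:
play_rows:
  steps:
    - {"claw": 0,"tx": 1.0,"ty": -1.4,"tz": 0,"ax": 0,"ay": 0,"az": -3}
    - {"claw": 0,"tx": 2.1,"ty": -2.8,"tz": 0,"ax": 0,"ay": 0,"az": -6}
    - {"claw": 0,"tx": 2.8,"ty": -5.7,"tz": 0,"ax": 0,"ay": 0,"az": -10}
    - {"claw": 0,"tx": 3.5,"ty": -8.6,"tz": 0,"ax": 0,"ay": 0,"az": -15}
    - {"claw": 0,"tx": 4.3,"ty": -11.5,"tz": 0,"ax": 0,"ay": 0,"az": -20}
    - {"claw": 0,"tx": 4.3,"ty": -11.5,"tz": 0,"ax": 0,"ay": 0,"az": -20}

```text
time: 16.93
eef_pos: [0.4609, -0.2219, 0.1637]
tcp_rot: [-0.217, -0.671, 0.698, -0.124]
contact_force: [0.9, 0.3, 0.8]
opening: 0.004
```

```bash
python3 pg.py s22 "((-.12,.25,25),)"
python3 - <<'E'
import numpy as np,cv2
a=np.load('/tmp/avg.npz')['p'];b=np.load('/tmp/s22.npz')['p']
cv2.imwrite('pics/cmp.png',np.hstack([cv2.resize(x[165:235,335:395],None,fx=6.6,fy=6.6,interpolation=cv2.INTER_CUBIC) for x in(a,b)]))
E
```

```text
t 16.9333 p [ 0.4609 -0.2219  0.1637] F [0.9 0.3 0.8] op 0.004 q [-0.789 -0.246  2.304  0.434  0.73   0.642]
[[-0.875  0.464 -0.136]
 [ 0.118 -0.069 -0.991]
 [-0.469 -0.883  0.006]]
box -0.1004 -0.0015 tilt 28.0
(-0.12, 0.25, 25) c2e-26 [-0.8  -0.41  2.25  0.32  0.98  0.76] hose 0.133 visor perp 0.072
shift cm [-2.32 -8.54 -0.09] turn deg [-0.4  0.  -3. ] rows 2.1
```

View pics/cmp.png

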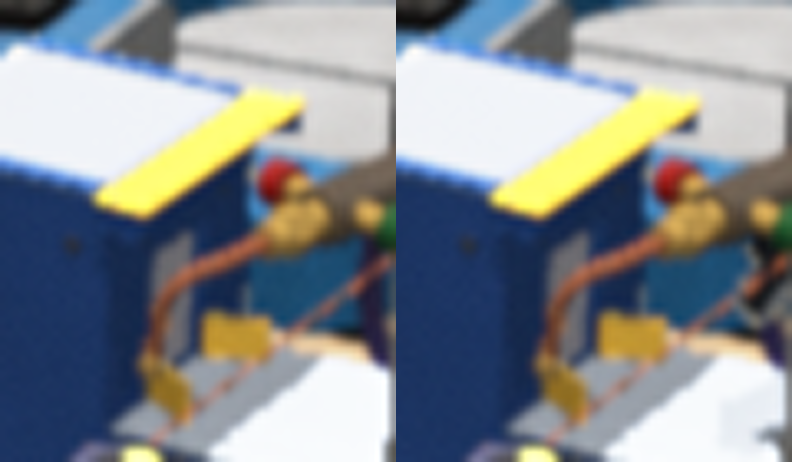

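The before and after views match: the flap at (175,290) is shut and the tray is empty. I'll raise the arm clear, then compare the flap's depth and the bystanders with the start.

Call:
play_rows:
  steps:
    - {"claw": 0,"tx": -1.1,"ty": -4,"tz": 0,"ax": 0,"ay": 0,"az": -1.5}
    - {"claw": 0,"tx": -2.3,"ty": -8.5,"tz": 0,"ax": 0,"ay": 0,"az": -3}
    - {"claw": 0,"tx": -2.3,"ty": -8.5,"tz": 0,"ax": 0,"ay": 0,"az": -3}
    - {"claw": 0,"tx": -2.3,"ty": -8.5,"tz": 0,"ax": 0,"ay": 0,"az": -3}
    - {"claw": 0,"tx": -2.3,"ty": -8.5,"tz": 0,"ax": 0,"ay": 0,"az": -3}
    - {"claw": 0,"tx": -2.3,"ty": -8.5,"tz": 0,"ax": 0,"ay": 0,"az": -3}

```text
time: 17.48
eef_pos: [0.4416, -0.2171, 0.2432]
tcp_rot: [-0.198, -0.679, 0.699, -0.105]
contact_force: [-0.4, -0.2, 0.3]
opening: -0.0
```

Run:
```python
from h import *
s=st()
D=[];
for i in range(4):
    p,d=cams.read_camera('side');D.append(d)
d=np.median(D,0);W=cloud('side',d);cv2.imwrite('pics/end.png',p)
A=np.load('/tmp/avg.npz')
B0=lambda W:np.stack([(W-O)@EX,(W-O)@EY,W[...,2]],-1)
for v in(204,208,212):
    print([(u,(B0(A['W'])[v,u]*1000).astype(int).tolist(),(B0(W)[v,u]*1000).astype(int).tolist()) for u in(359,360,361,362,363)])
df=cv2.absdiff(p,A['p']).max(2);df[:300,290:]=df[:300,290:]
m=(df>40).astype(np.uint8);n,l,stt,_=cv2.connectedComponentsWithStats(cv2.morphologyEx(m,cv2.MORPH_OPEN,np.ones((2,2))))
print([x.tolist() for x in stt[1:] if x[4]>12])
```

```text
t 17.4833 p [ 0.4416 -0.2171  0.2432] F [-0.4 -0.2  0.3] op -0.0 q [-0.801 -0.373  2.234  0.324  0.959  0.761]
[[-0.899  0.416 -0.135]
 [ 0.123 -0.055 -0.991]
 [-0.42  -0.908 -0.002]]
[(359, [5, 5, 166], [7, 2, 164]), (360, [7, -5, 161], [7, -4, 161]), (361, [5, -7, 161], [4, -6, 162]), (362, [4, -13, 159], [5, -13, 159]), (363, [6, -23, 154], [6, -23, 155])]
[(359, [5, 5, 151], [6, 4, 151]), (360, [-242, 441, 387], [-242, 442, 388]), (361, [-244, 441, 388], [-245, 441, 388]), (362, [-246, 439, 387], [-247, 441, 388]), (363, [5, -22, 140], [6, -24, 139])]
[(359, [-241, 445, 378], [-242, 446, 378]), (360, [-242, 441, 376], [-244, 444, 378]), (361, [5, -9, 130], [2, -3, 133]), (362, [6, -18, 126], [7, -19, 126]), (363, [5, -23, 124], [5, -23, 125])]
[[459, 50, 22, 17, 328], [482, 53, 3, 8, 19], [488, 53, 16, 12, 143], [511, 55, 11, 9, 69], [444, 63, 170, 191, 13450], [477, 75, 3, 16, 32], [402, 111, 63, 72, 2202], [464, 112, 23, 32, 514], [471, 145, 6, 29, 83], [493, 148, 4, 4, 14], [442, 209, 14, 26, 159], [445, 230, 7, 16, 57], [562, 239, 2, 7, 14], [437, 241, 7, 19, 76], [551, 243, 8, 14, 69], [567, 243, 4, 18, 47], [445, 248, 5, 5, 21], [398, 252, 12, 9, 57], [405, 259, 29, 17, 345], [550, 264, 17, 14, 135], [442, 266, 14, 23, 217], [465, 267, 25, 37, 342], [455, 268, 12, 23, 124], [481, 269, 20, 12, 157], [340, 271, 9, 10, 67], [454, 307, 31, 28, 464], [543, 308, 12, 8, 62], [450, 334, 120, 45, 2294], [557, 341, 16, 10, 111]]
```

View pics/end.png

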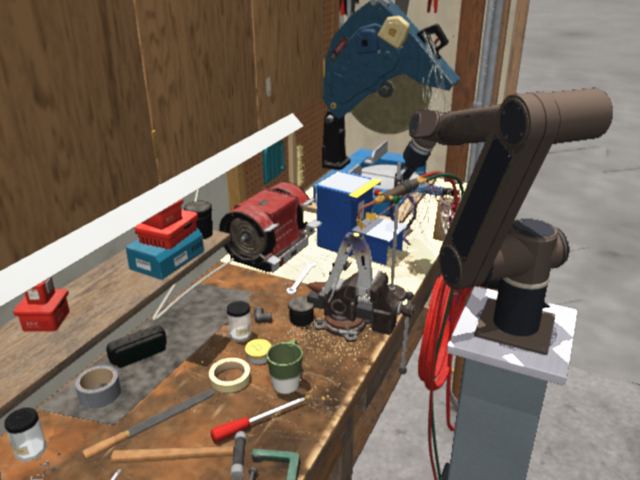

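The flap pixels sit at box x≈5 mm, the same as at the start, so it is shut. The only picture differences are the arm, its shadows, and the tape's old place at (340,271). The tub, mug, jar and tin show no change. Handing in.

```bash
python3 -c "
from plant import ctrl
print(ctrl.sign_off())"
```

```text
the job is handed in; nothing more can be done
None
```

The tape measure is in the returns box and the flap is shut behind it. I handed the job in at about 18 s of the 61 s allowed.

**What I did:** Gripping the tape measure across its flat sides where it stood would have brought the arm against the torch stand's rod or the visor. I gripped it by its two ends instead, with the gripper leaning away from the robot, and set it on the outer tray. There I regripped it across the flat sides, centred its nose between the guides, and pushed it through with closed fingers tilted up to 48°.

**Last checks:**
- **Tape measure:** the tray is empty and the tape measure is nowhere in view. I couldn't see it inside the box directly.
- **Flap:** its depth matches the starting picture within noise, so it reads as shut.
- **Bystanders:** a before-and-after picture comparison shows no change at the tub, mug, jar or tin.
- **Forces:** no reading passed about 9 N at the wrist, and it was near zero when I handed in.

**Not as expected:** the top camera gave only a blank grey picture with no depth throughout, so every position came from the side camera alone. The end grip also closed to 69 mm instead of 74, probably on the rounded corners, but it held.

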